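# Load a key-steel rack by size and latch its retaining rail

### The job

The rack for this order of square key steel stands shut and empty: press its catch so that the lever springs up and the rail swings back, then lay every loose steel bar across the groove of its own size - the narrowest one it drops into - right down on the groove's floor and centred, both ends sticking out about equally. Finally press the lever down until the catch snaps over it and holds the rail across the bars; leave the tape, coasters and pen where they are.

Things in the scene. Friction and masses are not known exactly. Their poses are not given: they have to be found in the camera images.
- bar_32_center (a point): centre of the dark square steel bar 32 x 32 mm in section, 56 mm long with flat ends; its x axis is the bar's long axis. It starts lying flat on the table (centre 16 mm up); any of its four long faces may be down. About 0.45 kg. None if this bar is absent
- bar_28_center (a point): centre of the dark square steel bar 28 x 28 mm in section, 56 mm long with flat ends; its x axis is the bar's long axis. It starts lying flat on the table (centre 14 mm up); any of its four long faces may be down. About 0.34 kg. None if this bar is absent
- bar_24_center (a point): centre of the dark square steel bar 24 x 24 mm in section, 56 mm long with flat ends; its x axis is the bar's long axis. It starts lying flat on the table (centre 12 mm up); any of its four long faces may be down. About 0.25 kg. None if this bar is absent
- bar_20_center (a point): centre of the dark square steel bar 20 x 20 mm in section, 56 mm long with flat ends; its x axis is the bar's long axis. It starts lying flat on the table (centre 10 mm up); any of its four long faces may be down. About 0.17 kg. None if this bar is absent
- bar_16_center (a point): centre of the dark square steel bar 16 x 16 mm in section, 56 mm long with flat ends; its x axis is the bar's long axis. It starts lying flat on the table (centre 8 mm up); any of its four long faces may be down. About 0.11 kg. None if this bar is absent
- bar_12_center (a point): centre of the dark square steel bar 12 x 12 mm in section, 56 mm long with flat ends; its x axis is the bar's long axis. It starts lying flat on the table (centre 6 mm up); any of its four long faces may be down. About 0.06 kg. None if this bar is absent
- groove_32 (a point): centre of the 32 mm bar once home and centred in its groove (34.4 mm wide, floor 8 mm above the table). The groove runs along this x axis (to the rack's back, the rail side; z up), open at both ends; its block is 32 mm front to back and 36 mm high, so a home bar sticks out 12 mm at each end, with room for fingers down to the base plate (top 8 mm above the table)
- groove_28 (a point): centre of the 28 mm bar once home and centred in its groove (30.4 mm wide, floor 12 mm above the table). The groove runs along this x axis (to the rack's back, the rail side; z up), open at both ends; its block is 32 mm front to back and 36 mm high, so a home bar sticks out 12 mm at each end, with room for fingers down to the base plate (top 8 mm above the table)
- groove_24 (a point): centre of the 24 mm bar once home and centred in its groove (26.4 mm wide, floor 16 mm above the table). The groove runs along this x axis (to the rack's back, the rail side; z up), open at both ends; its block is 32 mm front to back and 36 mm high, so a home bar sticks out 12 mm at each end, with room for fingers down to the base plate (top 8 mm above the table)
- groove_20 (a point): centre of the 20 mm bar once home and centred in its groove (22.4 mm wide, floor 20 mm above the table). The groove runs along this x axis (to the rack's back, the rail side; z up), open at both ends; its block is 32 mm front to back and 36 mm high, so a home bar sticks out 12 mm at each end, with room for fingers down to the base plate (top 8 mm above the table)
- groove_16 (a point): centre of the 16 mm bar once home and centred in its groove (18.4 mm wide, floor 24 mm above the table). The groove runs along this x axis (to the rack's back, the rail side; z up), open at both ends; its block is 32 mm front to back and 36 mm high, so a home bar sticks out 12 mm at each end, with room for fingers down to the base plate (top 8 mm above the table)
- groove_12 (a point): centre of the 12 mm bar once home and centred in its groove (14.4 mm wide, floor 28 mm above the table). The groove runs along this x axis (to the rack's back, the rail side; z up), open at both ends; its block is 32 mm front to back and 36 mm high, so a home bar sticks out 12 mm at each end, with room for fingers down to the base plate (top 8 mm above the table)
- lever_grip (a point): axis point of the lever's black cross grip (round bar of 16 mm diameter, 50 mm long, along the rack's y axis), 85 mm out from the lever's hinge; press it down from above, following its arc about lever_hinge
- lever_hinge (a point): centre of the lever's hinge, 40 mm above the table; the hinge axis is this frame's y axis (level, along the row of grooves); x points to the rack's back. The shut lever points to the front (-x), level
- lever (a joint): angle of the lever, which stands 80 mm beyond the 32 mm groove: 0 up (open, 60 degrees above level, top 0.15 m high), 1.04 held shut and level by the catch, 1.07 at its bottom stop; it must be pressed right to the stop for the catch to snap over. A spring pushes it up; pressing takes up to about 20 N at the grip
- catch (a joint): angle of the sprung catch: 0 at rest (hook over the lever's nose), up to 0.38 when its thumb pad is pressed down; from about 0.25 the hook frees the lever, which springs up by itself
- catch_pad (a point): centre of the top face of the catch's black thumb pad, 20 x 22 mm, 39 mm above the table, in front of the lever; press it straight down 12 to 15 mm (about 8 N) to release the lever. Its hook, 60 mm high, stands 25 mm behind the pad
- rail (a joint): angle of the retaining rail, a steel rod with a rubber sleeve, linked to the lever by the gears in the housing: 0 swung back behind the rack (open, up to 0.13 m high), 1.97 lying across the bars, about 5 mm above their tops. A bar that stands proud of its groove blocks it
- clear_tape_roll: roll of tape lying flat, 96 mm across, 45 mm high, origin under its centre; not part of the job
- coaster_stack_4: stack of green felt coasters, 97 x 96 x 17 mm, origin under its centre; not part of the job
- pen_marker: marker pen, 17 x 135 x 16 mm, origin under its centre; not part of the job
Things that resemble listed ones, but are neither listed nor needed, are in the scene too. Leave any orange or yellow look-alike of the part that bears bar_16_center alone.

How it is judged:
On the way, in this order (a step that is already met when the one before it is completed fails the run):
1. the catch is released and the lever is up, the rail swung back (value of joint lever below 0.12 rad), for 0.2 s.
2. every bar present lies home in the groove of its size, the rail still open (value of joint lever below 0.12 rad and x of bar_32_center in the frame of groove_32 between -0.012 and 0.012 m and y of bar_32_center in the frame of groove_32 between -0.004 and 0.004 m and z of bar_32_center in the frame of groove_32 below 0.003 m and angle between the x axis of bar_32_center and the x axis of groove_32, either way round below 0.15 rad and x of bar_28_center in the frame of groove_28 between -0.012 and 0.012 m and y of bar_28_center in the frame of groove_28 between -0.004 and 0.004 m and z of bar_28_center in the frame of groove_28 below 0.003 m and angle between the x axis of bar_28_center and the x axis of groove_28, either way round below 0.15 rad and x of bar_24_center in the frame of groove_24 between -0.012 and 0.012 m and y of bar_24_center in the frame of groove_24 between -0.004 and 0.004 m and z of bar_24_center in the frame of groove_24 below 0.003 m and angle between the x axis of bar_24_center and the x axis of groove_24, either way round below 0.15 rad and x of bar_20_center in the frame of groove_20 between -0.012 and 0.012 m and y of bar_20_center in the frame of groove_20 between -0.004 and 0.004 m and z of bar_20_center in the frame of groove_20 below 0.003 m and angle between the x axis of bar_20_center and the x axis of groove_20, either way round below 0.15 rad and x of bar_16_center in the frame of groove_16 between -0.012 and 0.012 m and y of bar_16_center in the frame of groove_16 between -0.004 and 0.004 m and z of bar_16_center in the frame of groove_16 below 0.003 m and angle between the x axis of bar_16_center and the x axis of groove_16, either way round below 0.15 rad and x of bar_12_center in the frame of groove_12 between -0.012 and 0.012 m and y of bar_12_center in the frame of groove_12 between -0.004 and 0.004 m and z of bar_12_center in the frame of groove_12 below 0.003 m and angle between the x axis of bar_12_center and the x axis of groove_12, either way round below 0.15 rad), for 0.2 s.
3. the lever is pressed down and held by the catch (value of joint lever above 1.01 rad and value of joint catch below 0.06 rad and value of joint rail above 1.87 rad), for 0.3 s.
At the end, for the whole second after the job is handed in: Every bar present lies in the groove of its own size: centre within 12 mm along the groove, 4 mm across it and no more than 3 mm above its home height, lengthwise within 0.15 rad; the lever is held down by the catch (lever above 1.01, catch below 0.06) with the rail across the bars (all of step 3 and x of bar_32_center in the frame of groove_32 between -0.012 and 0.012 m and y of bar_32_center in the frame of groove_32 between -0.004 and 0.004 m and z of bar_32_center in the frame of groove_32 below 0.003 m and angle between the x axis of bar_32_center and the x axis of groove_32, either way round below 0.15 rad and x of bar_28_center in the frame of groove_28 between -0.012 and 0.012 m and y of bar_28_center in the frame of groove_28 between -0.004 and 0.004 m and z of bar_28_center in the frame of groove_28 below 0.003 m and angle between the x axis of bar_28_center and the x axis of groove_28, either way round below 0.15 rad and x of bar_24_center in the frame of groove_24 between -0.012 and 0.012 m and y of bar_24_center in the frame of groove_24 between -0.004 and 0.004 m and z of bar_24_center in the frame of groove_24 below 0.003 m and angle between the x axis of bar_24_center and the x axis of groove_24, either way round below 0.15 rad and x of bar_20_center in the frame of groove_20 between -0.012 and 0.012 m and y of bar_20_center in the frame of groove_20 between -0.004 and 0.004 m and z of bar_20_center in the frame of groove_20 below 0.003 m and angle between the x axis of bar_20_center and the x axis of groove_20, either way round below 0.15 rad and x of bar_16_center in the frame of groove_16 between -0.012 and 0.012 m and y of bar_16_center in the frame of groove_16 between -0.004 and 0.004 m and z of bar_16_center in the frame of groove_16 below 0.003 m and angle between the x axis of bar_16_center and the x axis of groove_16, either way round below 0.15 rad and x of bar_12_center in the frame of groove_12 between -0.012 and 0.012 m and y of bar_12_center in the frame of groove_12 between -0.004 and 0.004 m and z of bar_12_center in the frame of groove_12 below 0.003 m and angle between the x axis of bar_12_center and the x axis of groove_12, either way round below 0.15 rad); the robot touches nothing.
It fails at once if the tape roll moved by more than 3 cm (distance of clear_tape_roll from where it was at the start of the episode above 0.03 m).
It fails at once if the coaster stack moved by more than 3 cm (distance of coaster_stack_4 from where it was at the start of the episode above 0.03 m).
It fails at once if the marker pen moved by more than 3 cm (distance of pen_marker from where it was at the start of the episode above 0.03 m).
Of bar_32, bar_28, bar_24, bar_20, bar_16, bar_12 only 4 to 6 are there at a start; the rules pass over those that are not, and their reading is None.
At some moment in a run one of bar_32, bar_28, bar_24, bar_20, bar_16, bar_12 may be knocked a few centimetres aside while the robot is not near it.
Once in a run the grip may slacken for a moment while it holds something.
It also fails if it takes over 210 s, if anything falls off the work surface, if the arm or the gripper's body presses on something with over 40 N, if the wrist force passes 120 N, or if a joint passes its speed limit or range.

### The arm

A 7-joint arm with a two-finger parallel gripper is mounted at the origin on a cart in front of the work surface, level with it; the furniture and walls round the work are solid. World frame = base frame: x ahead of the robot, y to its left, z up, the work surface at z = 0. Lengths are in m, angles in rad, forces in N, time in s.
With the tool pointing down it reaches from about 0.4 to 0.875 m from the base axis. Payload 19.3 kg.
Tool frame: the origin (TCP) lies at the very end of the fingers, on their centre line; the grasp point (between the pads) lies robot.grasp_offset behind it (robot.grasp_offset is the distance from the TCP to the grasp point, in m); y points along the fingers, x is the direction in which the jaws open and shut, and the axes are right-handed (so a half turn about y gives the same grasp; the last joint's range is limited). The gripper opens to 85 mm and grips with 20 to 120 N. Pads are 22 mm wide; open, the fingers measure 114 mm over their backs; the gripper's body (76 mm by 85 mm) begins 54 mm behind the grasp point. The pads swing forward as they close: fully open they stand 13 mm farther back than shut.
Start: joints at [1.136, 0.521, -0.036, 1.599, 0.021, 1.021, -0.113], TCP at [0.223, -0.584, 0.231] pointing down, gripper open.
Joint ranges: [-2.91, 2.91], [-0.3, 2.13], [-1.5, 1.42], [0.17, 2.43], [-1.26, 4.41], [0.16, 1.93], [-2.52, 2.52]. Speed limits (rad/s): [1.89, 1.89, 2.39, 2.39, 3.01, 3.01, 3.01].

### API

Orientations are given as a unit quaternion [w, x, y, z].
In Python, from plant import robot gives the robot as it stands.
- The arm moves only by the tool arm_command, never from a script. Its argument "rows" is one flat list of numbers, 7 for each row, row after row: the gripper command: -1 is shut, 1 is fully open, values between are in proportion, then the shift along the tool's x, y, z in m, then the turn, a rotation vector about the tool's x, y, z in rad. A call has 1 to 8 rows; each row shifts and turns the commanded pose from where the row before left it, along the tool's axes as they then stand; what a row does not reach is not made up. A row lasts 1/8 s, in which the tool goes at most 62.5 mm and 10.7 degrees, less where a joint would pass 70% of its speed; a pose out of reach is approached as far as the arm can. A call with a gripper value outside its range is refused whole. The fingers move at their own pace and stop on an object; "grip_force" is the grip in N (left out, the last holds). Time passes only in rows, so rows that do not move let the fingers close. It gives the time, the measured TCP pose, the force and the opening at its end, in the units of the state.
- robot.get_state(): the state, without advancing time (a new reading comes with each control period).
- robot.get_image(name): name is "scene" or "top" or "wrist"; returns a dict with "img" (480x640x3 uint8, red, green, blue), "intrinsics" (3x3 intrinsics, pixels), "k1" (the pictures are not rectified: a ray, as slopes to the right and down, at radius r is drawn at 1 + k1 r^2 times it, then the intrinsics apply), "R" (3x3) and "t" (3): a world point X has camera coordinates R X + t. Camera axes: x right, y down, z forward; pixel columns grow to the right and rows downward; lengths in m; the calibration is good to about 2 mm. A picture is of the moment at which its call begins. There is no depth.
- robot.close_job(): hands the job in, once; it reports no verdict.
Trained networks look in a picture, given as the dict that the camera call returned (one of the last four; its "shot" number tells which), for a name from the list of things; names that differ only in an ending like _2 or _b are one class to them, and where a whole thing is asked for, a point or a joint stands for the part that bears it (a point fixed in the world has none). Each returns a list of dicts, best first, with "conf" (0 to 1); they miss things now and then, are a little off and sometimes report something else, mostly with a low value. They report only what shows in the picture. A call takes as long as a camera call. They do not tell look-alikes from the thing itself.
- robot.recognise(picture, query): "uv" ([column, row] in pixels, amid what is visible of it).
- robot.cut_out(picture, query): "region" (480x640 bool, what is visible of it) and "uv" ([column, row] in pixels, amid what is visible of it).
- robot.landmark_of(picture, query): "uv" ([column, row] in pixels: a listed point, or the origin of a listed thing).
The state is a dict: "clock": time; "joint_positions": joint angles; "joint_velocities": joint speeds; "joint_efforts": joint torques, N m; "position": TCP position; "orientation": TCP orientation; "wrist_force": force on the tool from outside, world axes, zero at the start; "ft_torque": the same for the moment, N m; "gripper_width": opening from 0.0 (shut) to 1.0 (fully open).
Only numpy, scipy, OpenCV 4.12 (cv2) and the standard library are available. Lean on these libraries where they do the work, as an engineer would, in place of code of your own. Each camera call takes 0.05 s, during which the arm holds its last target.

## Working session

There is one attempt and no reset: what is moved stays moved. The work goes in short steps, Python scripts to look and compute and a tool call to move; the robot and the scene stay as the last step left them, time stands still between calls to the robot, and variables do not carry over. Pictures are saved under pics/ and viewed, and the job is handed in when it is done.

Besides the shell and the picture viewer there is one more tool, called after "Request:" as a command line: name --argument value ..., lists and objects as JSON in quotes. arm_command: Moves the arm, as the interface text tells. Its arguments: {"type":"object","properties":{"rows":{"type":"array"},"grip_force":{"type":"number"}},"required":["rows"]}

```bash
ls; mkdir -p pics
python3 - <<'E'
from plant import robot
import cv2
s=robot.get_state(); print(s); print(robot.grasp_offset)
for n in ["scene","top","wrist"]:
    p=robot.get_image(n); cv2.imwrite(f"pics/a_{n}.png",p["img"][:,:,::-1])
    print(n,p["intrinsics"],p["k1"],p["R"],p["t"])
E
```

```text
pics
{'clock': 0.0, 'joint_positions': array([ 1.13579762,  0.52200536, -0.03631277,  1.60000886,  0.02119603,
        1.0210972 , -0.11282093]), 'joint_velocities': array([-0.00242224, -0.00072765, -0.00092874,  0.00208794, -0.00180697,
       -0.00022198,  0.00028928]), 'joint_efforts': array([ 1.11343181e-04, -9.27122784e+01,  1.98000491e+00, -3.69933164e+01,
        1.79764879e-02,  8.29708704e-03,  5.67030463e-05]), 'position': array([ 0.22281294, -0.58357115,  0.23073098]), 'orientation': array([ 0.58259317, -0.58218929,  0.40137039, -0.40067773]), 'wrist_force': array([-0.91396218, -0.25841103,  0.21601426]), 'ft_torque': array([-0.01885477,  0.0046483 ,  0.04671142]), 'gripper_width': 1.0008311226316222}
0.0187
scene [[470.95487227   0.         309.02424575]
 [  0.         470.95487227 241.21284003]
 [  0.           0.           1.        ]] -0.029750875894533624 [[ 0.83764836 -0.54617528 -0.00614729]
 [-0.27574442 -0.41313018 -0.86792193]
 [ 0.47149787  0.72870846 -0.4966626 ]] [-0.33365398  0.31986878  0.64515838]
top [[433.31066898   0.         320.63022243]
 [  0.         433.31066898 242.37751313]
 [  0.           0.           1.        ]] -0.004004588019093311 [[-0.02616065 -0.99946732  0.01951134]
 [-0.99285217  0.02370399 -0.11697306]
 [ 0.11644825 -0.02243197 -0.99294341]] [0.18513467 0.53516951 1.12860369]
wrist [[393.75635649   0.         321.01674233]
 [  0.         393.75635649 243.81407594]
 [  0.           0.           1.        ]] 0.022491326153784266 [[ 0.35670014 -0.93421798 -0.00133203]
 [-0.88579568 -0.33866409  0.31728954]
 [-0.29686871 -0.11199732 -0.94832778]] [-0.62546599 -0.04180024  0.38111364]
```

View pics/a_scene.png

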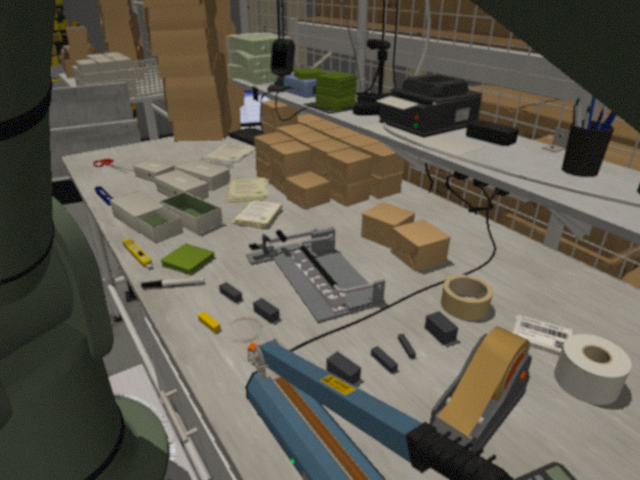

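View pics/a_top.png

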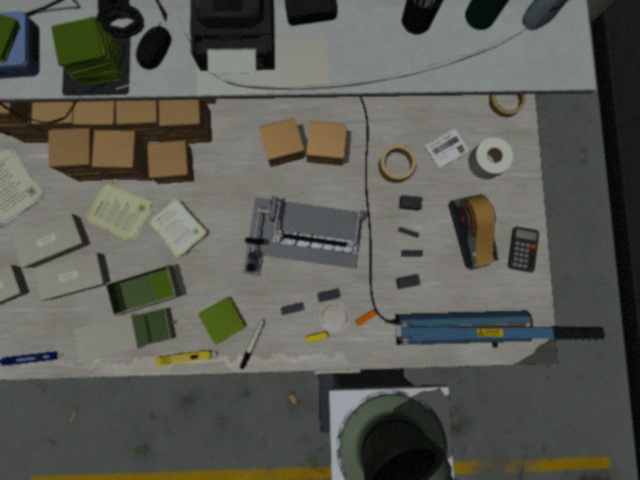

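View pics/a_wrist.png

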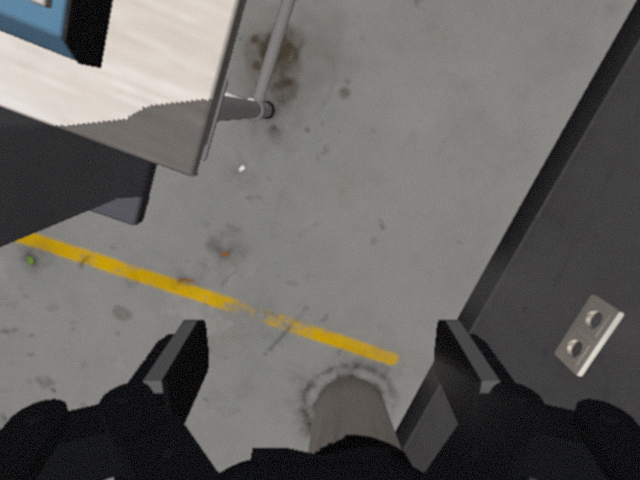

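```bash
cat > h.py <<'E'
from plant import robot
import numpy as np, cv2
from scipy.spatial.transform import Rotation as Rn
def undist(p,uv):
    K=p["intrinsics"]; d=np.array([p["k1"],0,0,0,0.])
    return cv2.undistortPoints(np.array(uv,float).reshape(-1,1,2),K,d).reshape(-1,2)
def onz(p,uv,z):
    n=undist(p,uv); R=p["R"];t=p["t"]; c=-R.T@t
    d=np.c_[n,np.ones(len(n))]@R
    return c+d*((z-c[2])/d[:,2])[:,None]
def proj(p,X):
    return cv2.projectPoints(np.array(X,float).reshape(-1,1,3),cv2.Rodrigues(p["R"])[0],p["t"],p["intrinsics"],np.array([p["k1"],0,0,0,0.]))[0].reshape(-1,2)
def pose():
    s=robot.get_state(); q=s["orientation"]
    return s["position"],Rn.from_quat([q[1],q[2],q[3],q[0]]),s
def save(p,name,crop=None,sc=1):
    im=p["img"][:,:,::-1]
    if crop: x0,y0,x1,y1=crop; im=im[y0:y1,x0:x1]
    im=cv2.resize(im,None,fx=sc,fy=sc,interpolation=cv2.INTER_CUBIC)
    cv2.imwrite(f"pics/{name}.png",im)
def plan(xyz,Rt,n=None):
    """delta rows from current measured pose to target"""
    pos,R,s=pose()
    d=R.inv().apply(np.array(xyz)-pos); rv=(R.inv()*Rt).as_rotvec()
    return d,rv
E
python3 - <<'E'
from h import *
p=robot.get_image("top")
save(p,"b_top",(235,180,435,350),4)
for q in ["bar_32_center","bar_28_center","bar_24_center","bar_20_center","bar_16_center","bar_12_center","groove_32","groove_28","groove_24","groove_20","groove_16","groove_12","lever_grip","lever_hinge","catch_pad","lever","rail","catch"]:
    try:
        r=robot.landmark_of(p,q)
        print(q,[(np.round(a["uv"],1).tolist(),round(a["conf"],2)) for a in r[:4]])
    except Exception as e: print(q,e)
E
```

```text
bar_32_center [([408.5, 202.0], 0.52)]
bar_28_center [([411.2, 278.6], 0.56)]
bar_24_center [([327.4, 243.8], 0.64), ([328.3, 295.5], 0.46)]
bar_20_center [([292.5, 308.9], 0.56)]
bar_16_center [([364.7, 315.7], 0.69), ([408.2, 253.4], 0.68), ([315.5, 339.7], 0.54)]
bar_12_center [([407.8, 235.8], 0.69), ([250.4, 268.6], 0.15)]
groove_32 [([325.3, 241.9], 0.92), ([334.2, 244.2], 0.64), ([347.9, 244.6], 0.64), ([318.4, 242.7], 0.63)]
groove_28 [([325.3, 241.9], 0.92), ([334.2, 244.2], 0.64), ([347.9, 244.6], 0.64), ([318.4, 242.7], 0.63)]
groove_24 [([325.3, 241.9], 0.92), ([334.2, 244.2], 0.64), ([347.9, 244.6], 0.64), ([318.4, 242.7], 0.63)]
groove_20 [([325.3, 241.9], 0.92), ([334.2, 244.2], 0.64), ([347.9, 244.6], 0.64), ([318.4, 242.7], 0.63)]
groove_16 [([325.3, 241.9], 0.92), ([334.2, 244.2], 0.64), ([347.9, 244.6], 0.64), ([318.4, 242.7], 0.63)]
groove_12 [([325.3, 241.9], 0.92), ([334.2, 244.2], 0.64), ([347.9, 244.6], 0.64), ([318.4, 242.7], 0.63)]
lever_grip [([252.8, 241.0], 0.68)]
lever_hinge [([260.6, 211.8], 0.69)]
catch_pad [([254.2, 269.0], 0.65)]
lever it knows: bar_12_center, bar_16_center, bar_20_center, bar_24_center, bar_28_center, bar_32_center, catch_pad, clear_tape_roll, coaster_stack, groove, lever_grip, lever_hinge, pen_marker
rail it knows: bar_12_center, bar_16_center, bar_20_center, bar_24_center, bar_28_center, bar_32_center, catch_pad, clear_tape_roll, coaster_stack, groove, lever_grip, lever_hinge, pen_marker
catch it knows: bar_12_center, bar_16_center, bar_20_center, bar_24_center, bar_28_center, bar_32_center, catch_pad, clear_tape_roll, coaster_stack, groove, lever_grip, lever_hinge, pen_marker
```

View pics/b_top.png

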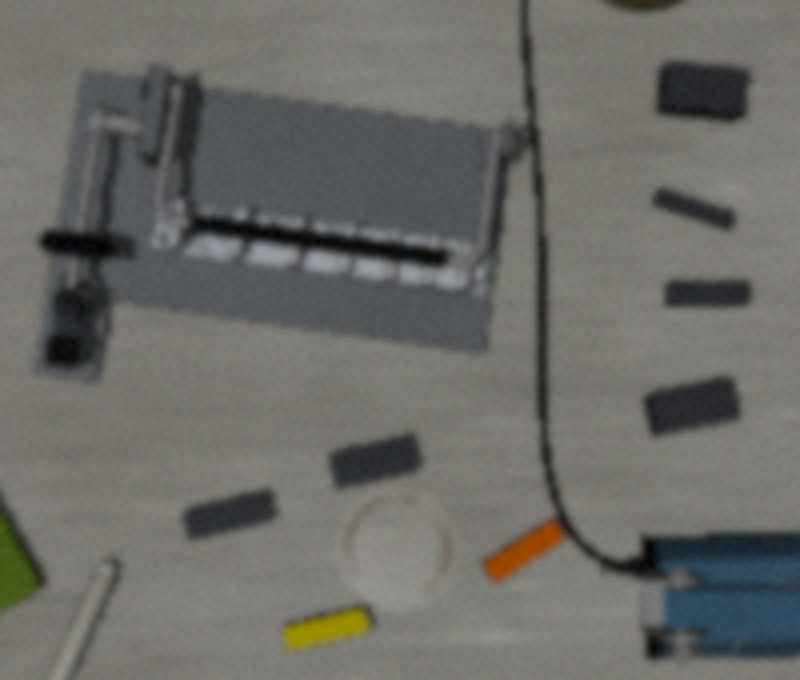

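Run:
```python
from h import *
p=robot.get_image("top")
pos,R,s=pose(); print(R.as_matrix().round(3))
print("cam",-p["R"].T@p["t"])
def P(n,uv,z): print(n,onz(p,[uv],z)[0].round(4))
P("32",(408.5,202),.016);P("28",(408,281.5),.014);P("24",(328.8,295.3),.012);P("20",(292.3,308.5),.01);P("16",(411.7,253.3),.008);P("12",(408.5,232.3),.006)
P("pad",(251.2,267.3),.039);P("padnet",(254.2,269),.039);P("grip",(252.8,241),.04);P("hinge",(260.6,211.8),.04)
# crop px -> full
f=lambda x,y:(235+x/4,180+y/4)
P("baseL",f(38,372),.008);P("baseFR",f(487,350),.008);P("front L inner",f(110,300),.008);P("baseBL",f(85,72),.008);P("baseBR",f(510,128),.008)
P("yel",f(328,627),.008);P("or",f(525,550),.008);P("pen tip",f(112,565),.01);
```

```text
[[ 0.357 -0.     0.934]
 [-0.934  0.     0.357]
 [-0.    -1.    -0.   ]]
cam [0.40476352 0.1976672  1.17962779]
32 [ 0.6471 -0.0728  0.016 ]
28 [ 0.4299 -0.061   0.014 ]
24 [0.3986 0.1532 0.012 ]
20 [0.3662 0.2515 0.01  ]
16 [ 0.5063 -0.0763  0.008 ]
12 [ 0.5645 -0.0709  0.006 ]
pad [0.477  0.3559 0.039 ]
padnet [0.4724 0.3481 0.039 ]
grip [0.5464 0.351  0.04  ]
hinge [0.6242 0.3297 0.04  ]
baseL [0.4641 0.3783 0.008 ]
baseFR [0.4713 0.0751 0.008 ]
front L inner [0.5115 0.3294 0.008 ]
baseBL [0.6692 0.3449 0.008 ]
baseBR [0.6235 0.0538 0.008 ]
yel [0.2902 0.1874 0.008 ]
or [0.337  0.0545 0.008 ]
pen tip [0.3348 0.3298 0.01  ]
```

Run:
```python
from h import *
p=robot.get_image("wrist"); pos,R,s=pose()
c=-p["R"].T@p["t"]; print("cam in tool",R.inv().apply(c-pos)); print("cam axes in tool (rows)",R.inv().apply(p["R"]).round(3))
# world deltas in tool
def rows(wps, yaw_total, nrot):
    cur=pos.copy(); Rc=R; 
    n=len(wps)
    for w in wps:
        pass
for w in [(.45,-.35,.3),(.52,0,.3),(.45,.3,.3)]:
    print(w, R.inv().apply(np.array(w)-pos).round(3))
```

```text
cam in tool [ 0.00110927 -0.14306517  0.08127056]
cam axes in tool (rows) [[ 1.     0.    -0.   ]
 [ 0.    -0.317 -0.948]
 [-0.     0.948 -0.317]]
(0.45, -0.35, 0.3) [-0.138 -0.069  0.296]
(0.52, 0, 0.3) [-0.44  -0.069  0.486]
(0.45, 0.3, 0.3) [-0.745 -0.069  0.527]
```

Request:
arm_command --rows '[-1, -0.023, -0.012, 0.049, 0, 0, 0, -1, -0.023, -0.012, 0.049, 0, 0, 0, -1, -0.023, -0.012, 0.049, 0, 0, 0, -1, -0.023, -0.012, 0.049, 0, 0, 0, -1, -0.023, -0.012, 0.049, 0, 0, 0, -1, -0.023, -0.012, 0.049, 0, 0, 0, -1, -0.05, 0, 0.032, 0, 0, 0, -1, -0.05, 0, 0.032, 0, 0, 0]' --grip_force 40

```text
clock: 2.05
position: [0.4729, -0.232, 0.3033]
orientation: [0.582, -0.582, 0.401, -0.401]
wrist_force: [1.0, -0.1, 0.0]
gripper_width: 0.002
```

Request:
arm_command --rows '[-1, -0.05, 0, 0.032, 0, 0, 0, -1, -0.05, 0, 0.032, 0, 0, 0, -1, -0.05, 0, 0.032, 0, 0, 0, -1, -0.05, 0, 0.032, 0, 0, 0, -1, 0, 0, 0, 0, -0.18, 0, -1, 0, 0, 0, 0, -0.18, 0, -1, 0, 0, 0, 0, -0.18, 0, -1, 0, 0, 0, 0, -0.18, 0]'

```text
clock: 3.05
position: [0.5207, -0.0013, 0.3034]
orientation: [-0.687, 0.687, -0.168, 0.168]
wrist_force: [-0.4, -1.0, -0.3]
gripper_width: 0.002
```

Request:
arm_command --rows '[-1, 0, 0, 0, 0, -0.18, 0, -1, 0, 0, 0, 0, -0.18, 0, -1, 0, 0, 0, 0, -0.18, 0, -1, 0, 0, 0, 0, -0.18, 0, -1, 0, 0, 0, 0, -0.18, 0, -1, 0, 0, 0, 0, -0.18, 0, -1, 0, 0, 0, 0, -0.18, 0, -1, 0, 0, 0, 0, 0, 0]'

```text
clock: 4.05
position: [0.5207, -0.0015, 0.3033]
orientation: [0.655, -0.655, -0.266, 0.266]
wrist_force: [-0.0, -0.0, -0.1]
gripper_width: 0.0
```

```bash
cat >> h.py <<'E'
def go(xyz,yaw):
    """yaw of tool z axis in deg (tool down). prints tool-frame shift (before turning) and the tilt/turn"""
    pos,R,s=pose(); z=np.array([np.cos(np.radians(yaw)),np.sin(np.radians(yaw)),0]); y=np.array([0,0,-1.]); x=np.cross(y,z)
    Rt=Rn.from_matrix(np.c_[x,y,z]); d=R.inv().apply(np.array(xyz)-pos); rv=(R.inv()*Rt).as_rotvec()
    d2=Rt.inv().apply(np.array(xyz)-pos)
    print("shift first:",d.round(4),"dist",np.linalg.norm(d).round(4),"turn",rv.round(4),"| turn first, shift:",d2.round(4))
def yawnow():
    _,R,_=pose(); z=R.as_matrix()[:,2]; return np.degrees(np.arctan2(z[1],z[0]))
E
python3 - <<'E'
from h import *
print(yawnow()); go((.47,.3,.3),172)
E
```

```text
134.27576816295533
shift first: [0.1742 0.0033 0.2513] dist 0.3058 turn [-2.000e-04 -6.584e-01  1.000e-04] | turn first, shift: [0.2915 0.0033 0.0922]
```

Request:
arm_command --rows '[-1, 0, 0, 0, 0, -0.165, 0, -1, 0, 0, 0, 0, -0.165, 0, -1, 0, 0, 0, 0, -0.165, 0, -1, 0, 0, 0, 0, -0.165, 0, -1, 0.0583, 0, 0.0184, 0, 0, 0, -1, 0.0583, 0, 0.0184, 0, 0, 0, -1, 0.0583, 0, 0.0184, 0, 0, 0, -1, 0, 0, 0, 0, 0, 0]'

```text
clock: 5.05
position: [0.4884, 0.1843, 0.3037]
orientation: [0.533, -0.532, -0.466, 0.465]
wrist_force: [-1.1, -0.0, -0.5]
gripper_width: -0.001
```

Run:
```python
from h import *
p=robot.get_image("wrist"); save(p,"c_wrist"); pos,R,s=pose(); print(pos,yawnow())
for q in ["catch_pad","lever_grip","lever_hinge","groove_32","bar_32_center","bar_28_center","bar_24_center","bar_20_center","bar_12_center"]:
    r=robot.landmark_of(p,q); print(q,[(np.round(a["uv"],1).tolist(),round(a["conf"],2)) for a in r[:4]])
    if q in("catch_pad","lever_grip","lever_hinge"):
        for a in r[:1]: print(onz(p,[a["uv"]],.039 if q=="catch_pad" else .04).round(4))
```

```text
[0.48923533 0.18150179 0.30335755] 172.12379644247267
catch_pad [([490.1, 158.2], 0.55)]
[[0.4752 0.3585 0.039 ]]
lever_grip [([481.3, 227.9], 0.55), ([490.6, 156.4], 0.18)]
[[0.5478 0.3489 0.04  ]]
lever_hinge [([465.3, 297.9], 0.89)]
[[0.6289 0.3303 0.04  ]]
groove_32 [([248.9, 237.8], 0.88), ([328.2, 243.5], 0.8), ([359.7, 238.6], 0.78), ([273.9, 238.3], 0.63)]
bar_32_center []
bar_28_center [([94.2, 165.8], 0.72)]
bar_24_center [([283.1, 105.1], 0.7)]
bar_20_center []
bar_12_center [([122.9, 276.4], 0.64)]
```

View pics/c_wrist.png

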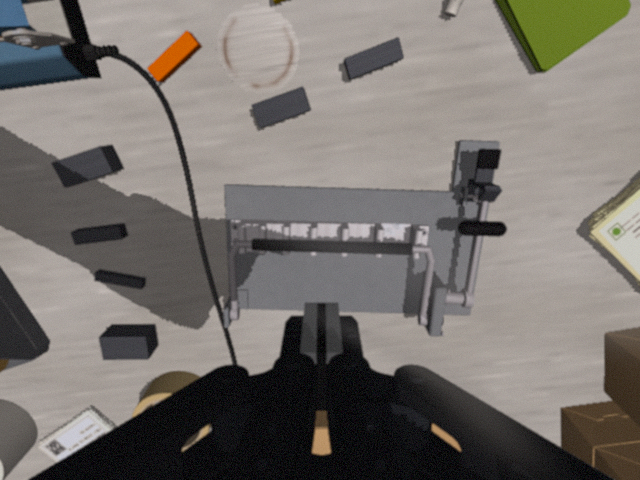

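Run:
```python
from h import *
p=robot.get_image("wrist"); save(p,"c2",(210,130,520,345),2.5)
a=onz(p,[(226,185),(450,191),(487,158),(484,228)],[.008,.008,.039,.04]); print(a.round(4))
d=a[0]-a[1]; print("rack x yaw", np.degrees(np.arctan2(d[1],d[0]))+90)
go((.475,.357,.1),172)
```

```text
[[0.4714 0.0734 0.008 ]
 [0.5127 0.3206 0.008 ]
 [0.4767 0.3493 0.039 ]
 [0.5503 0.3455 0.04  ]]
rack x yaw -9.485138044653553
shift first: [0.1742 0.2033 0.0393] dist 0.2706 turn [-0.      0.0018 -0.    ] | turn first, shift: [0.1741 0.2033 0.0396]
```

View pics/c2.png

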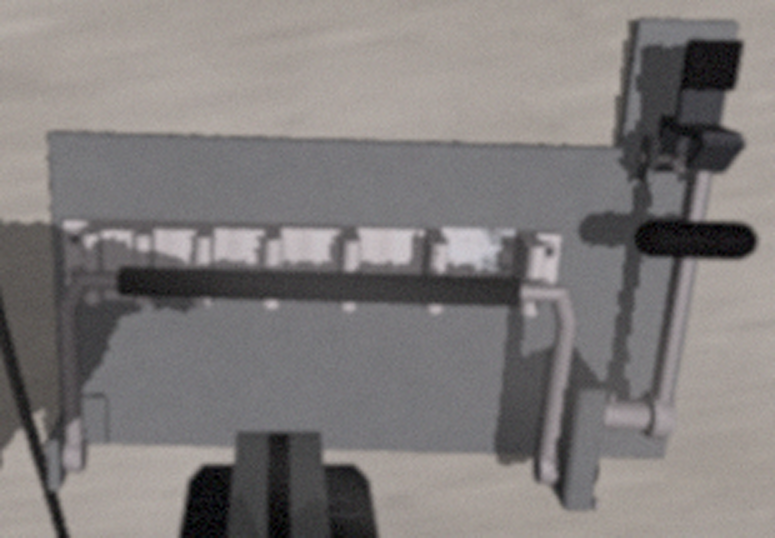

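Request:
arm_command --rows '[-1, 0.035, 0.038, 0.008, 0, 0, 0, -1, 0.035, 0.038, 0.008, 0, 0, 0, -1, 0.035, 0.038, 0.008, 0, 0, 0, -1, 0.035, 0.038, 0.008, 0, 0, 0, -1, 0.034, 0.038, 0.008, 0, 0, 0, -1, 0, 0, 0, 0, 0.025, 0, -1, 0, 0, 0, 0, 0, 0]'

```text
clock: 6.48
position: [0.4743, 0.357, 0.1135]
orientation: [-0.539, 0.539, 0.458, -0.458]
wrist_force: [-0.4, 0.0, 1.3]
gripper_width: 0.0
```

Run:
```python
from h import *
p=robot.get_image("wrist"); save(p,"d"); 
print(pose()[0],yawnow())
print(proj(p,[[.476,.357,.039],pose()[0]]))
r=robot.landmark_of(p,"catch_pad"); print([(a["uv"],a["conf"],onz(p,[a["uv"]],.039)) for a in r])
q=robot.get_image("top"); save(q,"d_top",(215,180,335,300),5)
```

```text
[0.47469007 0.3566967  0.11399476] 170.6809998472418
[[323.33694798 260.28977372]
 [323.12714353 322.88132247]]
[([321.9, 258.8], 0.68, array([[0.47493499, 0.3563135 , 0.039     ]]))]
```

View pics/d.png

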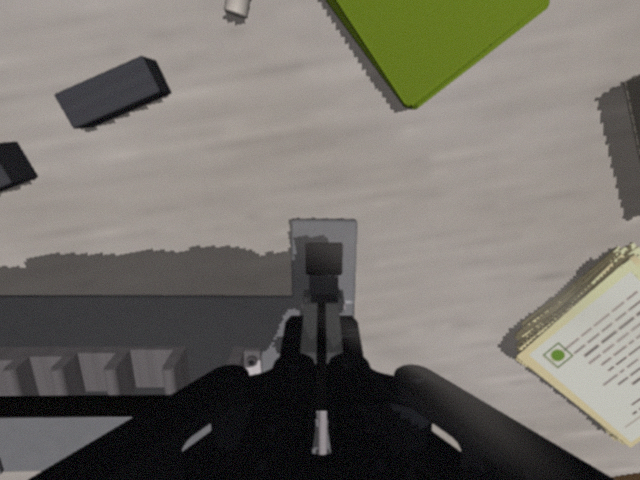

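Request:
arm_command --rows '[-1, 0, 0.035, 0, 0, 0, 0, -1, 0, 0.03, 0, 0, 0, 0, -1, 0, 0.008, 0, 0, 0, 0, -1, 0, 0.006, 0, 0, 0, 0, -1, 0, 0.006, 0, 0, 0, 0, -1, 0, 0.003, 0, 0, 0, 0, -1, 0, 0, 0, 0, 0, 0, -1, 0, 0, 0, 0, 0, 0]'

```text
clock: 7.62
position: [0.4744, 0.358, 0.027]
orientation: [0.539, -0.539, -0.459, 0.457]
wrist_force: [-4.2, -0.1, 6.4]
gripper_width: -0.004
```

Run:
```python
from h import *
p=robot.get_image("wrist"); save(p,"e"); 
q=robot.get_image("top"); save(q,"e_top",(215,170,415,300),4)
```

```text
(no output)
```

View pics/e_top.png

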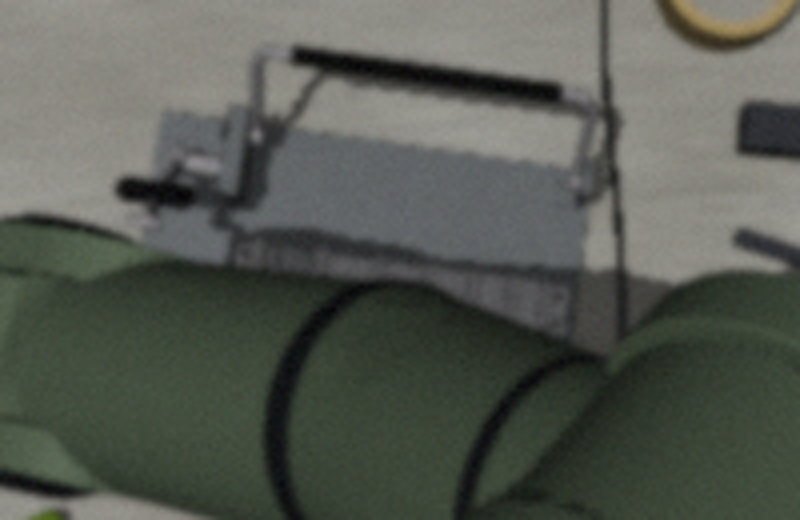

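View pics/e.png

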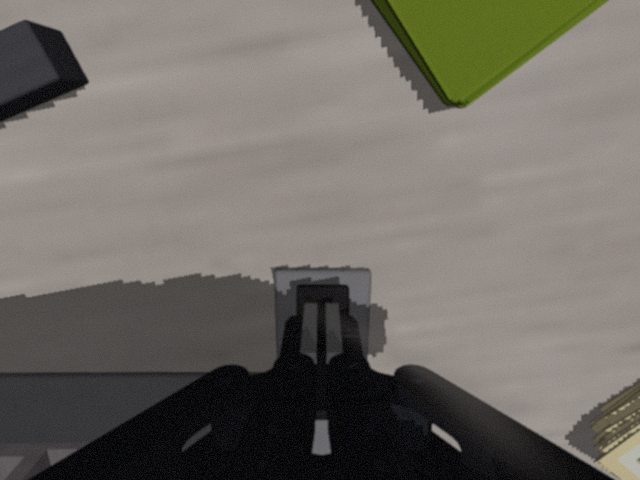

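Request:
arm_command --rows '[-1, 0, -0.03, 0, 0, 0, 0, -1, 0, -0.05, 0, 0, 0, 0, -1, 0, -0.05, 0, 0, 0, 0, -1, 0, -0.05, 0, 0, 0, 0, 1, -0.04, -0.02, 0, 0, 0, 0, 1, -0.05, 0, 0, 0, 0, 0, 1, -0.05, 0, 0, 0, 0, 0, 1, -0.03, 0, 0.02, 0, 0, 0]'

```text
clock: 8.72
position: [0.4272, 0.1902, 0.2263]
orientation: [-0.539, 0.54, 0.458, -0.457]
wrist_force: [0.4, 0.3, 0.9]
gripper_width: 0.848
```

Request:
arm_command --rows '[1, 0, 0, 0, 0, 0, 0, 1, 0, 0, 0, 0, 0, 0]'

```text
clock: 8.98
position: [0.4275, 0.1931, 0.2264]
orientation: [-0.538, 0.539, 0.459, -0.457]
wrist_force: [0.7, 0.3, 0.2]
gripper_width: 0.999
```

Run:
```python
from h import *
p=robot.get_image("wrist"); save(p,"f"); save(p,"f2",(210,130,520,345),2.5)
print(pose()[0],yawnow())
```

```text
[0.42744394 0.19338503 0.22604619] 170.74370095304735
```

View pics/f.png

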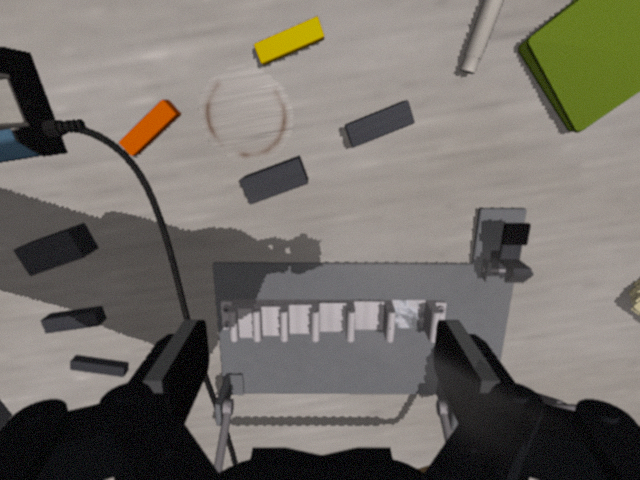

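View pics/f2.png

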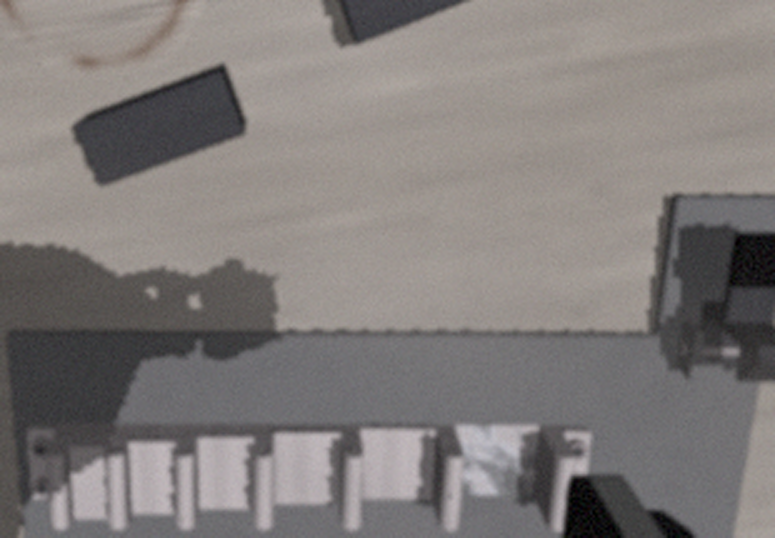

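Run:
```python
from h import *
import numpy as np
ims=[robot.get_image("wrist") for _ in range(4)]
p=ims[0]; im=np.mean([q["img"].astype(float) for q in ims],0)
np.save("f_im.npy",im); import pickle; pickle.dump(p,open("f.pkl","wb"))
c=im[290:350,210:340]; g=lambda c,n:cv2.imwrite(n,np.clip(cv2.resize(c[:,:,::-1],None,fx=6,fy=6,interpolation=cv2.INTER_CUBIC)*1.2,0,255).astype('uint8'))
g(c,"pics/g1.png"); g(im[290:350,320:450],"pics/g2.png")
```

```text
(no output)
```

View pics/g1.png

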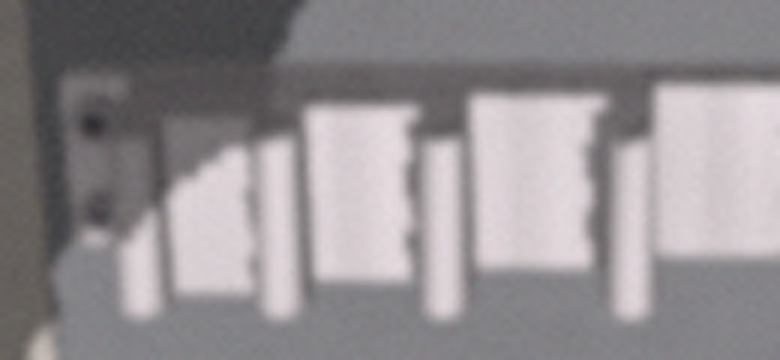

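View pics/g2.png

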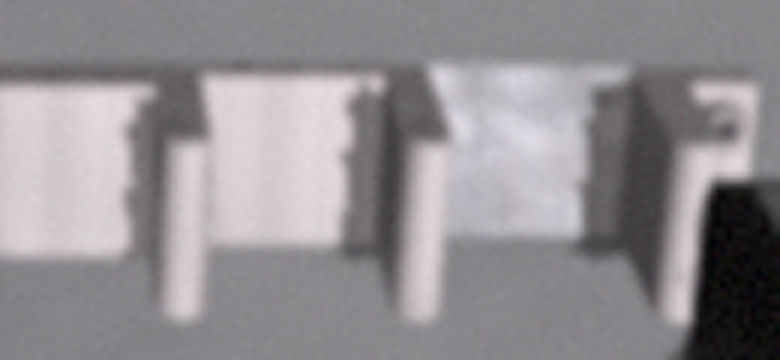

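```bash
cat > rk.py <<'E'
from h import *
import pickle
from scipy.optimize import least_squares
W=dict(zip([12,16,20,24,28,32],[14.4,18.4,22.4,26.4,30.4,34.4]))
def walls(w):
    # y (rack frame, +y to lever) of wall centres, 12 outer first; and groove centres
    y=0;ws=[y];gs=[]
    for k in [12,16,20,24,28,32]:
        gs.append(y+w/2+W[k]/2); y+=w+W[k]; ws.append(y)
    return np.array(ws)/1e3,np.array(gs)/1e3
E
python3 - <<'E'
from rk import *
p=pickle.load(open("f.pkl","rb"))
f=lambda x,y,x0:((x+.5)/6-.5+x0,(y+.5)/6-.5+290)
front={1:f(279,137,210),2:f(442,137,210),3:f(631,138,210),4:f(186,137,320),5:f(425,137,320)}
back={0:f(141,318,210),1:f(280,318,210),2:f(444,318,210),3:f(631,318,210),4:f(183,318,320),5:f(421,318,320),6:f(678,318,320)}
F={k:onz(p,[v],.036)[0] for k,v in front.items()};B={k:onz(p,[v],.036)[0] for k,v in back.items()}
def model(q):
    x0,y0,yaw,w,dep=q; ws,gs=walls(w*10); c,s=np.cos(yaw),np.sin(yaw)
    r=[]
    for D,dx in((F,-dep/2),(B,dep/2)):
        for k,v in D.items(): r+= list(np.array([x0+c*dx-s*ws[k],y0+s*dx+c*ws[k]])-v[:2])
    return np.array(r)*1e3
sol=least_squares(model,[.54,.1,-.16,.6,.032]); print(sol.x,np.degrees(sol.x[2])); print(sol.fun.round(2))
x0,y0,yaw,w,dep=sol.x; ws,gs=walls(w*10); c,s=np.cos(yaw),np.sin(yaw)
for k,g in zip(W,gs): print(k,(x0-s*g).round(4),(y0+c*g).round(4))
E
```

```text
[ 0.52729417  0.09047735 -0.16267568  0.77918846  0.03272826] -9.320630134473614
[-0.13 -1.   -0.07 -0.49 -0.18 -0.09  0.06  0.14  0.2   0.64  0.14  0.72
  0.05  0.47 -0.04  0.13 -0.07  0.02 -0.07 -0.15 -0.06 -0.51  0.19  0.13]
12 0.5291 0.1014
16 0.533 0.1253
20 0.5376 0.1531
24 0.5428 0.1849
28 0.5487 0.2206
32 0.5552 0.2603
```

Run:
```python
from rk import *
p=pickle.load(open("f.pkl","rb"))
f=lambda x,y,x0:((x+.5)/6-.5+x0,(y+.5)/6-.5+290)
front={1:f(279,137,210),2:f(442,137,210),3:f(631,138,210),4:f(186,137,320),5:f(425,137,320)}
back={0:f(141,318,210),1:f(280,318,210),2:f(444,318,210),3:f(631,318,210),4:f(183,318,320),5:f(421,318,320)}
F={k:onz(p,[v],.036)[0] for k,v in front.items()};B={k:onz(p,[v],.036)[0] for k,v in back.items()}
for w in (7,8,None):
  def model(q):
    x0,y0,yaw,dep=q[:4]; ws,gs=walls(w or q[4]*10); c,s=np.cos(yaw),np.sin(yaw)
    r=[]
    for D,dx in((F,-dep/2),(B,dep/2)):
        for k,v in D.items(): r+= list(np.array([x0+c*dx-s*ws[k],y0+s*dx+c*ws[k]])-v[:2])
    return np.array(r)*1e3
  sol=least_squares(model,[.54,.1,-.16,.032,.6]); print(w,sol.x,sol.cost); print(sol.fun.round(2)[1::2])
  x0,y0,yaw,dep=sol.x[:4]; ws,gs=walls(w or sol.x[4]*10); c,s=np.cos(yaw),np.sin(yaw)
  for k,g in zip(W,gs): print(k,(x0-s*g).round(4),(y0+c*g).round(4))
# top cam check
t=robot.get_image("top"); im=np.mean([robot.get_image("top")["img"].astype(float) for _ in range(3)],0)
c=im[205:275,270:380]; cv2.imwrite("pics/h_top.png",np.clip(cv2.resize(c[:,:,::-1],None,fx=7,fy=7,interpolation=cv2.INTER_CUBIC),0,255).astype('uint8'))
```

```text
7 [ 0.52752522  0.09264522 -0.1645338   0.03278137  0.6       ] 10.607720869362945
[ 0.42  0.13 -0.25 -0.81 -1.11  2.85  1.81  0.68 -0.21 -1.18 -2.33]
12 0.5293 0.1032
16 0.5331 0.1263
20 0.5376 0.1533
24 0.5427 0.1843
28 0.5485 0.2192
32 0.555 0.2581
8 [ 0.52719606  0.08993299 -0.16296667  0.03275944  0.6       ] 1.9229587879245844
[-1.33 -0.62 -0.01  0.42  1.12  0.17  0.12 -0.02  0.08  0.11 -0.04]
12 0.529 0.101
16 0.533 0.1251
20 0.5376 0.1531
24 0.5428 0.1851
28 0.5487 0.221
32 0.5553 0.2608
None [ 0.52725886  0.09045114 -0.16325852  0.03276353  0.78089528] 1.409918469594113
[-1.   -0.48 -0.06  0.19  0.69  0.68  0.44  0.12  0.03 -0.13 -0.48]
12 0.5291 0.1014
16 0.533 0.1253
20 0.5376 0.1531
24 0.5428 0.1849
28 0.5487 0.2206
32 0.5552 0.2603
```

View pics/h_top.png

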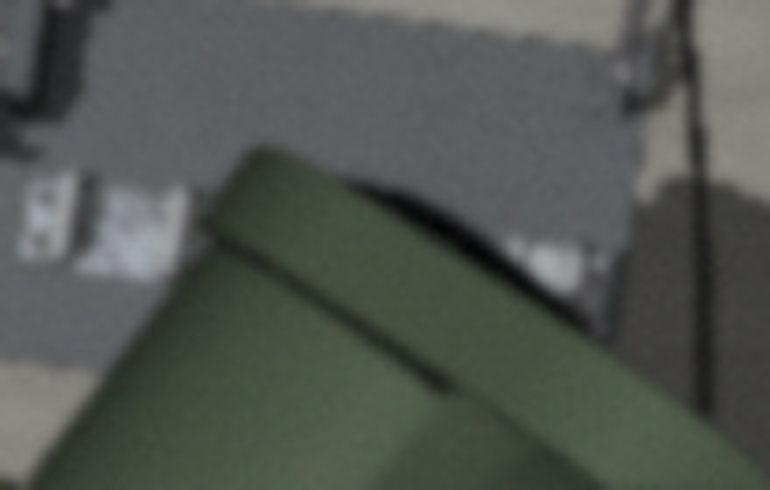

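Run:
```python
from rk import *
im=np.load("f_im.npy").mean(2)
for r0 in (316,322,328,334,339):
    prof=im[r0-1:r0+2,215:450].mean(0); g=np.gradient(cv2.GaussianBlur(prof[None],(0,0),.7)[0])
    e=[]
    for i in range(1,len(g)-1):
        if abs(g[i])>6 and abs(g[i])>=abs(g[i-1]) and abs(g[i])>abs(g[i+1]):
            a,b,c=abs(g[i-1]),abs(g[i]),abs(g[i+1]); o=.5*(a-c)/(a-2*b+c)
            e.append(("+" if g[i]>0 else "-")+f"{215+i+o:.1f}")
    print(r0," ".join(e))
```

```text
316 -216.0 +220.6 -234.2 +237.4 +246.1 -250.3 +253.5 -258.0 +261.2 -277.4 +280.9 -285.6 +288.8 -307.2 +312.1 -317.0 +319.8 -341.3 +347.9 -353.1 -376.9 -382.8 +387.8 -417.5 -423.4 +432.4 -444.7
322 -216.7 +220.9 +237.8 -250.0 +253.4 -258.3 +261.4 -277.1 +280.6 -285.8 +289.0 -308.2 +312.1 -316.9 +319.9 -340.4 +347.7 -352.9 -377.3 -382.4 +387.3 -393.5 -416.4 -422.7 +431.8 -437.5 +446.0
328 -217.0 +222.1 +231.8 -235.4 +238.2 -250.8 +254.0 -258.6 +261.9 -277.2 +281.0 -285.9 +289.1 -307.4 +311.8 -316.8 +319.8 -341.3 +347.4 -376.3 -382.0 +386.9 -393.2 -416.6 -422.2 +431.0 -436.3 +448.3
334 +218.9 +229.9 -235.5 +238.8 -250.7 +253.9 -258.8 +262.1 -277.7 +281.0 -286.1 +289.4 -308.1 +311.9 -317.6 +347.3 -353.5 -382.7 +386.5 -393.0 -425.0 +430.2 -435.9
339 +219.2 +230.2 -235.9 +239.3 +253.8 -259.3 +280.6 -286.3 +312.0 -317.6 +347.2 -353.0 +386.7 -392.8 -426.6 +430.1 -435.2
```

Run:
```python
from rk import *
p=pickle.load(open("f.pkl","rb"))
obs={339:[(230.2,235.9),(253.8,259.3),(280.6,286.3),(312,317.6),(347.2,353),(386.7,392.8),(430.1,435.6)],
328:[None,(254,258.6),(281,285.9),(311.8,316.8),(347.4,353),(386.9,393.2),(431,436.3)],
322:[None,(253.4,258.3),(280.6,285.8),(312.1,316.9),(347.7,352.9),(387.3,393.5),(431.8,437.5)]}
pts=[]
for r,l in obs.items():
    for k,v in enumerate(l):
        if v: pts.append((k,onz(p,[(np.mean(v),r)],.036)[0][:2]))
for w in (7.5,8,8.5):
  def model(q):
    yb,yaw=q; ws,gs=walls(w); c,s=np.cos(yaw),np.sin(yaw)
    return [1e3*((-s*v[0]+c*v[1])-yb-ws[k]) for k,v in pts]
  sol=least_squares(model,[.1,-.16]); print(w,sol.x,np.degrees(sol.x[1]),sol.cost); print(np.round(sol.fun,2))
```

```text
7.5 [ 0.18405217 -0.17939741] -10.278714274061564 2.4624798010260744
[-1.23 -0.42 -0.29  0.19  0.5   1.    0.74 -0.27 -0.15 -0.45  0.11  0.42
  0.23 -0.48 -0.31 -0.34 -0.06  0.29  0.49]
8 [ 0.1719943  -0.15886889] -9.102516677193735 2.535095367920884
[ 0.22  0.53  0.16  0.14 -0.04 -0.03 -0.78  0.93  0.55 -0.24 -0.18 -0.36
 -1.04  0.85  0.52 -0.   -0.22 -0.36 -0.65]
8.5 [ 0.16778743 -0.15387159] -8.816192974697122 18.45537059888548
[ 1.83  1.64  0.77  0.25 -0.43 -0.92 -2.18  2.1   1.22 -0.07 -0.51 -1.19
 -2.38  2.05  1.23  0.2  -0.52 -1.16 -1.95]
```

```bash
cat > barfit.py <<'E'
from h import *
from scipy.optimize import minimize
def corners(x,y,yaw,s,z0=0):
    c,sn=np.cos(yaw),np.sin(yaw); o=[]
    for a in(-.028,.028):
        for b in(-s/2,s/2):
            for z in(z0,z0+s): o.append([x+c*a-sn*b,y+sn*a+c*b,z])
    return np.array(o)
def fit(p,mask,s,x0,z0=0,up=4):
    ys,xs=np.nonzero(mask); x1,x2,y1,y2=xs.min()-12,xs.max()+13,ys.min()-12,ys.max()+13
    x1=max(x1,0);y1=max(y1,0)
    m=cv2.resize(mask[y1:y2,x1:x2].astype(np.float32),None,fx=up,fy=up,interpolation=cv2.INTER_LINEAR)>.5
    def cost(q):
        uv=proj(p,corners(q[0],q[1],q[2],s,z0)); uv=((uv-[x1,y1]+.5)*up-.5)
        h=cv2.convexHull(np.round(uv*16).astype(np.int32))
        c=np.zeros(m.shape,np.uint8); cv2.fillConvexPoly(c,h,1,shift=4); c=c>0
        return 1-(c&m).sum()/max((c|m).sum(),1)
    best=None
    for yaw in ([x0[2]] if len(x0)>2 else np.radians(np.arange(0,180,15))):
        r=minimize(cost,[x0[0],x0[1],yaw],method="Nelder-Mead",options=dict(initial_simplex=np.array([[x0[0],x0[1],yaw],[x0[0]+.006,x0[1],yaw],[x0[0],x0[1]+.006,yaw],[x0[0],x0[1],yaw+.15]]),xatol=1e-5,fatol=1e-5,maxiter=300))
        if best is None or r.fun<best.fun: best=r
    return best.x,1-best.fun
def darkmask(p,uv,thr=62,rad=60):
    g=p["img"].astype(float).max(2); g=cv2.GaussianBlur(g,(0,0),.6)
    b=(g<thr).astype(np.uint8)
    n,l,st,ce=cv2.connectedComponentsWithStats(b)
    k=l[int(round(uv[1])),int(round(uv[0]))]
    return (l==k) if k else None
E
python3 - <<'E'
from barfit import *
p=robot.get_image("wrist")
g=p["img"].max(2); 
for uv in [(274,179),(379,123),(60,250),(72,319),(98,365)]: print(uv,g[uv[1]-2:uv[1]+3,uv[0]-2:uv[0]+3].mean(), )
print(g[263-6:263-3,20:60:8], g[150:160,300])
for n,uv,s in [("24",(274,180),.024),("20",(379,123),.02),("28",(45,252),.028),("16",(65,322),.016),("12",(98,365),.012)]:
    for thr in (75,):
        m=darkmask(p,uv,thr)
        if m is None: print(n,"none");continue
        x0=onz(p,[uv],s/2)[0]
        print(n,thr,m.sum(),*[np.round(v,4) for v in fit(p,m,s,x0[:2])])
t=robot.get_image("top")
E
```

```text
(274, 179) 69.8
(379, 123) 73.28
(60, 250) 37.28
(72, 319) 54.44
(98, 365) 45.08
[[29 35 36 42 35]
 [33 38 37 35 33]
 [37 37 33 37 39]] [158 157 156 159 152 157 140 109  85  70]
24 75 1720 [0.3976 0.1544 1.8047] 0.8776
20 75 1411 [0.3652 0.2514 1.7463] 0.8086
28 75 2638 [ 0.4291 -0.0607  1.7322] 0.9664
16 75 1139 [ 0.5056 -0.0748  1.6003] 0.8742
12 75 749 [ 0.5648 -0.0708  1.3218] 0.7644
```

Run:
```python
from h import *
pos,R,s=pose(); print(s["joint_positions"].round(3),pos,yawnow(),np.degrees(np.arctan2(pos[1],pos[0])), robot.__dir__())
```

```text
[ 0.122  0.381 -0.846  1.973  0.352  0.939  0.509] [0.42686997 0.19284713 0.22524974] 170.73786146408113 24.312034443876357 ['get_image', 'get_state', 'IKError', 'grasp_offset', 'recognise', 'cut_out', 'landmark_of', '__module__', '__dict__', '__weakref__', '__doc__', 'close_job', '__new__', '__repr__', '__hash__', '__str__', '__getattribute__', '__setattr__', '__delattr__', '__lt__', '__le__', '__eq__', '__ne__', '__gt__', '__ge__', '__init__', '__reduce_ex__', '__reduce__', '__getstate__', '__subclasshook__', '__init_subclass__', '__format__', '__sizeof__', '__dir__', '__class__']
```

Run:
```python
from h import *
go((.398,.154,.15),193.4)
```

```text
shift first: [-0.043   0.0753  0.0222] dist 0.0895 turn [-2.000e-04 -3.955e-01  1.000e-04] | turn first, shift: [-0.0311  0.0752  0.0371]
```

Request:
arm_command --rows '[1, -0.021, 0.037, 0.011, 0, 0, 0, 1, -0.022, 0.038, 0.011, 0, 0, 0, 1, 0, 0, 0, 0, -0.18, 0, 1, 0, 0, 0, 0, -0.18, 0, 1, 0, 0, 0, 0, -0.035, 0, 1, 0, 0, 0, 0, 0, 0, 1, 0, 0, 0, 0, 0, 0]'

```text
clock: 10.4
position: [0.3983, 0.1539, 0.1504]
orientation: [-0.439, 0.439, 0.554, -0.554]
wrist_force: [0.3, 0.3, -0.1]
gripper_width: 0.998
```

```bash
cat > look.py <<'E'
from barfit import *
import sys
def measure(s,guess,cam="wrist",name=None,disp=True,z0=0):
    p=robot.get_image(cam)
    c=proj(p,[[guess[0],guess[1],z0+s]])[0]
    g=cv2.GaussianBlur(p["img"],(0,0),.6).max(2)
    u,v=np.round(c).astype(int); r=55 if cam=="wrist" else 18
    y1,y2,x1,x2=max(v-r,0),v+r,max(u-r,0),u+r
    crop=np.ascontiguousarray(g[y1:y2,x1:x2])
    thr,b=cv2.threshold(crop,0,255,cv2.THRESH_BINARY_INV+cv2.THRESH_OTSU)
    n,l=cv2.connectedComponents(b); k=l[v-y1,u-x1]
    m=np.zeros(g.shape,bool)
    if k: m[y1:y2,x1:x2]=l==k
    out=fit(p,m,s,guess) if k else None
    if name:
        im=p["img"][:,:,::-1].copy()
        if out:
            uv=proj(p,corners(*out[0],s,z0)); cv2.polylines(im,[cv2.convexHull(np.round(uv*16).astype(np.int32))],True,(0,255,0),1,shift=4)
        cv2.imwrite(f"pics/{name}.png",im)
    return thr,out
E
python3 - <<'E'
from look import *
print(pose()[0],yawnow())
print(measure(.024,(.398,.154,1.8),name="i1")); print(measure(.024,(.398,.154,1.8),cam="top"))
E
```

```text
[0.39828952 0.15385387 0.15036296] -166.78601029431306
(111.0, (array([0.39941007, 0.15198586, 1.83274874]), np.float64(0.7267457065643798)))
(78.0, None)
```

View pics/i1.png

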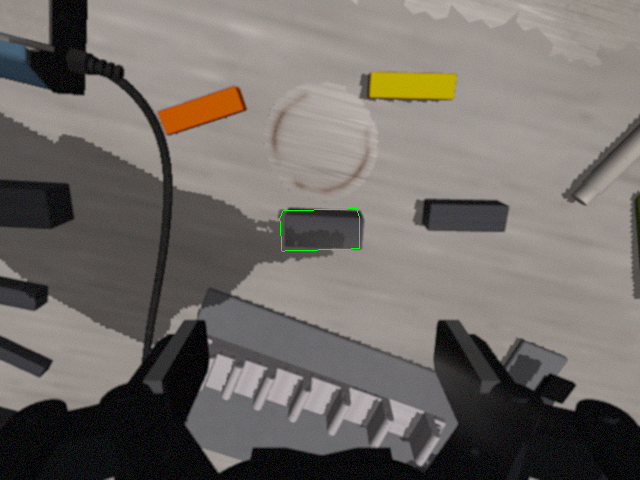

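Run:
```python
from look import *
p=robot.get_image("wrist"); save(p,"i2",(270,195,375,265),7)
```

```text
(no output)
```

View pics/i2.png

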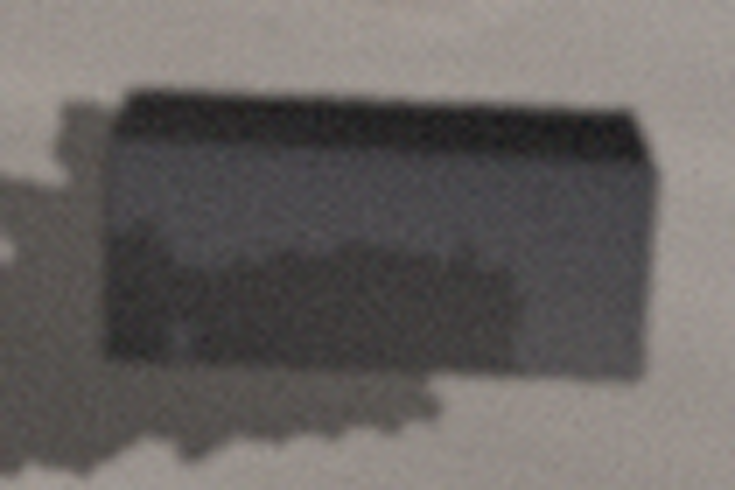

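```bash
cat >> look.py <<'E'
def topface(p,uv4,s,z0=0):
    """uv4: TL,TR,BR,BL of top face, long side TL-TR"""
    X=onz(p,uv4,z0+s)[:,:2]; c=X.mean(0); d=(X[1]-X[0]+X[2]-X[3])/2; w=(X[3]-X[0]+X[2]-X[1])/2
    return c.round(4),"yaw",round(np.degrees(np.arctan2(d[1],d[0]))%180,2),"L",np.linalg.norm(d).round(4),"W",np.linalg.norm(w).round(4)
E
python3 - <<'E'
from look import *
p=robot.get_image("wrist")
z=lambda l:[((x+.5)/7-.5+270,(y+.5)/7-.5+195) for x,y in l]
print(topface(p,z([(113,140),(655,168),(643,378),(105,360)]),.024))
E
```

```text
(array([0.3977, 0.1547]), 'yaw', np.float64(100.76), 'L', np.float64(0.0552), 'W', np.float64(0.0229))
```

Request:
arm_command --rows '[1, 0.001, 0, 0, 0, 0.042, 0, 1, 0, 0.045, 0, 0, 0, 0, 1, 0, 0.045, 0, 0, 0, 0, 1, 0, 0.035, 0, 0, 0, 0, 1, 0, 0.02, 0, 0, 0, 0, 1, 0, 0, 0, 0, 0, 0, 1, 0, 0, 0, 0, 0, 0]' --grip_force 70

```text
clock: 11.48
position: [0.3983, 0.1551, 0.006]
orientation: [-0.45, 0.45, 0.546, -0.545]
wrist_force: [0.5, -1.2, 0.4]
gripper_width: 1.007
```

Run:
```python
from look import *
p=robot.get_image("wrist"); save(p,"j1",(180,200,470,420),2.6);p=robot.get_image("scene"); save(p,"j2",(180,230,400,380),3.5); print(pose()[0])
```

```text
[0.39857392 0.15489649 0.00617395]
```

View pics/j1.png

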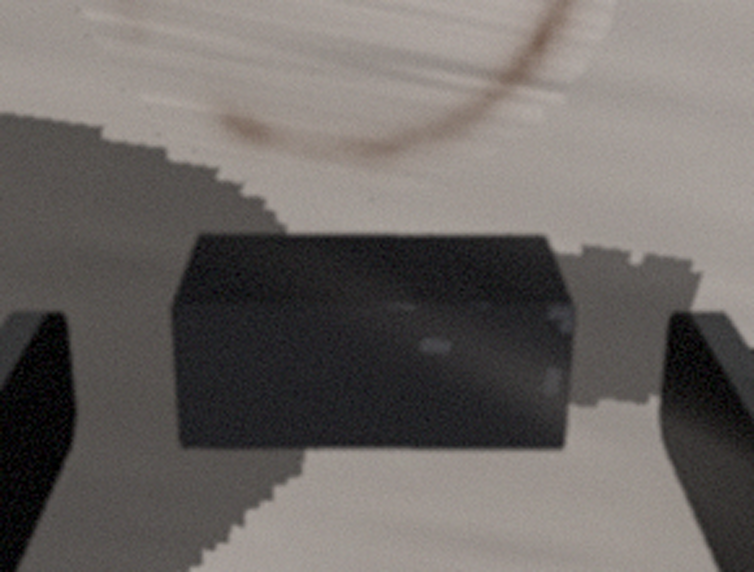

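View pics/j2.png

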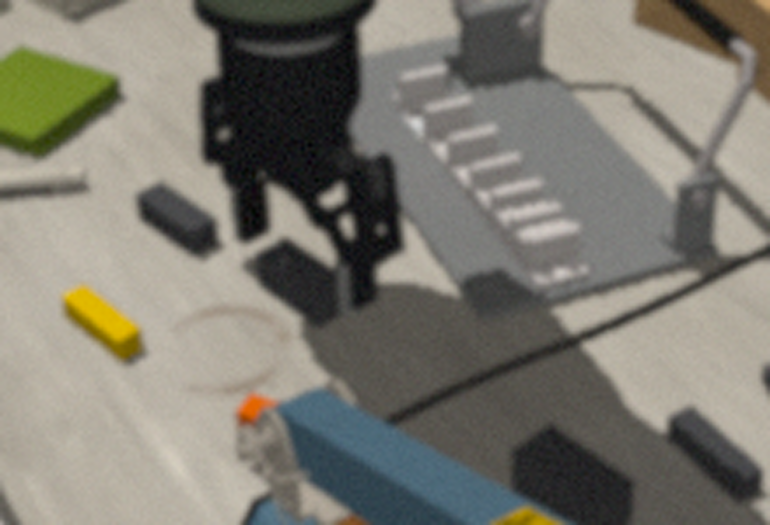

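Run:
```python
from look import *
p=robot.get_image("wrist"); pos,R,s=pose()
for h in (0,.005,.01,.013,.016,.02): print(h,proj(p,[pos+R.apply([x,-h,.011]) for x in(-.0425,.0425)]).round(1).tolist())
```

```text
0 [[217.6, 297.8], [429.7, 297.8]]
0.005 [[214.4, 303.5], [433.0, 303.5]]
0.01 [[210.9, 309.7], [436.6, 309.6]]
0.013 [[208.8, 313.5], [438.9, 313.5]]
0.016 [[206.5, 317.6], [441.3, 317.5]]
0.02 [[203.4, 323.2], [444.6, 323.2]]
```

Request:
arm_command --rows '[1, 0, 0.005, 0, 0, 0, 0, 0, 0, 0, 0, 0, 0, 0, 0, 0, 0, 0, 0, 0, 0, -1, 0, 0, 0, 0, 0, 0, -1, 0, 0, 0, 0, 0, 0, -1, 0, 0, 0, 0, 0, 0, -1, 0, 0, 0, 0, 0, 0]'

```text
clock: 12.5
position: [0.398, 0.1549, 0.0006]
orientation: [-0.45, 0.45, 0.546, -0.545]
wrist_force: [-3.0, -1.6, 12.0]
gripper_width: 0.645
```

Request:
arm_command --rows '[-1, 0, -0.01, 0, 0, 0, 0, -1, 0, -0.03, 0, 0, 0, 0, -1, 0, -0.04, 0, 0, 0, 0, -1, 0, -0.04, 0, 0, 0, 0, -1, 0, 0, 0, 0, 0, 0]'

```text
clock: 13.12
position: [0.3991, 0.155, 0.1227]
orientation: [-0.449, 0.451, 0.546, -0.544]
wrist_force: [0.4, -0.2, -3.4]
gripper_width: 0.64
```

Run:
```python
from look import *
p=robot.get_image("wrist"); save(p,"k1"); print(pose()[0],yawnow())
```

```text
[0.39852418 0.15454169 0.12124107] -169.09547898387692
```

View pics/k1.png

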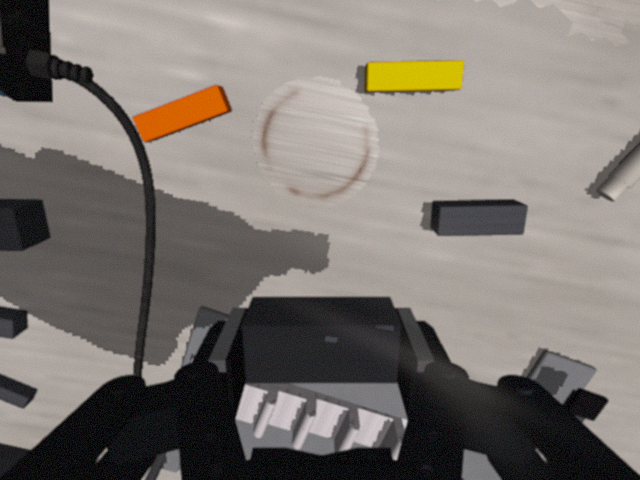

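Run:
```python
from look import *
p=robot.get_image("wrist"); pos,R,s=pose(); save(p,"k2",(220,280,420,400),4)
im=cv2.imread("pics/k2.png")
for sgn in(1,):
    uv=proj(p,[pos+R.apply(v) for v in[(-.028,-.024,.012),(.028,-.024,.012),(.028,-.024,-.012),(-.028,-.024,-.012),(-.028,0,.012),(.028,0,.012)]])
    for u in uv: cv2.circle(im,tuple(int(a) for a in ((u-[220,280]+.5)*4)),3,(0,0,255),-1)
print(uv.round(1)); cv2.imwrite("pics/k2.png",im)
```

```text
[[242.7 324.1]
 [405.5 324. ]
 [401.1 382.6]
 [246.7 382.7]
 [253.9 293.5]
 [393.3 293.4]]
```

View pics/k2.png

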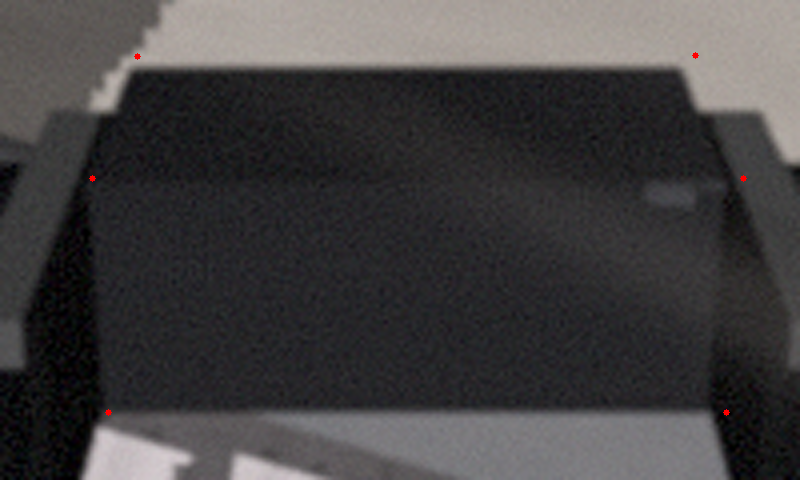

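Run:
```python
from look import *
go((.5429,.1858,.1),260.7)
```

```text
shift first: [ 0.0034  0.0204 -0.1482] dist 0.1496 turn [ 1.0000e-04 -1.2179e+00 -5.0000e-04] | turn first, shift: [-0.1379  0.0204 -0.0544]
```

Request:
arm_command --rows '[-1, 0.001, 0, -0.049, 0, 0, 0, -1, 0.001, 0, -0.05, 0, 0, 0, -1, 0.001, 0.02, -0.049, 0, 0, 0, -1, 0, 0, 0, 0, -0.174, 0, -1, 0, 0, 0, 0, -0.174, 0, -1, 0, 0, 0, 0, -0.174, 0, -1, 0, 0, 0, 0, -0.174, 0]'

```text
clock: 14.1
position: [0.5419, 0.1858, 0.0987]
orientation: [0.236, -0.234, -0.666, 0.667]
wrist_force: [-1.2, -0.2, -1.8]
gripper_width: 0.639
```

Request:
arm_command --rows '[-1, 0, 0, 0, 0, -0.174, 0, -1, 0, 0, 0, 0, -0.174, 0, -1, 0, 0, 0, 0, -0.174, 0, -1, 0, 0, 0, 0, 0, 0]'

```text
clock: 14.6
position: [0.5419, 0.1859, 0.0988]
orientation: [0.058, -0.056, -0.705, 0.705]
wrist_force: [0.2, -0.5, -2.7]
gripper_width: 0.641
```

Run:
```python
from look import *
p=robot.get_image("wrist"); save(p,"l1"); pos,R,s=pose(); print(pos,yawnow(),s["joint_positions"].round(2),s["gripper_width"])
go((.5429,.1858,.06),260.7)
```

```text
[0.5421248  0.18587714 0.09909513] -99.46167625707915 [ 0.23  0.83 -1.02  1.81  0.84  1.01  1.84] 0.6388901563073879
shift first: [-0.0009  0.0391 -0.0001] dist 0.0391 turn [-0.0004 -0.0028  0.0019] | turn first, shift: [-0.0008  0.0391 -0.    ]
```

View pics/l1.png

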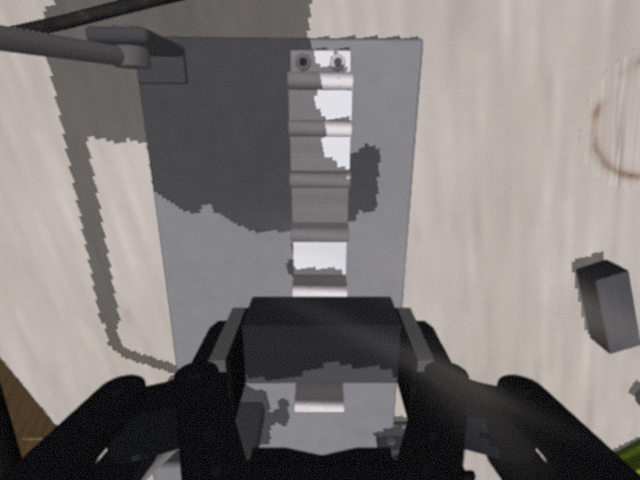

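Request:
arm_command --rows '[-1, 0, 0.02, 0, 0, 0, 0, -1, 0, 0.02, 0, 0, 0, 0, -1, 0, 0.005, 0, 0, 0, 0, -1, 0, 0, 0, 0, 0, 0]'

```text
clock: 15.15
position: [0.5425, 0.1861, 0.0548]
orientation: [0.057, -0.057, -0.705, 0.705]
wrist_force: [0.9, 0.8, -1.3]
gripper_width: 0.638
```

```bash
cat > gv.py <<'E'
from rk import *
def overlay(name,s,crop=(180,20,480,440),sc=1.9,shift=(0,0),bar=True,w=7.8,yaw=-9.3,base=(.5291,.1014)):
    """draw expected walls (z=.036) & the bar in hand"""
    p=robot.get_image("wrist"); pos,R,st=pose(); im=p["img"][:,:,::-1].copy()
    x0,y0,x1,y1=crop; im=cv2.resize(im[y0:y1,x0:x1],None,fx=sc,fy=sc,interpolation=cv2.INTER_CUBIC)
    ws,gs=walls(w); c,sn=np.cos(np.radians(yaw)),np.sin(np.radians(yaw))
    b=np.array(base)+shift
    def T(x,y): y=y-gs[0]; return [b[0]+c*x-sn*y,b[1]+sn*x+c*y,.036]
    def L(A,B,col):
        uv=((proj(p,[A,B])-[x0,y0]+.5)*sc-.5).round().astype(int); cv2.line(im,tuple(uv[0]),tuple(uv[1]),col,1)
    for k in range(7):
        for e in(-.003,.003): L(T(-.016,ws[k]+e),T(.016,ws[k]+e),(0,255,0))
    cv2.imwrite(f"pics/{name}.png",im); return p,pos,R
E
python3 - <<'E'
from gv import *
p,pos,R=overlay("m1",.024); print(pos,yawnow())
E
```

```text
[0.54273987 0.18616775 0.05535695] -99.26581290704738
```

View pics/m1.png

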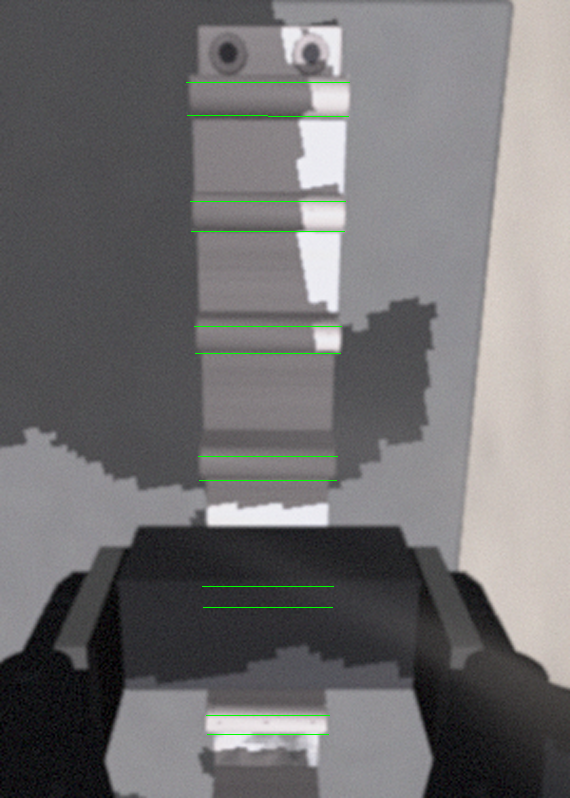

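Request:
arm_command --rows '[-1, 0, 0, 0.0015, 0, 0, 0, -1, 0, 0.012, 0, 0, 0, 0, -1, 0, 0.005, 0, 0, 0, 0, -1, 0, 0.004, 0, 0, 0, 0, -1, 0, 0.004, 0, 0, 0, 0, -1, 0, 0, 0, 0, 0, 0]'

```text
clock: 15.95
position: [0.5425, 0.1848, 0.0301]
orientation: [-0.057, 0.057, 0.705, -0.705]
wrist_force: [1.4, 2.9, -3.7]
gripper_width: 0.638
```

Request:
arm_command --rows '[-1, 0, 0.004, 0, 0, 0, 0, -1, 0, 0.004, 0, 0, 0, 0, -1, 0, 0.004, 0, 0, 0, 0, -1, 0, 0, 0, 0, 0, 0]'

```text
clock: 16.45
position: [0.5425, 0.1849, 0.0179]
orientation: [-0.057, 0.057, 0.705, -0.705]
wrist_force: [2.3, 6.5, -5.1]
gripper_width: 0.641
```

Request:
arm_command --rows '[-1, 0, 0.001, -0.001, 0, 0, 0, -1, 0, 0.001, 0, 0, 0, 0, -1, 0, 0, 0, 0, 0, 0]'

```text
clock: 16.82
position: [0.5426, 0.185, 0.0167]
orientation: [0.057, -0.057, -0.704, 0.705]
wrist_force: [-4.8, -2.6, 13.2]
gripper_width: 0.644
```

Request:
arm_command --rows '[0.7, 0, 0, 0, 0, 0, 0, 0.7, 0, 0, 0, 0, 0, 0, 0.7, 0, -0.03, 0, 0, 0, 0, 0.7, 0, -0.04, 0, 0, 0, 0, 1, 0, -0.04, 0, 0, 0, 0, 1, 0, -0.02, 0, 0, 0, 0, 1, 0, 0, 0, 0, 0, 0]'

```text
clock: 17.7
position: [0.5432, 0.1853, 0.147]
orientation: [-0.057, 0.058, 0.705, -0.705]
wrist_force: [0.6, 0.9, -0.6]
gripper_width: 1.002
```

Run:
```python
from gv import *
p,pos,R=overlay("n1",.024,crop=(200,100,440,460)); print(pos,yawnow())
p=robot.get_image("top"); save(p,"n2",(235,180,435,350),4)
```

```text
[0.54272525 0.18497921 0.14589859] -99.28364323978116
```

View pics/n1.png

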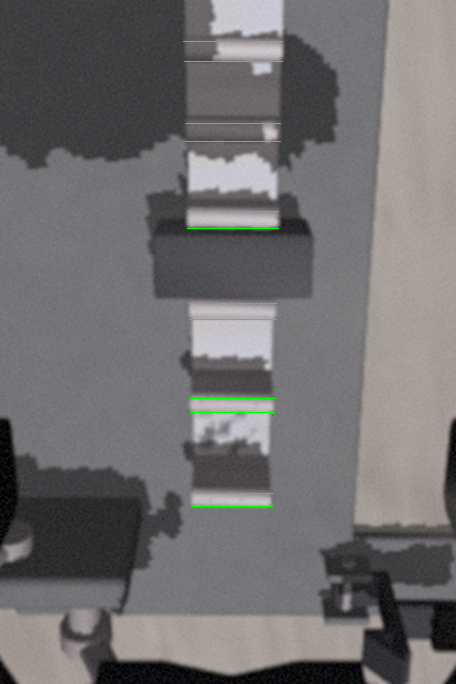

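View pics/n2.png

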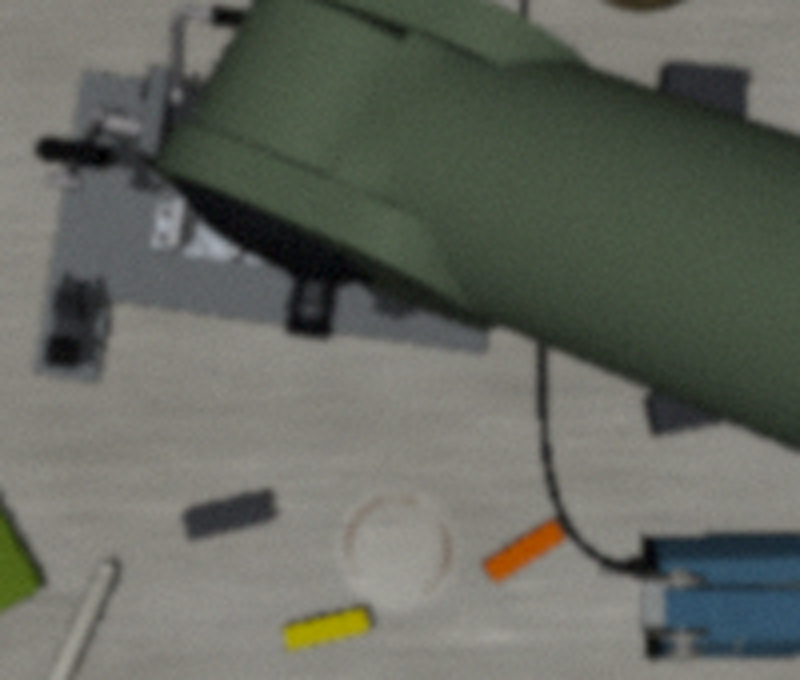

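Run:
```python
from look import *
go((.366,.2515,.13),190)
```

```text
shift first: [ 0.1849  0.0155 -0.0373] dist 0.1892 turn [-1.2000e-03  1.2343e+00  1.0000e-04] | turn first, shift: [0.0962 0.0153 0.1622]
```

Request:
arm_command --rows '[1, 0.046, 0.004, -0.009, 0, 0, 0, 1, 0.046, 0.004, -0.009, 0, 0, 0, 1, 0.046, 0.004, -0.009, 0, 0, 0, 1, 0.047, 0.004, -0.01, 0, 0, 0, 1, 0, 0, 0, 0, 0.176, 0, 1, 0, 0, 0, 0, 0.176, 0, 1, 0, 0, 0, 0, 0.176, 0, 1, 0, 0, 0, 0, 0.176, 0]'

```text
clock: 18.8
position: [0.3656, 0.2513, 0.1293]
orientation: [0.299, -0.298, -0.641, 0.641]
wrist_force: [0.3, -0.6, -0.2]
gripper_width: 1.002
```

Request:
arm_command --rows '[1, 0, 0, 0, 0, 0.176, 0, 1, 0, 0, 0, 0, 0.176, 0, 1, 0, 0, 0, 0, 0.176, 0, 1, 0, 0, 0, 0, 0, 0]'

```text
clock: 19.3
position: [0.3657, 0.2514, 0.1296]
orientation: [0.453, -0.453, -0.542, 0.543]
wrist_force: [0.1, -0.0, -0.2]
gripper_width: 1.001
```

Run:
```python
from look import *
p=robot.get_image("wrist"); save(p,"o0"); save(p,"o1",(265,185,385,270),6); print(pose()[0],yawnow())
```

```text
[0.36571302 0.25149135 0.12972422] -169.60520003519864
```

View pics/o1.png

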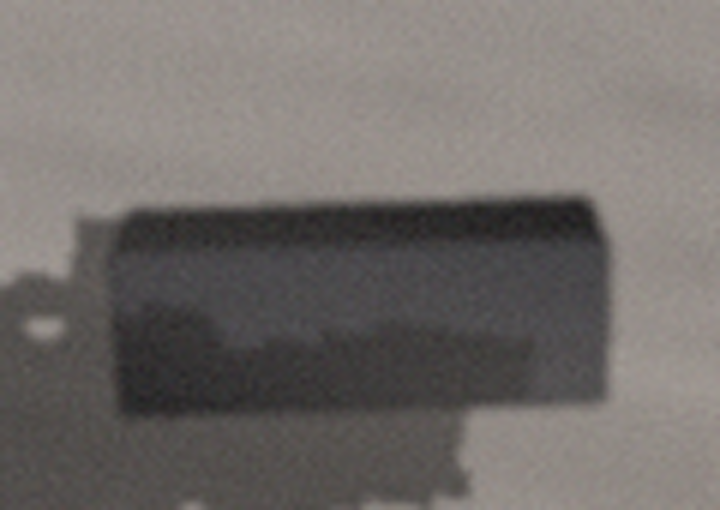

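```bash
cat >> look.py <<'E'
def zc(l,x0,y0,sc): return [((x+.5)/sc-.5+x0,(y+.5)/sc-.5+y0) for x,y in l]
E
python3 - <<'E'
from look import *
p=robot.get_image("wrist")
r=topface(p,zc([(113,250),(607,240),(604,402),(122,413)],265,185,6),.02); print(r)
go((*r[0],.003),r[2]+90)
E
```

```text
(array([0.3648, 0.2528]), 'yaw', np.float64(101.69), 'L', np.float64(0.0548), 'W', np.float64(0.0192))
shift first: [0.0015 0.1268 0.0006] dist 0.1268 turn [-0.0009 -0.0222 -0.0004] | turn first, shift: [0.0014 0.1268 0.0007]
```

Request:
arm_command --rows '[1, 0.002, 0.03, 0.001, 0, -0.022, 0, 1, 0, 0.04, 0, 0, 0, 0, 1, 0, 0.04, 0, 0, 0, 0, 1, 0, 0.017, 0, 0, 0, 0, 0.2, 0, 0, 0, 0, 0, 0, -1, 0, 0, 0, 0, 0, 0, -1, 0, 0, 0, 0, 0, 0, -1, 0, 0, 0, 0, 0, 0]'

```text
clock: 20.4
position: [0.3651, 0.2536, 0.0041]
orientation: [-0.448, 0.448, 0.548, -0.547]
wrist_force: [-1.9, -1.4, 9.7]
gripper_width: 0.634
```

Request:
arm_command --rows '[-1, 0, 0, 0, 0, 0, 0, -1, 0, 0, 0, 0, 0, 0]'

```text
clock: 20.65
position: [0.3651, 0.2536, 0.0041]
orientation: [-0.448, 0.448, 0.548, -0.547]
wrist_force: [-1.7, -1.4, 10.1]
gripper_width: 0.632
```

Request:
arm_command --rows '[-1, 0, -0.01, 0, 0, 0, 0, -1, 0, -0.03, 0, 0, 0, 0, -1, 0, -0.04, 0, 0, 0, 0, -1, 0, -0.03, 0, 0, 0, 0, -1, 0, 0, 0, 0, 0, 0]'

```text
clock: 21.28
position: [0.3657, 0.2538, 0.1155]
orientation: [-0.447, 0.448, 0.548, -0.546]
wrist_force: [0.1, -0.5, -1.8]
gripper_width: 0.631
```

Run:
```python
from look import *
p=robot.get_image("wrist"); save(p,"q1"); print(pose()[0],yawnow())
go((.5377,.1536,.1),260.7)
```

```text
[0.36526862 0.25329653 0.11428862] -168.6243569932543
shift first: [-0.1318  0.0145 -0.1494] dist 0.1997 turn [ 1.9000e-03 -1.2099e+00 -9.0000e-04] | turn first, shift: [-0.1863  0.0143  0.0705]
```

View pics/q1.png

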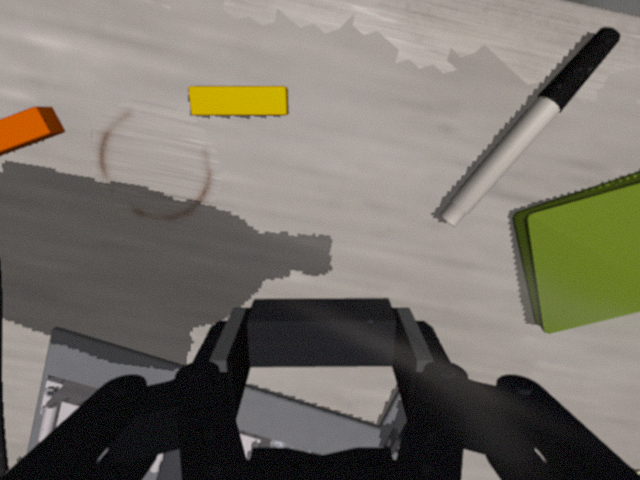

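Request:
arm_command --rows '[-1, -0.033, 0, -0.037, 0, 0, 0, -1, -0.033, 0, -0.037, 0, 0, 0, -1, -0.033, 0, -0.038, 0, 0, 0, -1, -0.033, 0, -0.037, 0, 0, 0, -1, 0, 0.014, 0, 0, -0.173, 0, -1, 0, 0, 0, 0, -0.173, 0, -1, 0, 0, 0, 0, -0.173, 0, -1, 0, 0, 0, 0, -0.173, 0]'

```text
clock: 22.32
position: [0.5363, 0.1534, 0.0983]
orientation: [0.234, -0.233, -0.667, 0.668]
wrist_force: [0.3, -0.3, -0.7]
gripper_width: 0.634
```

Request:
arm_command --rows '[-1, 0, 0, 0, 0, -0.173, 0, -1, 0, 0, 0, 0, -0.173, 0, -1, 0, 0, 0, 0, -0.172, 0, -1, 0, 0, 0, 0, 0, 0, -1, 0, 0.02, 0, 0, 0, 0, -1, 0, 0.02, 0, 0, 0, 0, -1, 0, 0, 0, 0, 0, 0]'

```text
clock: 23.2
position: [0.5357, 0.1533, 0.0572]
orientation: [0.058, -0.056, -0.704, 0.705]
wrist_force: [-0.1, -1.0, -1.2]
gripper_width: 0.631
```

Run:
```python
from gv import *
from look import go
p,pos,R=overlay("r1",.02); print(pos,yawnow()); go((.5377,.1536,.045),260.7)
```

```text
[0.53623914 0.15371447 0.0583584 ] -99.27326442117344
shift first: [-0.0015  0.0134 -0.0001] dist 0.0134 turn [-0.0005  0.0005  0.0016] | turn first, shift: [-0.0015  0.0134 -0.0001]
```

View pics/r1.png

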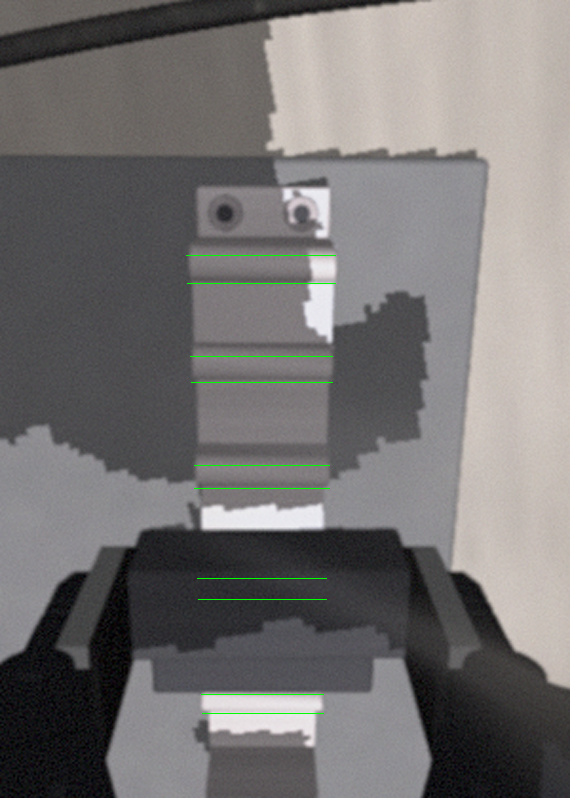

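Request:
arm_command --rows '[-1, -0.0015, 0.01, 0, 0, 0, 0, -1, 0, 0.006, 0, 0, 0, 0, -1, 0, 0.004, 0, 0, 0, 0, -1, 0, 0.004, 0, 0, 0, 0, -1, 0, 0.004, 0, 0, 0, 0, -1, 0, 0, 0, 0, 0, 0]'

```text
clock: 24.0
position: [0.5382, 0.1533, 0.0311]
orientation: [0.057, -0.057, -0.705, 0.705]
wrist_force: [-0.5, 0.5, -2.5]
gripper_width: 0.632
```

Bottom is about 27 mm up, in the groove with no side load. Continue to the floor.

Request:
arm_command --rows '[-1, 0, 0.003, 0, 0, 0, 0, -1, 0, 0.003, 0, 0, 0, 0, -1, 0, 0.002, 0, 0, 0, 0, -1, 0, 0, 0, 0, 0, 0]'

```text
clock: 24.5
position: [0.5384, 0.1533, 0.0241]
orientation: [0.057, -0.057, -0.705, 0.705]
wrist_force: [-6.0, -4.7, 18.5]
gripper_width: 0.629
```

Request:
arm_command --rows '[0.7, 0, 0, 0, 0, 0, 0, 0.7, 0, 0, 0, 0, 0, 0, 0.7, 0, -0.03, 0, 0, 0, 0, 0.7, 0, -0.04, 0, 0, 0, 0, 1, 0, -0.04, 0, 0, 0, 0, 1, 0, -0.02, 0, 0, 0, 0, 1, 0, 0, 0, 0, 0, 0]'

```text
clock: 25.38
position: [0.5388, 0.1533, 0.154]
orientation: [-0.057, 0.058, 0.705, -0.705]
wrist_force: [-0.1, -0.3, -1.0]
gripper_width: 0.997
```

Run:
```python
from gv import *
from look import *
p,pos,R=overlay("s1",.024,crop=(200,100,440,460)); print(pos,yawnow())
p=robot.get_image("top"); save(p,"s2",(235,180,435,350),4)
go((.43,-.061,.14),190)
```

```text
[0.53841016 0.15300771 0.15293126] -99.28440707318906
shift first: [0.0722 0.0126 0.2285] dist 0.24 turn [-1.0000e-03  1.2344e+00  2.0000e-04] | turn first, shift: [-0.1919  0.0124  0.1436]
```

View pics/s1.png

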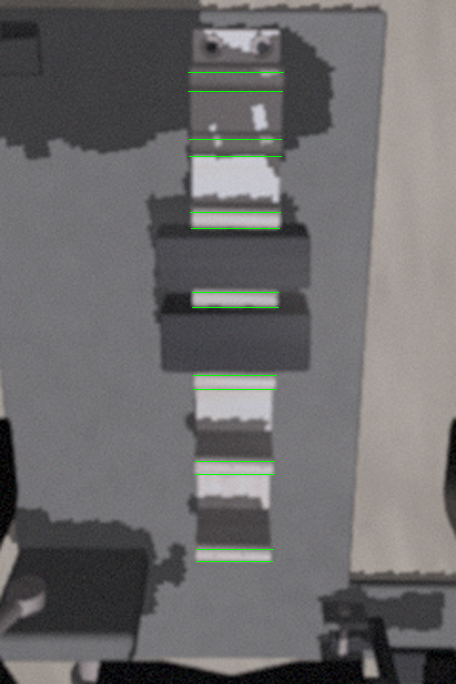

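View pics/s2.png

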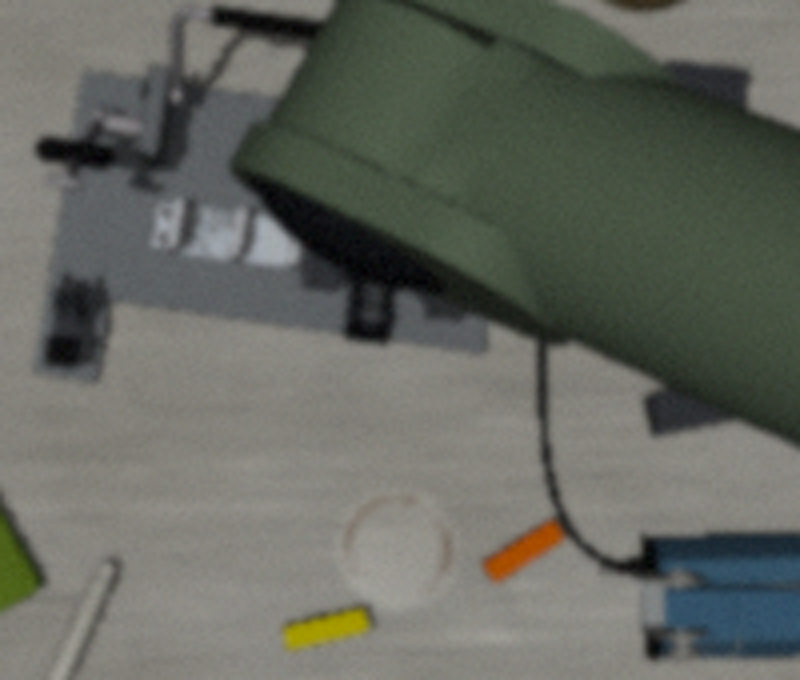

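Request:
arm_command --rows '[1, 0.0144, 0.0025, 0.0457, 0, 0, 0, 1, 0.0144, 0.0025, 0.0457, 0, 0, 0, 1, 0.0144, 0.0025, 0.0457, 0, 0, 0, 1, 0.0144, 0.0025, 0.0457, 0, 0, 0, 1, 0.0144, 0.0025, 0.0457, 0, 0, 0, 1, 0, 0, 0, 0, 0.176, 0, 1, 0, 0, 0, 0, 0.176, 0, 1, 0, 0, 0, 0, 0.176, 0]'

```text
clock: 26.48
position: [0.4299, -0.0608, 0.1398]
orientation: [-0.242, 0.24, 0.665, -0.665]
wrist_force: [-0.1, 1.2, -0.4]
gripper_width: 0.999
```

Request:
arm_command --rows '[1, 0, 0, 0, 0, 0.176, 0, 1, 0, 0, 0, 0, 0.176, 0, 1, 0, 0, 0, 0, 0.176, 0, 1, 0, 0, 0, 0, 0.176, 0, 1, 0, 0, 0, 0, 0, 0]'

```text
clock: 27.1
position: [0.4301, -0.0605, 0.1401]
orientation: [0.454, -0.453, -0.542, 0.543]
wrist_force: [0.3, 0.4, 0.1]
gripper_width: 0.998
```

Run:
```python
from look import *
p=robot.get_image("wrist"); save(p,"t0"); save(p,"t1",(260,180,390,270),6); print(pose()[0],yawnow(),pose()[2]["joint_positions"].round(2))
```

```text
[ 0.43016251 -0.06049522  0.14021239] -169.60135906985386 [ 0.68  0.49 -0.86  2.14  0.54  0.75  1.22]
```

View pics/t0.png

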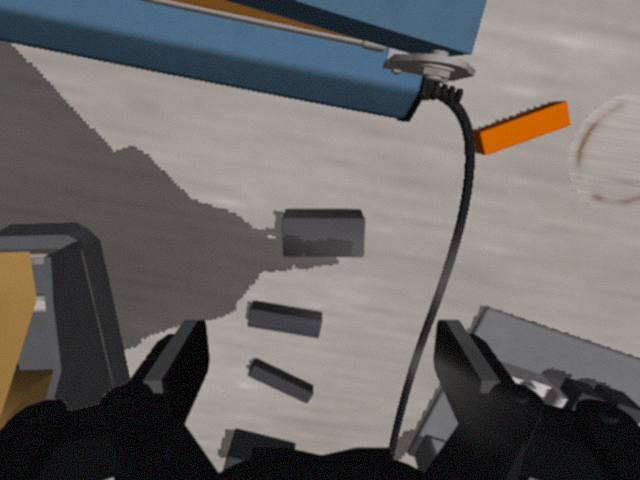

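View pics/t1.png

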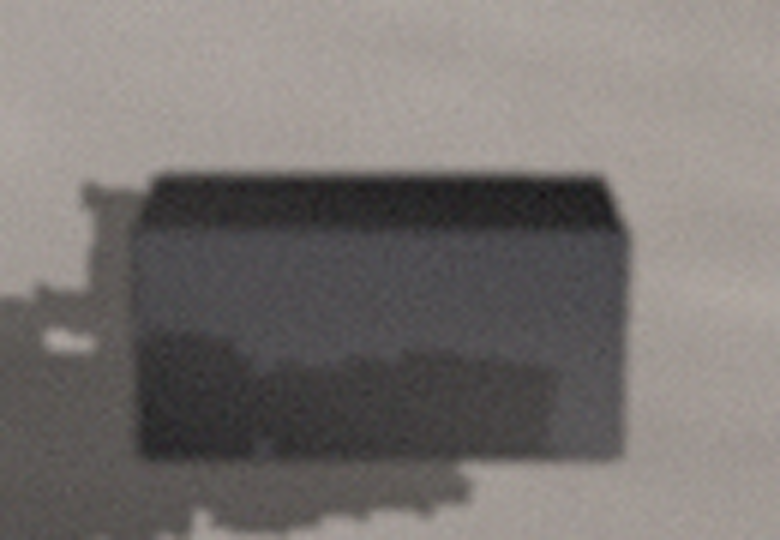

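Run:
```python
from look import *
p=robot.get_image("wrist"); t=robot.get_image("top"); sc=robot.get_image("scene")
def tri(*obs):
    A=[];b=[]
    for q,uv in obs:
        n=undist(q,[uv])[0]; R,tt=q["R"],q["t"]
        A+=[R[0]-n[0]*R[2],R[1]-n[1]*R[2]]; b+=[n[0]*tt[2]-tt[0],n[1]*tt[2]-tt[1]]
    return np.linalg.lstsq(np.array(A),np.array(b),rcond=None)
print(tri((p,(437,62)),(t,(404,325)))); print(tri((p,(412,118)),(t,(396,317))))
r=topface(p,zc([(133,233),(628,232),(622,460),(140,460)],260,180,6),.028); print(r)
go((*r[0],.004),r[2]+90)
save(sc,"t2",(200,280,540,480),2.3); save(t,"t3",(380,290,620,360),3.3)
```

```text
(array([ 0.32037669, -0.02899203,  0.0895635 ]), array([2.79792766e-07]), np.int32(3), array([1.51833917, 1.40062064, 0.31990956]))
(array([ 0.34066259, -0.02119993,  0.03168443]), array([1.91977903e-05]), np.int32(3), array([1.47222212, 1.40158122, 0.28720207]))
(array([ 0.4292, -0.0603]), 'yaw', np.float64(100.45), 'L', np.float64(0.0553), 'W', np.float64(0.027))
shift first: [0.0004 0.1365 0.001 ] dist 0.1365 turn [-0.0005 -0.0022  0.0005] | turn first, shift: [0.0005 0.1365 0.0011]
```

View pics/t2.png

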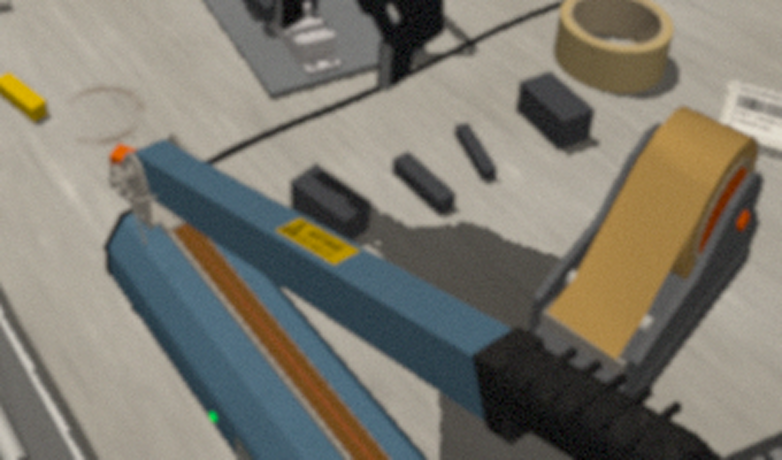

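View pics/t3.png

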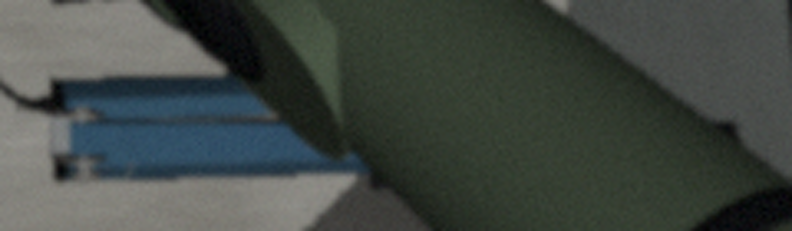

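Request:
arm_command --rows '[1, 0, 0, 0, 0, 0.185, 0, 1, 0, 0, 0, 0, 0.185, 0, 1, 0, 0, 0, 0, 0.185, 0, 1, 0, 0, 0, 0, 0.185, 0, 1, 0, 0, 0, 0, 0.185, 0, 1, 0, 0, 0, 0, 0.185, 0, 1, 0, 0, 0, 0, 0.185, 0, 1, 0, 0, 0, 0, 0.185, 0]'

```text
clock: 28.3
position: [0.4303, -0.0607, 0.1406]
orientation: [0.701, -0.701, -0.093, 0.093]
wrist_force: [-0.1, -0.7, -0.7]
gripper_width: 0.997
```

Request:
arm_command --rows '[1, 0, 0, 0, 0, 0.185, 0, 1, 0, 0, 0, 0, 0.185, 0, 1, 0, 0, 0, 0, 0.185, 0, 1, 0, 0, 0, 0, 0.185, 0, 1, 0, 0, 0, 0, 0.185, 0, 1, 0, 0, 0, 0, 0.185, 0, 1, 0, 0, 0, 0, 0.185, 0, 1, 0, 0, 0, 0, 0.185, 0]'

```text
clock: 29.3
position: [0.4303, -0.0606, 0.1405]
orientation: [-0.58, 0.581, -0.404, 0.404]
wrist_force: [-0.0, -0.3, -0.4]
gripper_width: 0.997
```

Request:
arm_command --rows '[1, 0, 0, 0, 0, 0.185, 0, 1, 0, 0, 0, 0, 0, 0, 1, 0, 0, 0, 0, 0, 0]'

```text
clock: 29.68
position: [0.4304, -0.0605, 0.1407]
orientation: [-0.543, 0.543, -0.453, 0.453]
wrist_force: [0.7, 0.3, -0.4]
gripper_width: 1.0
```

Run:
```python
from look import *
p=robot.get_image("wrist"); save(p,"u0"); save(p,"u1",(260,180,390,270),6); print(pose()[0],yawnow(),pose()[2]["joint_positions"].round(2))
```

```text
[ 0.43040529 -0.06061323  0.14067839] 10.201879877224773 [ 0.06  0.37 -0.07  2.16  0.04  0.61 -1.43]
```

View pics/u0.png

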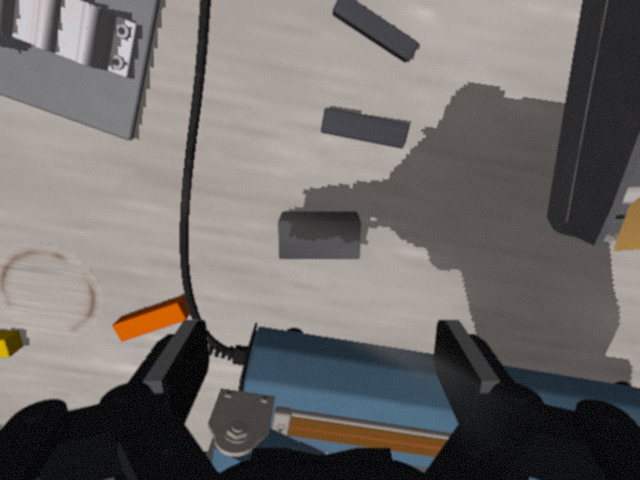

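View pics/u1.png

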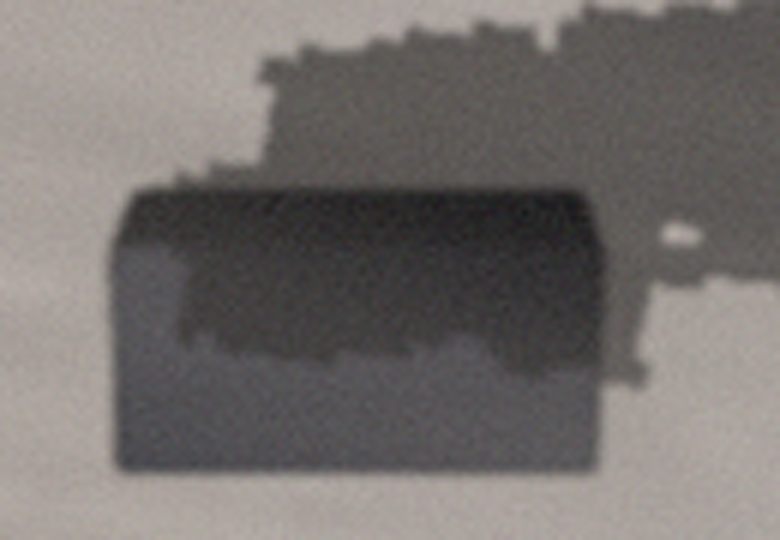

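Run:
```python
from look import *
p=robot.get_image("wrist")
r=topface(p,zc([(112,247),(604,247),(595,470),(118,470)],260,180,6),.028); print(r)
go((.4296,-.061,.004),10.4)
```

```text
(array([ 0.4293, -0.0606]), 'yaw', np.float64(100.21), 'L', np.float64(0.0551), 'W', np.float64(0.0266))
shift first: [ 0.0002  0.1367 -0.0008] dist 0.1367 turn [ 0.0003 -0.0045 -0.0002] | turn first, shift: [ 0.0002  0.1367 -0.0009]
```

Request:
arm_command --rows '[1, 0, 0.04, -0.001, 0, 0, 0, 1, 0, 0.05, 0, 0, 0, 0, 1, 0, 0.035, 0, 0, 0, 0, 1, 0, 0.012, 0, 0, 0, 0, 0.2, 0, 0, 0, 0, 0, 0, -1, 0, 0, 0, 0, 0, 0, -1, 0, 0, 0, 0, 0, 0, -1, 0, 0, 0, 0, 0, 0]'

```text
clock: 30.78
position: [0.4302, -0.0608, 0.0052]
orientation: [0.542, -0.541, 0.454, -0.455]
wrist_force: [-3.6, 0.9, 11.2]
gripper_width: 0.638
```

Request:
arm_command --rows '[-1, 0, 0, 0, 0, 0, 0, -1, 0, 0, 0, 0, 0, 0]'

```text
clock: 31.02
position: [0.4302, -0.0608, 0.0052]
orientation: [0.542, -0.541, 0.454, -0.455]
wrist_force: [-2.4, 0.8, 8.8]
gripper_width: 0.641
```

Request:
arm_command --rows '[-1, 0, -0.01, 0, 0, 0, 0, -1, 0, -0.04, 0, 0, 0, 0, -1, 0, -0.05, 0, 0, 0, 0, -1, 0, -0.045, 0, 0, 0, 0, -1, 0, 0, 0, 0, -0.182, 0, -1, 0, 0, 0, 0, -0.182, 0, -1, 0, 0, 0, 0, -0.182, 0, -1, 0, 0, 0, 0, -0.182, 0]'

```text
clock: 32.02
position: [0.4294, -0.061, 0.15]
orientation: [-0.669, 0.669, -0.23, 0.231]
wrist_force: [0.1, -0.7, -3.3]
gripper_width: 0.634
```

Request:
arm_command --rows '[-1, 0, 0, 0, 0, -0.182, 0, -1, 0, 0, 0, 0, -0.182, 0, -1, 0, 0, 0, 0, -0.182, 0, -1, 0, 0, 0, 0, -0.182, 0, -1, 0, 0, 0, 0, -0.182, 0, -1, 0, 0, 0, 0, -0.182, 0, -1, 0, 0, 0, 0, -0.182, 0, -1, 0, 0, 0, 0, -0.182, 0]'

```text
clock: 33.02
position: [0.4294, -0.0613, 0.1499]
orientation: [-0.652, 0.653, 0.273, -0.273]
wrist_force: [1.0, 0.1, -3.0]
gripper_width: 0.637
```

Request:
arm_command --rows '[-1, 0, 0, 0, 0, -0.182, 0, -1, 0, 0, 0, 0, -0.182, 0, -1, 0, 0, 0, 0, -0.182, 0, -1, 0, 0, 0, 0, -0.182, 0, -1, 0, 0, 0, 0, -0.182, 0, -1, 0, 0, 0, 0, -0.182, 0, -1, 0, 0, 0, 0, -0.182, 0, -1, 0, 0, 0, 0, -0.182, 0]'

```text
clock: 34.02
position: [0.4294, -0.0616, 0.1497]
orientation: [0.305, -0.306, -0.637, 0.639]
wrist_force: [-0.2, 0.5, -3.1]
gripper_width: 0.637
```

Request:
arm_command --rows '[-1, 0, 0, 0, 0, -0.182, 0, -1, 0, 0, 0, 0, -0.182, 0, -1, 0, 0, 0, 0, -0.182, 0, -1, 0, 0, 0, 0, -0.182, 0, -1, 0, 0, 0, 0, 0, 0]'

```text
clock: 34.65
position: [0.4293, -0.0615, 0.1493]
orientation: [0.061, -0.061, -0.704, 0.705]
wrist_force: [-0.6, -0.4, -2.8]
gripper_width: 0.643
```

Run:
```python
from look import *
p=robot.get_image("wrist"); save(p,"v0"); print(pose()[0],yawnow(),pose()[2]["joint_positions"].round(2))
go((.5488,.2212,.11),260.7)
```

```text
[ 0.42936946 -0.06135309  0.14923514] -100.03610160361247 [ 0.88  0.59 -1.15  2.12  0.71  0.89  2.26]
shift first: [-0.0683  0.0389 -0.2991] dist 0.3093 turn [-0.0013 -0.0128 -0.0004] | turn first, shift: [-0.0722  0.0392 -0.2981]
```

View pics/v0.png

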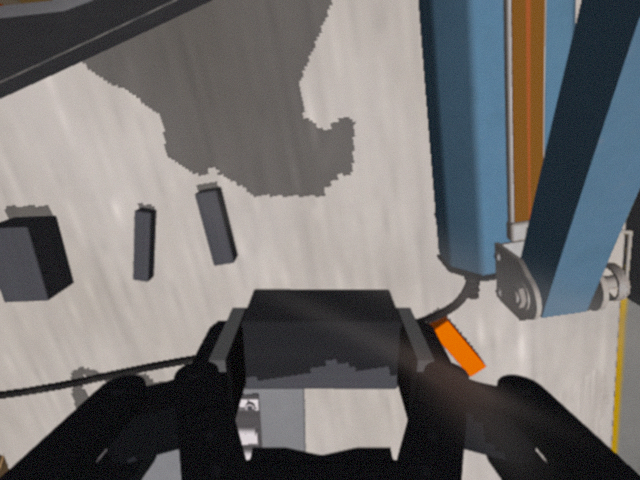

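Request:
arm_command --rows '[-1, 0, 0, 0, 0, -0.013, 0, -1, -0.012, 0.0065, -0.0497, 0, 0, 0, -1, -0.012, 0.0065, -0.0497, 0, 0, 0, -1, -0.012, 0.0065, -0.0497, 0, 0, 0, -1, -0.012, 0.0065, -0.0497, 0, 0, 0, -1, -0.012, 0.0065, -0.0497, 0, 0, 0, -1, -0.012, 0.0065, -0.0497, 0, 0, 0, -1, 0, 0, 0, 0, 0, 0]'

```text
clock: 35.7
position: [0.5472, 0.2267, 0.1096]
orientation: [-0.055, 0.055, 0.706, -0.704]
wrist_force: [-0.3, -0.2, -3.1]
gripper_width: 0.64
```

Request:
arm_command --rows '[-1, 0, 0.025, 0, 0, 0, 0, -1, 0, 0.025, 0, 0, 0, 0, -1, 0, 0, 0, 0, 0, 0]'

```text
clock: 36.08
position: [0.5463, 0.2209, 0.0573]
orientation: [0.057, -0.055, -0.704, 0.706]
wrist_force: [0.2, 0.4, -3.4]
gripper_width: 0.635
```

Run:
```python
from gv import *
from look import *
p,pos,R=overlay("w1",.02); print(pos,yawnow()); go((.5488,.2212,.045),260.7)
```

```text
[0.54691363 0.22160546 0.05873882] -99.07646539161935
shift first: [-0.002   0.0137  0.0001] dist 0.0139 turn [-0.0009  0.0039  0.0017] | turn first, shift: [-0.0019  0.0137  0.0001]
```

View pics/w1.png

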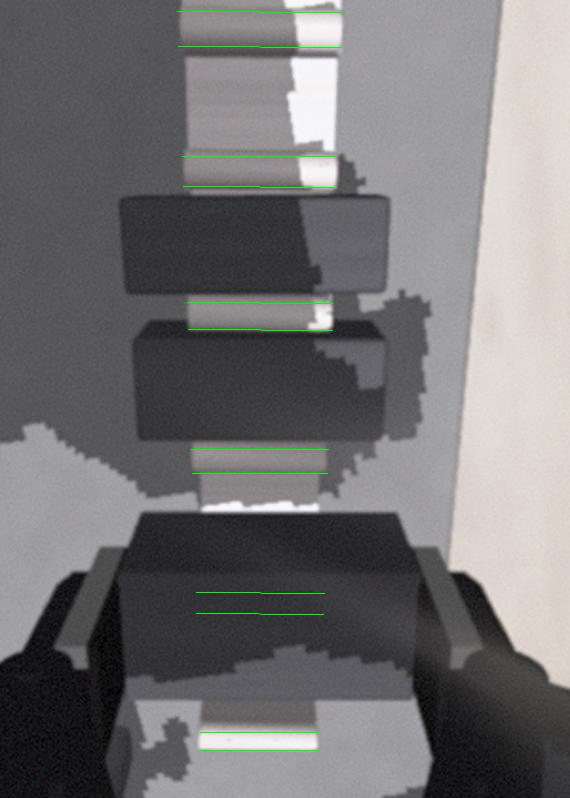

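Request:
arm_command --rows '[-1, -0.002, 0.011, 0, 0, 0.003, 0, -1, 0, 0.004, 0, 0, 0, 0, -1, 0, 0.004, 0, 0, 0, 0, -1, 0, 0.004, 0, 0, 0, 0, -1, 0, 0.004, 0, 0, 0, 0, -1, 0, 0, 0, 0, 0, 0]'

```text
clock: 36.88
position: [0.5493, 0.2221, 0.0326]
orientation: [0.057, -0.057, -0.705, 0.705]
wrist_force: [0.7, 0.6, -3.3]
gripper_width: 0.638
```

Request:
arm_command --rows '[-1, 0, 0.005, 0, 0, 0, 0, -1, 0, 0.005, 0, 0, 0, 0, -1, 0, 0.004, 0, 0, 0, 0, -1, 0, 0.002, 0, 0, 0, 0, -1, 0, 0, 0, 0, 0, 0]'

```text
clock: 37.5
position: [0.5493, 0.2221, 0.0173]
orientation: [0.057, -0.057, -0.705, 0.705]
wrist_force: [-4.8, -4.1, 9.8]
gripper_width: 0.64
```

Request:
arm_command --rows '[0.7, 0, 0, 0, 0, 0, 0, 0.7, 0, 0, 0, 0, 0, 0, 0.7, 0, -0.03, 0, 0, 0, 0, 0.7, 0, -0.04, 0, 0, 0, 0, 1, 0, -0.04, 0, 0, 0, 0, 1, 0, -0.02, 0, 0, 0, 0, 1, 0, 0, 0, 0, 0, 0]'

```text
clock: 38.38
position: [0.5499, 0.2222, 0.1476]
orientation: [-0.056, 0.057, 0.705, -0.705]
wrist_force: [-0.2, 0.4, 1.0]
gripper_width: 0.995
```

Run:
```python
from gv import *
from look import *
p,pos,R=overlay("x1",.024,crop=(200,100,440,460)); print(pos,yawnow())
go((.506,-.075,.14),184)
```

```text
[0.54952105 0.22186568 0.14649319] -99.21742959425193
shift first: [-0.0046  0.0066  0.3   ] dist 0.3001 turn [ 0.0000e+00  1.3401e+00 -4.0000e-04] | turn first, shift: [-0.2931  0.0065  0.0641]
```

View pics/x1.png

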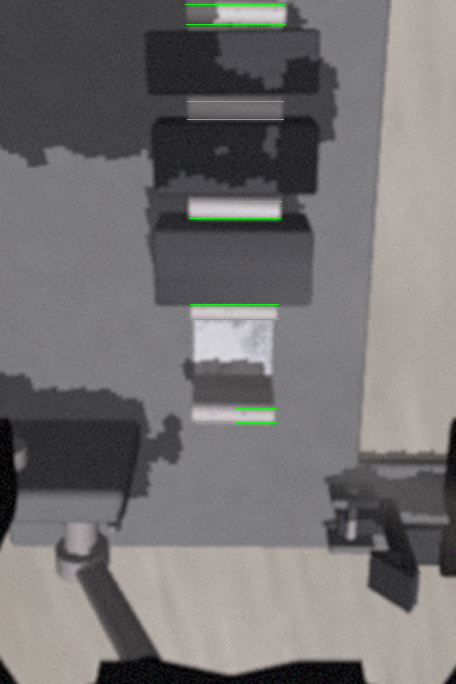

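Request:
arm_command --rows '[1, -0.001, 0.001, 0.05, 0, 0, 0, 1, -0.001, 0.001, 0.05, 0, 0, 0, 1, -0.001, 0.001, 0.05, 0, 0, 0, 1, -0.001, 0.001, 0.05, 0, 0, 0, 1, -0.001, 0.001, 0.05, 0, 0, 0, 1, 0, 0.001, 0.05, 0, 0, 0, 1, 0, 0, 0, 0, 0.168, 0, 1, 0, 0, 0, 0, 0.168, 0]'

```text
clock: 39.42
position: [0.5056, -0.0757, 0.1395]
orientation: [-0.177, 0.176, 0.685, -0.685]
wrist_force: [-0.1, 0.9, -0.2]
gripper_width: 1.007
```

Request:
arm_command --rows '[1, 0, 0, 0, 0, 0.168, 0, 1, 0, 0, 0, 0, 0.168, 0, 1, 0, 0, 0, 0, 0.168, 0, 1, 0, 0, 0, 0, 0.168, 0, 1, 0, 0, 0, 0, 0.168, 0, 1, 0, 0, 0, 0, 0.164, 0, 1, 0, 0, 0, 0, 0, 0]'

```text
clock: 40.3
position: [0.5059, -0.0748, 0.1399]
orientation: [0.482, -0.482, -0.517, 0.518]
wrist_force: [-0.3, -0.5, 0.4]
gripper_width: 1.0
```

Run:
```python
from look import *
p=robot.get_image("wrist"); save(p,"y0"); save(p,"y1",(260,180,390,270),6); print(pose()[0],yawnow(),pose()[2]["joint_positions"].round(2))
```

```text
[ 0.50598436 -0.07476365  0.14002609] -175.75098129947287 [ 0.6   0.57 -0.77  1.95  0.54  0.83  1.18]
```

View pics/y0.png

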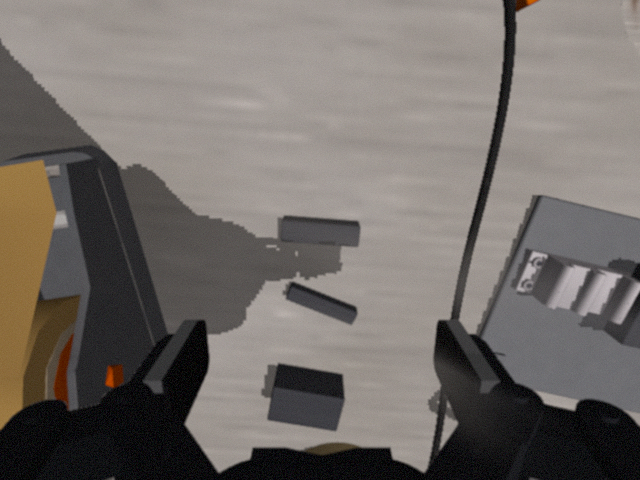

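View pics/y1.png

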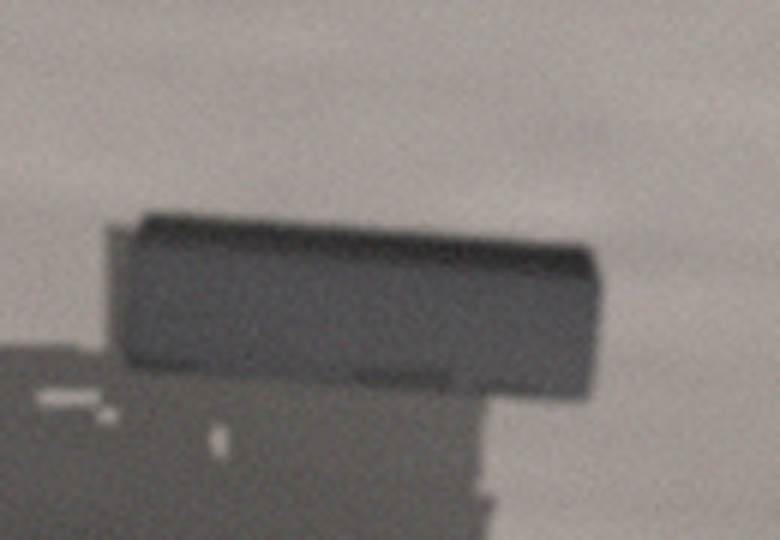

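Run:
```python
from look import *
p=robot.get_image("wrist")
r=topface(p,zc([(130,245),(598,283),(585,400),(128,362)],260,180,6),.016); print(r)
go((r[0][0]+.0004,r[0][1],.003),r[2]+90)
```

```text
(array([ 0.5059, -0.0768]), 'yaw', np.float64(89.33), 'L', np.float64(0.0548), 'W', np.float64(0.0145))
shift first: [-0.0021  0.1372 -0.0002] dist 0.1372 turn [-0.001   0.0862  0.0001] | turn first, shift: [-0.002   0.1372 -0.0003]
```

Request:
arm_command --rows '[1, -0.0015, 0.04, 0, 0, 0.086, 0, 1, 0, 0.05, 0, 0, 0, 0, 1, 0, 0.035, 0, 0, 0, 0, 1, 0, 0.013, 0, 0, 0, 0, 0.2, 0, 0, 0, 0, 0, 0, -1, 0, 0, 0, 0, 0, 0, -1, 0, 0, 0, 0, 0, 0, -1, 0, 0, 0, 0, 0, 0]'

```text
clock: 41.4
position: [0.5072, -0.0764, 0.0045]
orientation: [-0.503, 0.504, 0.497, -0.496]
wrist_force: [-3.0, 2.4, 9.8]
gripper_width: 0.629
```

Request:
arm_command --rows '[-1, 0, 0, 0, 0, 0, 0, -1, 0, 0, 0, 0, 0, 0]'

```text
clock: 41.65
position: [0.5071, -0.0764, 0.0045]
orientation: [-0.503, 0.504, 0.496, -0.496]
wrist_force: [-3.6, 1.0, 8.5]
gripper_width: 0.624
```

Request:
arm_command --rows '[-1, 0, -0.01, 0, 0, 0, 0, -1, 0, -0.03, 0, 0, 0, 0, -1, 0, -0.04, 0, 0, 0, 0, -1, 0, -0.03, 0, 0, 0, 0, -1, 0, 0, 0, 0, 0, 0]'

```text
clock: 42.28
position: [0.5077, -0.0768, 0.1157]
orientation: [-0.503, 0.505, 0.497, -0.495]
wrist_force: [-1.3, 0.3, -0.8]
gripper_width: 0.626
```

```bash
cat > hand.py <<'E'
from look import *
def hand(name,s,off):
    """draw bar predicted in hand: bottom at TCP z - off"""
    p=robot.get_image("wrist"); pos,R,st=pose(); im=p["img"][250:410,200:440,::-1]; im=cv2.resize(im,None,fx=3.3,fy=3.3,interpolation=cv2.INTER_CUBIC)
    P=[(-.028,off-s,s/2),(.028,off-s,s/2),(.028,off-s,-s/2),(-.028,off-s,-s/2)]
    uv=proj(p,[pos+R.apply(v) for v in P]); uv=((uv-[200,250]+.5)*3.3-.5).round().astype(np.int32)
    cv2.polylines(im,[uv],True,(0,255,0),1); cv2.imwrite(f"pics/{name}.png",im)
E
python3 - <<'E'
from hand import *
hand("z1",.016,.0045); print(pose()[0],yawnow()); go((.5331,.1257,.11),260.7)
E
```

```text
[ 0.50701627 -0.07685681  0.11430102] 179.06367431038697
shift first: [ 0.203   0.0042 -0.0228] dist 0.2043 turn [ 1.4000e-03 -1.4248e+00 -2.5000e-03] | turn first, shift: [ 0.007   0.0043 -0.2041]
```

View pics/z1.png

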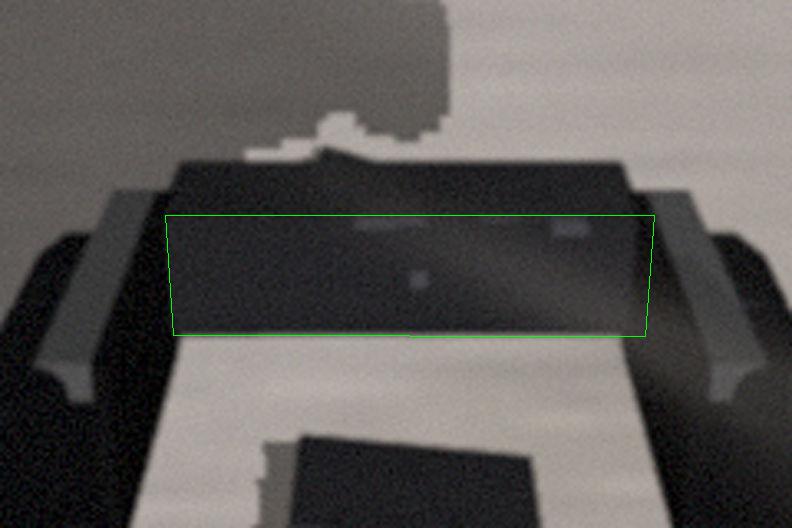

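Request:
arm_command --rows '[-1, 0.0507, 0, -0.0057, 0, 0, 0, -1, 0.0507, 0, -0.0057, 0, 0, 0, -1, 0.0508, 0, -0.0057, 0, 0, 0, -1, 0.0508, 0, -0.0057, 0, 0, 0, -1, 0, 0, 0, 0, -0.178, 0, -1, 0, 0, 0, 0, -0.178, 0, -1, 0, 0, 0, 0, -0.178, 0, -1, 0, 0, 0, 0, -0.178, 0]'

```text
clock: 43.32
position: [0.5321, 0.1261, 0.1122]
orientation: [0.298, -0.297, -0.641, 0.642]
wrist_force: [0.2, -1.0, -1.4]
gripper_width: 0.621
```

Request:
arm_command --rows '[-1, 0, 0, 0, 0, -0.178, 0, -1, 0, 0, 0, 0, -0.178, 0, -1, 0, 0, 0, 0, -0.178, 0, -1, 0, 0, 0, 0, -0.178, 0, -1, 0, 0, 0, 0, 0, 0, -1, 0, 0.025, 0, 0, 0, 0, -1, 0, 0.025, 0, 0, 0, 0, -1, 0, 0, 0, 0, 0, 0]'

```text
clock: 44.32
position: [0.5315, 0.1261, 0.0615]
orientation: [0.059, -0.058, -0.704, 0.705]
wrist_force: [-0.9, 0.3, -0.1]
gripper_width: 0.626
```

Run:
```python
from gv import *
from look import *
p,pos,R=overlay("aa1",.02); print(pos,yawnow()); go((.5331,.1257,.045),260.7)
```

```text
[0.5321006  0.12648366 0.06272609] -99.45223002918215
shift first: [-0.0011  0.0177  0.0006] dist 0.0178 turn [-0.0003 -0.0027  0.0011] | turn first, shift: [-0.0011  0.0177  0.0006]
```

View pics/aa1.png

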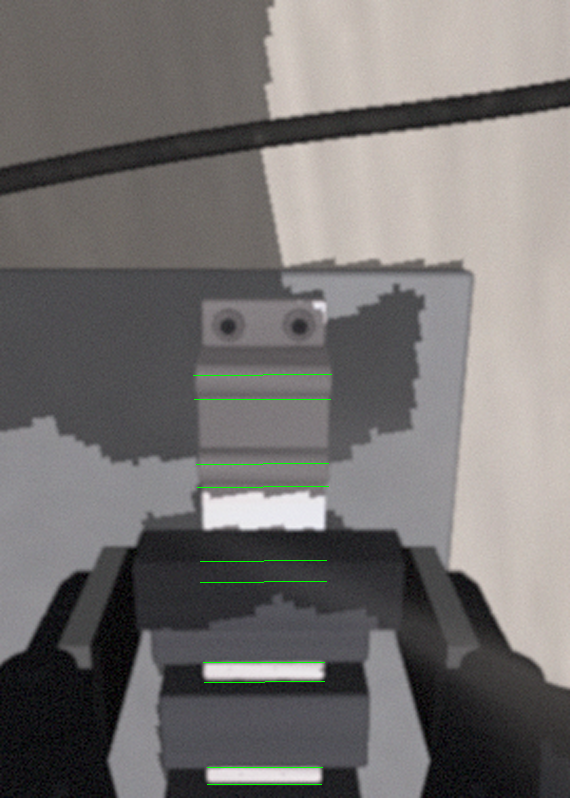

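Request:
arm_command --rows '[-1, -0.001, 0.016, 0.0009, 0, 0, 0, -1, 0, 0.005, 0, 0, 0, 0, -1, 0, 0.003, 0, 0, 0, 0, -1, 0, 0.003, 0, 0, 0, 0, -1, 0, 0, 0, 0, 0, 0]'

```text
clock: 45.0
position: [0.5335, 0.1258, 0.0359]
orientation: [-0.057, 0.057, 0.705, -0.704]
wrist_force: [1.0, 4.2, -2.9]
gripper_width: 0.626
```

Request:
arm_command --rows '[-1, 0, 0.003, -0.0006, 0, 0, 0, -1, 0, 0.003, 0, 0, 0, 0, -1, 0, 0.002, 0, 0, 0, 0, -1, 0, 0, 0, 0, 0, 0]'

```text
clock: 45.5
position: [0.5335, 0.126, 0.0284]
orientation: [0.057, -0.058, -0.705, 0.705]
wrist_force: [-4.7, -1.0, 17.4]
gripper_width: 0.63
```

On the floor. Release, rise, then on to bar 12.

Request:
arm_command --rows '[0.7, 0, 0, 0, 0, 0, 0, 0.7, 0, 0, 0, 0, 0, 0, 0.7, 0, -0.03, 0, 0, 0, 0, 0.7, 0, -0.04, 0, 0, 0, 0, 1, 0, -0.04, 0, 0, 0, 0, 1, 0, 0, 0, 0, 0, 0, 1, 0, 0, 0, 0, 0, 0]'

```text
clock: 46.38
position: [0.5332, 0.1253, 0.1372]
orientation: [0.058, -0.057, -0.705, 0.705]
wrist_force: [-0.9, -0.0, -0.1]
gripper_width: 1.0
```

Run:
```python
from gv import *
from look import *
p,pos,R=overlay("ab1",.024,crop=(200,100,440,460)); print(pos,yawnow())
go((.5645,-.0705,.14),166)
```

```text
[0.53306177 0.12538312 0.13692522] -99.32957764155793
shift first: [-0.0628 -0.003   0.1882] dist 0.1984 turn [-1.4000e-03  1.6523e+00  1.0000e-04] | turn first, shift: [-0.1825 -0.0031 -0.0779]
```

View pics/ab1.png

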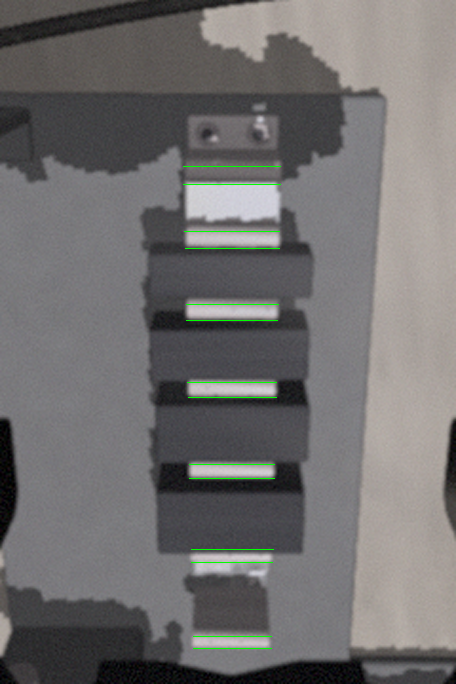

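Request:
arm_command --rows '[1, -0.0157, 0, 0.047, 0, 0, 0, 1, -0.0157, 0, 0.047, 0, 0, 0, 1, -0.0157, 0, 0.047, 0, 0, 0, 1, -0.0157, 0, 0.047, 0, 0, 0, 1, 0, 0, 0, 0, 0.1836, 0, 1, 0, 0, 0, 0, 0.1836, 0, 1, 0, 0, 0, 0, 0.1836, 0, 1, 0, 0, 0, 0, 0.1836, 0]'

```text
clock: 47.42
position: [0.5644, -0.0699, 0.1367]
orientation: [0.309, -0.308, -0.636, 0.636]
wrist_force: [0.2, -0.1, -0.4]
gripper_width: 1.0
```

Request:
arm_command --rows '[1, 0, 0, 0, 0, 0.1836, 0, 1, 0, 0, 0, 0, 0.1836, 0, 1, 0, 0, 0, 0, 0.1836, 0, 1, 0, 0, 0, 0, 0.1836, 0, 1, 0, 0, 0, 0, 0.1836, 0, 1, 0, 0, 0, 0, 0, 0]'

```text
clock: 48.18
position: [0.5645, -0.0697, 0.137]
orientation: [0.557, -0.557, -0.435, 0.436]
wrist_force: [0.6, 0.5, 0.5]
gripper_width: 1.0
```

Run:
```python
from look import *
p=robot.get_image("wrist"); save(p,"ac0"); save(p,"ac1",(260,180,390,270),6); print(pose()[0],yawnow(),pose()[2]["joint_positions"].round(2))
```

```text
[ 0.56460934 -0.06971095  0.13710701] 166.26879247417597 [ 0.5   0.64 -0.69  1.81  0.51  0.88  0.9 ]
```

View pics/ac0.png

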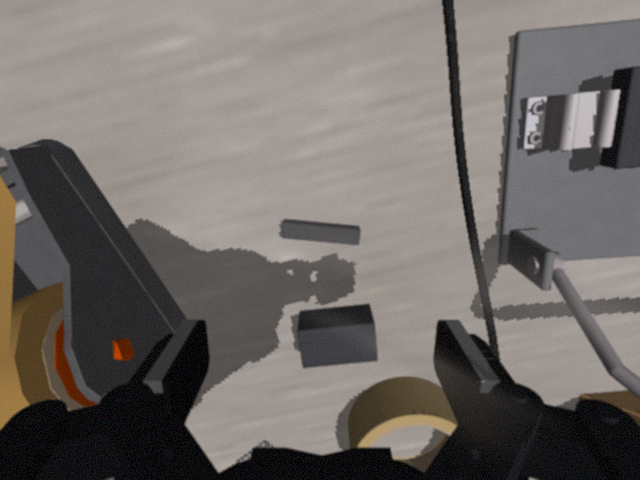

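View pics/ac1.png

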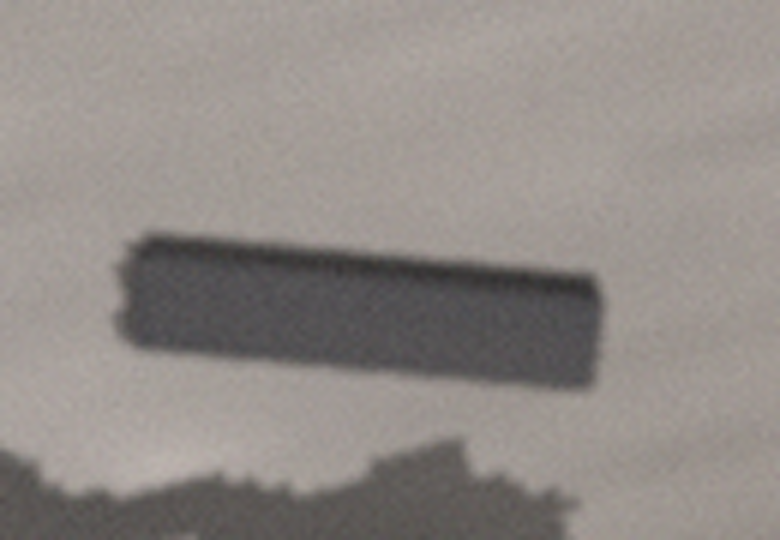

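Run:
```python
from look import *
p=robot.get_image("wrist")
r=topface(p,zc([(130,248),(600,292),(593,386),(128,346)],260,180,6),.012); print(r)
go((*r[0],.002),r[2]+90)
```

```text
(array([ 0.5641, -0.0714]), 'yaw', np.float64(70.91), 'L', np.float64(0.0556), 'W', np.float64(0.0119))
shift first: [-0.0017  0.1352 -0.    ] dist 0.1352 turn [-0.001   0.0938 -0.0003] | turn first, shift: [-0.0018  0.1352 -0.    ]
```

Request:
arm_command --rows '[1, -0.0012, 0.04, 0, 0, 0.094, 0, 1, 0, 0.05, 0, 0, 0, 0, 1, 0, 0.035, 0, 0, 0, 0, 1, 0, 0.011, 0, 0, 0, 0, 0.2, 0, 0, 0, 0, 0, 0, -1, 0, 0, 0, 0, 0, 0, -1, 0, 0, 0, 0, 0, 0, -1, 0, 0, 0, 0, 0, 0]'

```text
clock: 49.28
position: [0.5655, -0.0711, 0.0038]
orientation: [-0.576, 0.578, 0.409, -0.408]
wrist_force: [-3.6, 0.7, 13.2]
gripper_width: 0.614
```

Request:
arm_command --rows '[-1, 0, 0, 0, 0, 0, 0, -1, 0, 0, 0, 0, 0, 0]'

```text
clock: 49.52
position: [0.5655, -0.0711, 0.0038]
orientation: [-0.576, 0.578, 0.409, -0.408]
wrist_force: [-4.4, 0.4, 12.5]
gripper_width: 0.614
```

Request:
arm_command --rows '[-1, 0, -0.01, 0, 0, 0, 0, -1, 0, -0.03, 0, 0, 0, 0, -1, 0, -0.04, 0, 0, 0, 0, -1, 0, -0.03, 0, 0, 0, 0, -1, 0, 0, 0, 0, 0, 0]'

```text
clock: 50.15
position: [0.5661, -0.0713, 0.1151]
orientation: [-0.576, 0.578, 0.41, -0.407]
wrist_force: [-0.6, -0.4, -0.5]
gripper_width: 0.615
```

Run:
```python
from hand import *
hand("ad1",.012,.0038); print(pose()[0],yawnow()); go((.5292,.1016,.11),260.7)
```

```text
[ 0.56532457 -0.07139867  0.11352906] 160.60842356874915
shift first: [0.1512 0.0033 0.0915] dist 0.1768 turn [ 0.0022 -1.7469 -0.0022] | turn first, shift: [ 0.0636  0.0035 -0.1649]
```

View pics/ad1.png

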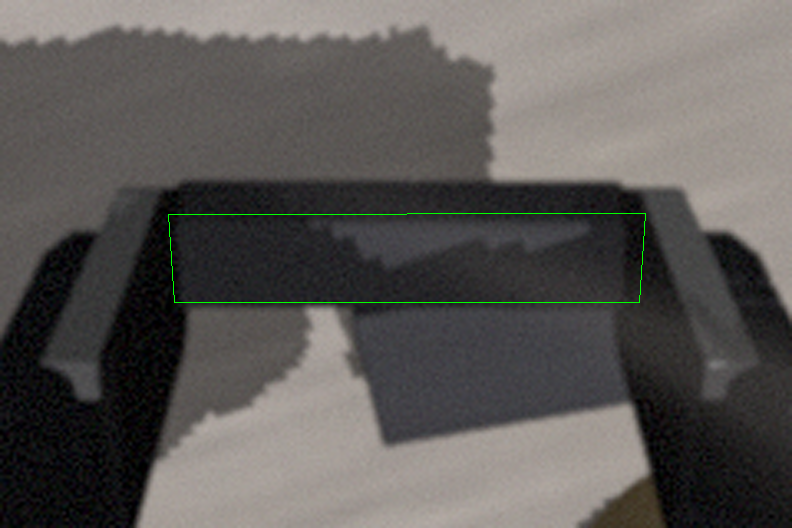

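Request:
arm_command --rows '[-1, 0.0378, 0, 0.0229, 0, 0, 0, -1, 0.0378, 0, 0.0229, 0, 0, 0, -1, 0.0378, 0, 0.0229, 0, 0, 0, -1, 0.0378, 0, 0.0229, 0, 0, 0, -1, 0, 0, 0, 0, -0.1747, 0, -1, 0, 0, 0, 0, -0.1747, 0, -1, 0, 0, 0, 0, -0.1747, 0, -1, 0, 0, 0, 0, -0.1747, 0]'

```text
clock: 51.2
position: [0.5281, 0.1019, 0.1114]
orientation: [0.401, -0.4, -0.583, 0.583]
wrist_force: [-0.0, -0.6, 0.1]
gripper_width: 0.611
```

Request:
arm_command --rows '[-1, 0, 0, 0, 0, -0.1747, 0, -1, 0, 0, 0, 0, -0.1747, 0, -1, 0, 0, 0, 0, -0.1747, 0, -1, 0, 0, 0, 0, -0.1747, 0, -1, 0, 0, 0, 0, -0.1747, 0, -1, 0, 0.02, 0, 0, -0.1747, 0, -1, 0, 0.025, 0, 0, 0, 0, -1, 0, 0, 0, 0, 0, 0]'

```text
clock: 52.2
position: [0.5273, 0.1017, 0.0654]
orientation: [0.058, -0.056, -0.705, 0.705]
wrist_force: [-0.4, 0.4, -0.3]
gripper_width: 0.614
```

Run:
```python
from gv import *
from look import *
p,pos,R=overlay("ae1",.02,w=8,base=(.529,.101)); print(pos,yawnow()); go((.5291,.1013,.045),260.7)
```

```text
[0.52793093 0.10208765 0.06654041] -99.27648672657573
shift first: [-0.0013  0.0215  0.0006] dist 0.0216 turn [-0.0002  0.0004  0.0015] | turn first, shift: [-0.0013  0.0215  0.0006]
```

View pics/ae1.png

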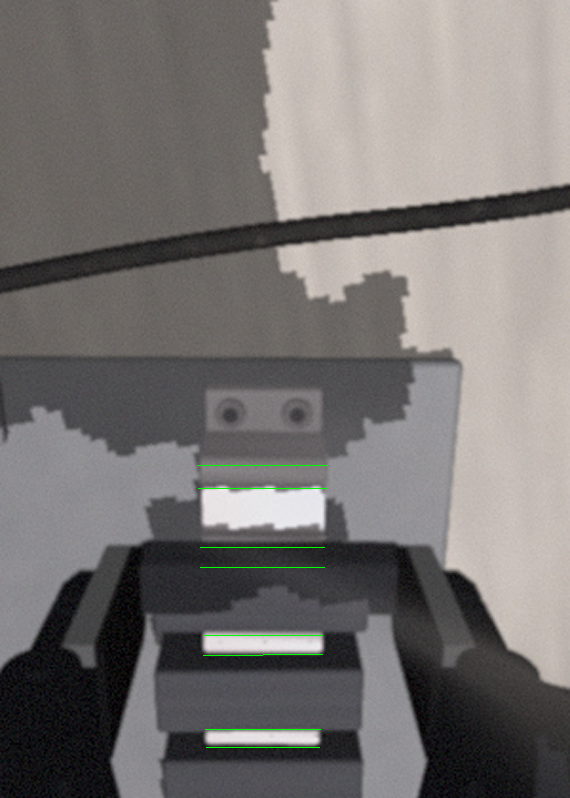

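Request:
arm_command --rows '[-1, -0.001, 0.018, 0.0006, 0, 0, 0, -1, 0, 0.006, 0, 0, 0, 0, -1, 0, 0.003, 0, 0, 0, 0, -1, 0, 0.002, 0, 0, 0, 0, -1, 0, 0, 0, 0, 0, 0]'

```text
clock: 52.88
position: [0.5294, 0.1013, 0.0379]
orientation: [-0.057, 0.057, 0.705, -0.705]
wrist_force: [-0.0, 0.5, 0.2]
gripper_width: 0.609
```

Request:
arm_command --rows '[-1, 0, 0.002, 0, 0, 0, 0, -1, 0, 0.002, 0, 0, 0, 0, -1, 0, 0.002, 0, 0, 0, 0, -1, 0, 0, 0, 0, 0, 0]'

```text
clock: 53.38
position: [0.5294, 0.1014, 0.0319]
orientation: [0.057, -0.057, -0.705, 0.705]
wrist_force: [-1.4, 0.2, 4.3]
gripper_width: 0.611
```

Request:
arm_command --rows '[-1, 0, 0.001, 0, 0, 0, 0, 0.7, 0, 0, 0, 0, 0, 0, 0.7, 0, 0, 0, 0, 0, 0, 0.7, 0, -0.03, 0, 0, 0, 0, 0.7, 0, -0.04, 0, 0, 0, 0, 1, 0, -0.04, 0, 0, 0, 0, 1, 0, 0, 0, 0, 0, 0, 1, 0, 0, 0, 0, 0, 0]'

```text
clock: 54.38
position: [0.5292, 0.1009, 0.1403]
orientation: [0.057, -0.057, -0.705, 0.705]
wrist_force: [-0.1, 0.6, -0.0]
gripper_width: 1.001
```

Run:
```python
from gv import *
from look import *
p,pos,R=overlay("af1",.024,crop=(200,100,440,460),w=8,base=(.529,.101)); print(pos,yawnow())
t=robot.get_image("top"); save(t,"af2",(235,180,435,350),4)
go((.638,-.072,.15),175)
```

```text
[0.52895211 0.10092852 0.13995894] -99.2904650634375
shift first: [-0.1356 -0.0102  0.1532] dist 0.2048 turn [-1.4000e-03  1.4961e+00  7.0000e-04] | turn first, shift: [-0.1629 -0.0101 -0.1238]
```

View pics/af1.png

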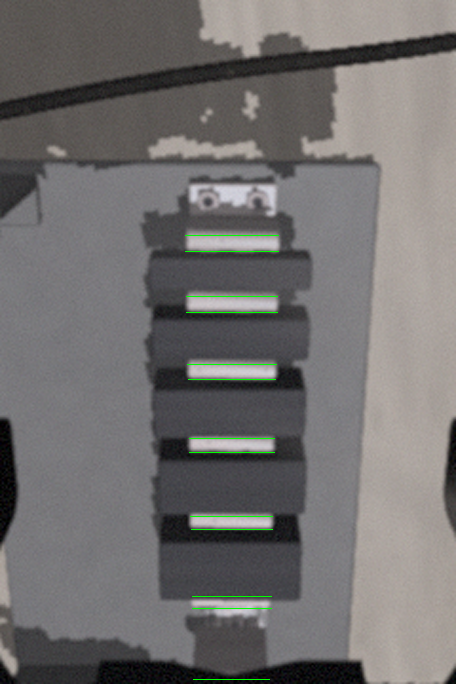

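View pics/af2.png

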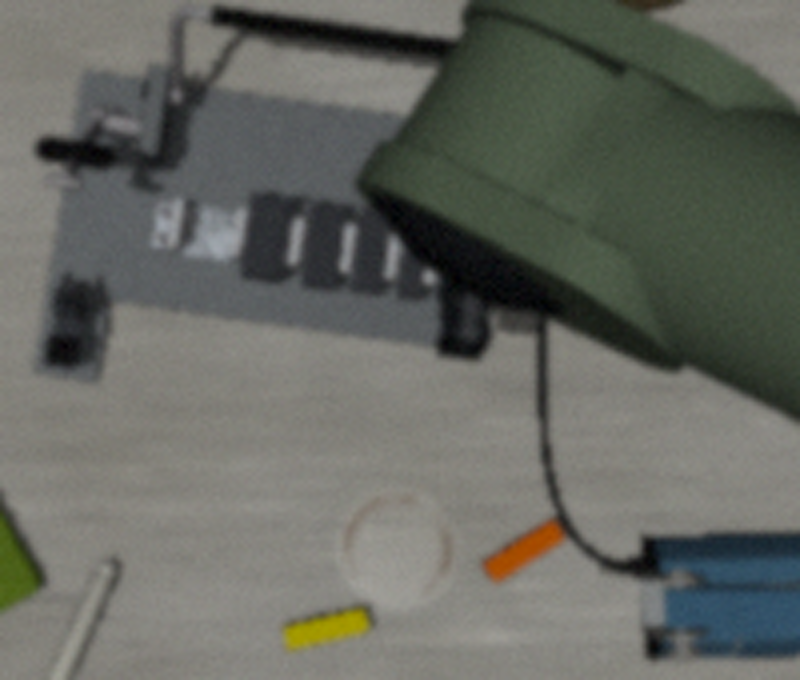

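Request:
arm_command --rows '[1, -0.034, -0.003, 0.038, 0, 0, 0, 1, -0.034, -0.003, 0.038, 0, 0, 0, 1, -0.034, -0.002, 0.038, 0, 0, 0, 1, -0.034, -0.002, 0.039, 0, 0, 0, 1, 0, 0, 0, 0, 0.166, 0, 1, 0, 0, 0, 0, 0.166, 0, 1, 0, 0, 0, 0, 0.166, 0, 1, 0, 0, 0, 0, 0.166, 0]'

```text
clock: 55.48
position: [0.6385, -0.0716, 0.1496]
orientation: [0.286, -0.285, -0.647, 0.647]
wrist_force: [0.5, 0.8, 0.7]
gripper_width: 0.998
```

Request:
arm_command --rows '[1, 0, 0, 0, 0, 0.166, 0, 1, 0, 0, 0, 0, 0.166, 0, 1, 0, 0, 0, 0, 0.166, 0, 1, 0, 0, 0, 0, 0.166, 0, 1, 0, 0, 0, 0, 0.166, 0, 1, 0, 0, 0, 0, 0, 0]'

```text
clock: 56.22
position: [0.6385, -0.0715, 0.15]
orientation: [0.521, -0.52, -0.478, 0.479]
wrist_force: [0.1, 0.7, 0.2]
gripper_width: 1.003
```

Run:
```python
from look import *
p=robot.get_image("wrist"); save(p,"ag0"); save(p,"ag1",(260,180,390,280),6); print(pose()[0],yawnow(),pose()[2]["joint_positions"].round(2))
```

```text
[ 0.63862647 -0.07147368  0.15014657] 175.3573388851943 [ 0.48  0.74 -0.74  1.59  0.56  1.03  1.07]
```

View pics/ag0.png

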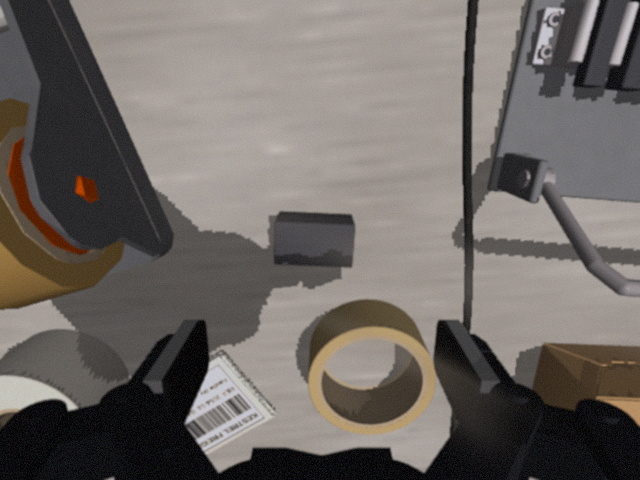

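View pics/ag1.png

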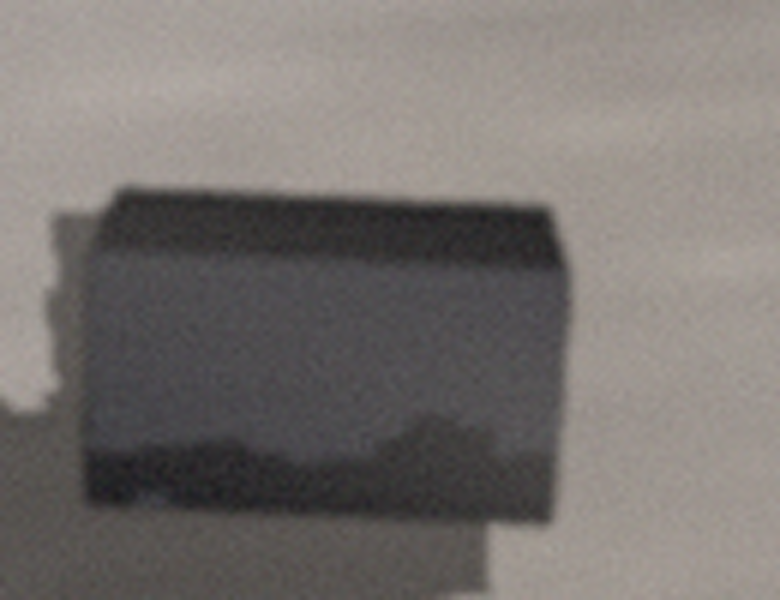

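Run:
```python
from look import *
p=robot.get_image("wrist")
r=topface(p,zc([(90,252),(568,270),(552,523),(84,505)],260,180,6),.032); print(r)
print("roll front",onz(p,[(372,332)],.045))
go((r[0][0],r[0][1],.006),r[2]+90)
```

```text
(array([ 0.6444, -0.0783]), 'yaw', np.float64(83.05), 'L', np.float64(0.0552), 'W', np.float64(0.0311))
roll front [[ 0.70936566 -0.04168174  0.045     ]]
shift first: [-0.0063  0.1442 -0.0064] dist 0.1445 turn [-0.0008  0.0405 -0.0001] | turn first, shift: [-0.006   0.1442 -0.0065]
```

Request:
arm_command --rows '[1, -0.006, 0.035, -0.0064, 0, 0.0405, 0, 1, 0, 0.05, 0, 0, 0, 0, 1, 0, 0.042, 0, 0, 0, 0, 1, 0, 0.016, 0, 0, 0, 0, 0.2, 0, 0, 0, 0, 0, 0, -1, 0, 0, 0, 0, 0, 0, -1, 0, 0, 0, 0, 0, 0, -1, 0, 0, 0, 0, 0, 0]' --grip_force 80

```text
clock: 57.32
position: [0.6458, -0.0782, 0.0098]
orientation: [-0.53, 0.531, 0.468, -0.467]
wrist_force: [-1.3, 0.4, 8.5]
gripper_width: 0.636
```

Request:
arm_command --rows '[-1, 0, 0, 0, 0, 0, 0, -1, 0, 0, 0, 0, 0, 0]'

```text
clock: 57.58
position: [0.6458, -0.0782, 0.0098]
orientation: [-0.53, 0.531, 0.468, -0.467]
wrist_force: [-0.8, 0.5, 7.7]
gripper_width: 0.637
```

Request:
arm_command --rows '[-1, 0, -0.01, 0, 0, 0, 0, -1, 0, -0.03, 0, 0, 0, 0, -1, 0, -0.05, 0, 0, 0, 0, -1, 0, -0.05, 0, 0, 0, 0, -1, 0, 0, 0, 0, 0, 0]'

```text
clock: 58.2
position: [0.6465, -0.0781, 0.1525]
orientation: [-0.529, 0.532, 0.469, -0.466]
wrist_force: [0.3, -0.0, -5.0]
gripper_width: 0.631
```

Run:
```python
from hand import *
hand("ah1",.032,.0098); print(pose()[0],yawnow(),pose()[2]["gripper_width"]); go((.54,-.05,.14),260.7)
t=robot.get_image("top"); save(t,"ah2",(230,165,330,285),5)
f=lambda x,y:(235+x/4,180+y/4)
print(onz(t,[f(38,150),f(115,150)],.1136))
```

```text
[ 0.645327   -0.07848197  0.14991742] 172.78779620922944 0.633210572585104
shift first: [0.015  0.0096 0.1081] dist 0.1096 turn [ 0.0021 -1.5344 -0.0027] | turn first, shift: [ 0.1085  0.0099 -0.0111]
[[0.59655943 0.36121589 0.1136    ]
 [0.59547083 0.31347486 0.1136    ]]
```

View pics/ah1.png

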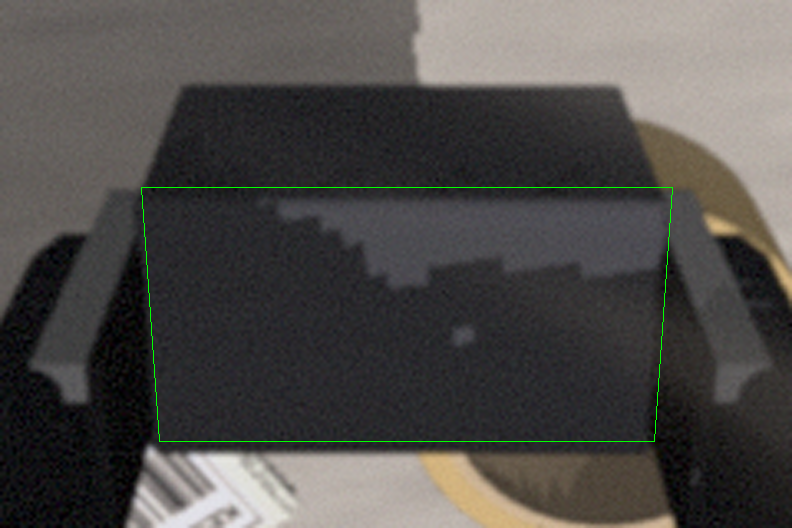

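View pics/ah2.png

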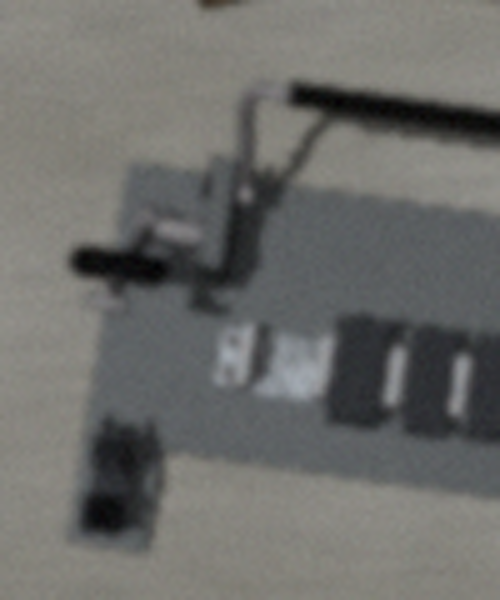

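Run:
```python
from h import *
p=robot.get_image("wrist"); pos,R,s=pose()
Rc=p["R"]@R.as_matrix(); c=R.inv().apply(-p["R"].T@p["t"]-pos)  # cam in tool
def cam(pos,yaw):
    y=np.radians(yaw); z=np.array([np.cos(y),np.sin(y),0]); d=np.array([0,0,-1.]); x=np.cross(d,z); Rt=np.c_[x,d,z]
    q=dict(p); q["R"]=Rc@Rt.T; q["t"]=-q["R"]@(np.array(pos)+Rt@c); return q
c1=cam([.54952,.22187,.1465],-99.217); c2=cam([.54273,.18498,.1459],-99.284)
def tri(*obs):
    A=[];b=[]
    for q,uv in obs:
        n=undist(q,[uv])[0]; Rr,tt=q["R"],q["t"]
        A+=[Rr[0]-n[0]*Rr[2],Rr[1]-n[1]*Rr[2]]; b+=[n[0]*tt[2]-tt[0],n[1]*tt[2]-tt[1]]
    return np.linalg.lstsq(np.array(A),np.array(b),rcond=None)[0]
f=lambda x,y:(200+x/1.9,100+y/1.9)
print("near corner",tri((c1,f(140,422)),(c2,f(143,498))))
print("far corner",tri((c1,f(117,525)),(c2,f(122,606))))
print("check wall",tri((c1,f(277,305)),(c2,f(275,399))), "mid edge",tri((c1,f(130,490)),(c2,f(132,577))))
```

```text
near corner [0.60116277 0.29551111 0.00741606]
far corner [0.60890639 0.31477014 0.04943235]
check wall [0.53602279 0.23983782 0.03859882] mid edge [0.59887951 0.29399455 0.05898169]
```

Request:
arm_command --rows '[-1, 0.0075, 0, 0.054, 0, 0, 0, -1, 0.0075, 0, 0.054, 0, 0, 0, -1, 0, 0, 0, 0, -0.1705, 0, -1, 0, 0, 0, 0, -0.1705, 0, -1, 0, 0, 0, 0, -0.1705, 0, -1, 0, 0, 0, 0, -0.1705, 0, -1, 0, 0, 0, 0, -0.1705, 0, -1, 0, 0, 0, 0, -0.1705, 0]'

```text
clock: 59.35
position: [0.5387, -0.0498, 0.1467]
orientation: [0.232, -0.231, -0.668, 0.668]
wrist_force: [-0.8, -1.1, -4.5]
gripper_width: 0.631
```

Request:
arm_command --rows '[-1, 0, 0, 0, 0, -0.1705, 0, -1, 0, 0, 0, 0, -0.1705, 0, -1, 0, 0, 0, 0, -0.1705, 0, -1, 0, 0, 0, 0, 0, 0]'

```text
clock: 59.85
position: [0.5388, -0.0498, 0.1467]
orientation: [-0.058, 0.057, 0.705, -0.704]
wrist_force: [0.8, -0.2, -4.8]
gripper_width: 0.634
```

Run:
```python
from hand import *
print(pose()[0],yawnow(),pose()[2]["gripper_width"]); go((.5552,.2606,.13),260.7)
```

```text
[ 0.53881411 -0.04976841  0.14665035] -99.32848222225839 0.6335071130956607
shift first: [ 0.0341  0.017  -0.3089] dist 0.3112 turn [ 0.0009 -0.0005  0.0021] | turn first, shift: [ 0.034   0.0167 -0.3089]
```

Request:
arm_command --rows '[-1, 0.0057, 0.003, -0.0515, 0, 0, 0, -1, 0.0057, 0.003, -0.0515, 0, 0, 0, -1, 0.0057, 0.003, -0.0515, 0, 0, 0, -1, 0.0057, 0.003, -0.0515, 0, 0, 0, -1, 0.0057, 0.003, -0.0515, 0, 0, 0, -1, 0.0057, 0.003, -0.0515, 0, 0, 0, -1, 0, 0, 0, 0, 0, 0]'

```text
clock: 60.72
position: [0.5538, 0.2655, 0.1293]
orientation: [-0.057, 0.056, 0.706, -0.704]
wrist_force: [0.0, -0.6, -5.3]
gripper_width: 0.636
```

Request:
arm_command --rows '[-1, 0, 0.03, 0, 0, 0, 0, -1, 0, 0.03, 0, 0, 0, 0, -1, 0, 0, 0, 0, 0, 0, -1, 0, 0, 0, 0, 0, 0]'

```text
clock: 61.22
position: [0.5558, 0.2608, 0.0707]
orientation: [-0.058, 0.058, 0.705, -0.705]
wrist_force: [0.2, 1.0, -3.6]
gripper_width: 0.633
```

Run:
```python
from gv import *
from look import *
p,pos,R=overlay("ai1",.02,w=8,base=(.529,.101)); print(pos,yawnow(),pose()[2]["wrist_force"]); go((.5554,.2606,.05),260.7)
```

```text
[0.5560023  0.26091098 0.07098677] -99.36496429936543 [ 0.75626606 -0.11955827 -3.81995798]
shift first: [0.0006 0.021  0.0004] dist 0.021 turn [ 0.0009 -0.0011 -0.0009] | turn first, shift: [0.0005 0.021  0.0004]
```

View pics/ai1.png

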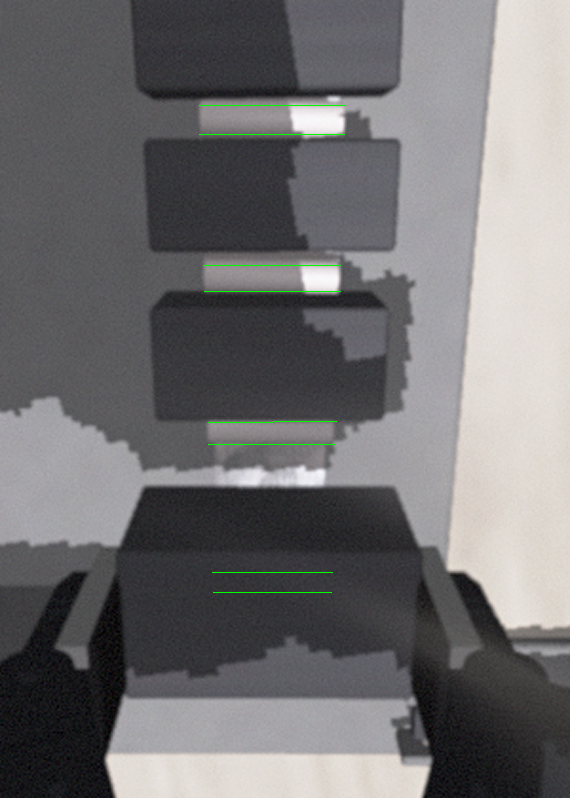

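Request:
arm_command --rows '[-1, 0.0005, 0.012, 0.0004, 0, 0, 0, -1, 0, 0.009, 0, 0, 0, 0, -1, 0, 0.004, 0, 0, 0, 0, -1, 0, 0.004, 0, 0, 0, 0, -1, 0, 0.003, 0, 0, 0, 0, -1, 0, 0, 0, 0, 0, 0]'

```text
clock: 62.02
position: [0.5551, 0.2615, 0.0378]
orientation: [-0.057, 0.057, 0.706, -0.704]
wrist_force: [2.3, 6.9, -8.7]
gripper_width: 0.635
```

Request:
arm_command --rows '[-1, 0, 0.004, -0.0008, 0, 0, 0, -1, 0, 0.005, 0, 0, 0, 0, -1, 0, 0.005, 0, 0, 0, 0, -1, 0, 0.004, 0, 0, 0, 0, -1, 0, 0.002, 0, 0, 0, 0, -1, 0, 0, 0, 0, 0, 0]'

```text
clock: 62.78
position: [0.5551, 0.2617, 0.0178]
orientation: [-0.057, 0.057, 0.705, -0.704]
wrist_force: [0.2, 5.3, 0.3]
gripper_width: 0.633
```

Request:
arm_command --rows '[-1, 0, 0.001, -0.0003, 0, 0, 0, 0.7, 0, 0, 0, 0, 0, 0, 0.7, 0, 0, 0, 0, 0, 0, 0.7, 0, -0.03, 0, 0, 0, 0, 0.7, 0, -0.04, 0, 0, 0, 0, 0.7, 0, -0.04, 0, 0, 0, 0, 0.7, 0, -0.04, 0.02, 0, 0, 0, 0.7, 0, 0, 0.04, 0, 0, 0]'

```text
clock: 63.78
position: [0.5461, 0.2033, 0.1694]
orientation: [-0.055, 0.058, 0.706, -0.704]
wrist_force: [0.1, -0.9, -0.5]
gripper_width: 0.846
```

Request:
arm_command --rows '[1, 0, 0, 0.04, 0, 0, 0, 1, 0, 0, 0, 0, 0, 0]'

```text
clock: 64.03
position: [0.5392, 0.1591, 0.1664]
orientation: [0.059, -0.059, -0.704, 0.706]
wrist_force: [-0.1, 0.9, -0.1]
gripper_width: 0.999
```

Run:
```python
from gv import *
from look import *
p,pos,R=overlay("aj1",.02,crop=(200,60,440,460),sc=1.5,w=8,base=(.529,.101)); print(pos,yawnow())
t=robot.get_image("top"); save(t,"aj2",(235,180,435,350),4)
```

```text
[0.5392485  0.16107977 0.1667126 ] -99.41981541449519
```

View pics/aj1.png

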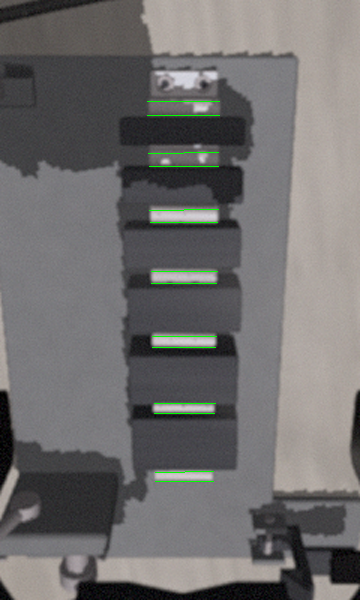

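View pics/aj2.png

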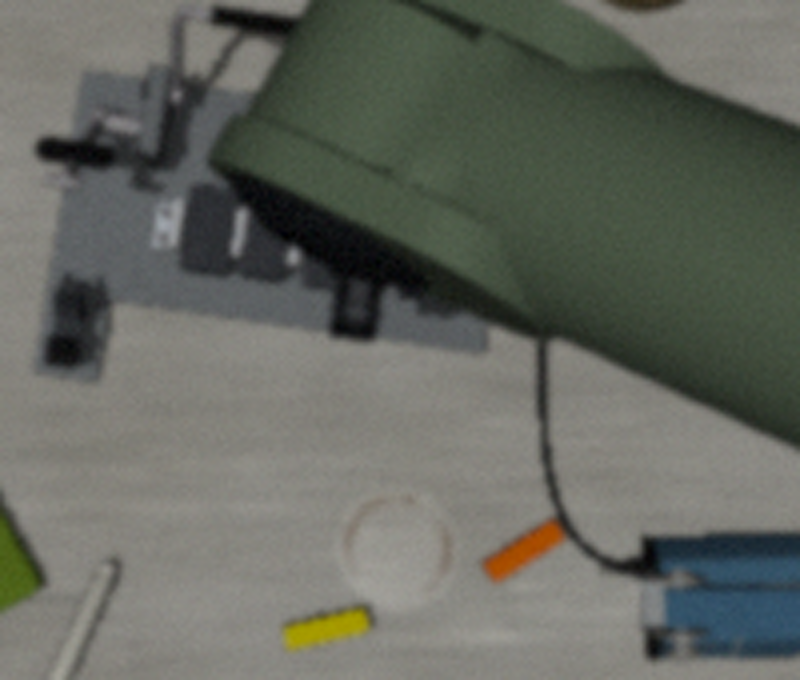

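Run:
```python
from look import *
go((.56,.33,.25),170.7)
```

```text
shift first: [ 0.0066 -0.0832 -0.1687] dist 0.1882 turn [ 0.0000e+00  1.5701e+00 -1.0000e-04] | turn first, shift: [ 0.1687 -0.0832  0.0065]
```

Request:
arm_command --rows '[-1, 0, -0.042, 0, 0, 0, 0, -1, 0, -0.042, 0, 0, 0, 0, -1, 0.002, 0, -0.056, 0, 0, 0, -1, 0.002, 0, -0.056, 0, 0, 0, -1, 0.002, 0, -0.057, 0, 0, 0, -1, 0, 0, 0, 0, 0.1745, 0, -1, 0, 0, 0, 0, 0.1745, 0, -1, 0, 0, 0, 0, 0.1745, 0]'

```text
clock: 65.12
position: [0.5597, 0.3321, 0.2506]
orientation: [-0.239, 0.239, 0.666, -0.665]
wrist_force: [-0.1, 0.4, -0.3]
gripper_width: -0.001
```

Request:
arm_command --rows '[-1, 0, 0, 0, 0, 0.1745, 0, -1, 0, 0, 0, 0, 0.1745, 0, -1, 0, 0, 0, 0, 0.1745, 0, -1, 0, 0, 0, 0, 0.1745, 0, -1, 0, 0, 0, 0, 0.1745, 0, -1, 0, 0, 0, 0, 0.1745, 0, -1, 0, 0, 0, 0, 0, 0]'

```text
clock: 66.0
position: [0.5599, 0.3317, 0.2508]
orientation: [-0.538, 0.538, 0.459, -0.459]
wrist_force: [0.5, 0.2, 0.3]
gripper_width: 0.003
```

Run:
```python
from look import *
p=robot.get_image("wrist"); save(p,"ak1"); print(pose()[0],yawnow(),pose()[2]["joint_positions"].round(2))
t=robot.get_image("top"); save(t,"ak2",(230,165,430,295),4); 
sc=robot.get_image("scene"); save(sc,"ak3",(220,190,420,330),4)
for q in ["lever_grip","lever_hinge"]:
    for n,P in(("w",p),("t",t),("s",sc)):
        print(q,n,[(np.round(a["uv"],1).tolist(),round(a["conf"],2)) for a in robot.landmark_of(P,q)[:2]])
```

```text
[0.5599218  0.33153164 0.25080016] 171.03961053921736 [-0.16  0.64 -0.76  1.48  0.46  1.21  0.43]
lever_grip w [([336.1, 272.0], 0.55), ([35.1, 402.5], 0.19)]
lever_grip t []
lever_grip s [([298.3, 203.8], 0.6)]
lever_hinge w [([329.4, 271.1], 0.74)]
lever_hinge t []
lever_hinge s [([310.8, 228.1], 0.61)]
```

View pics/ak1.png

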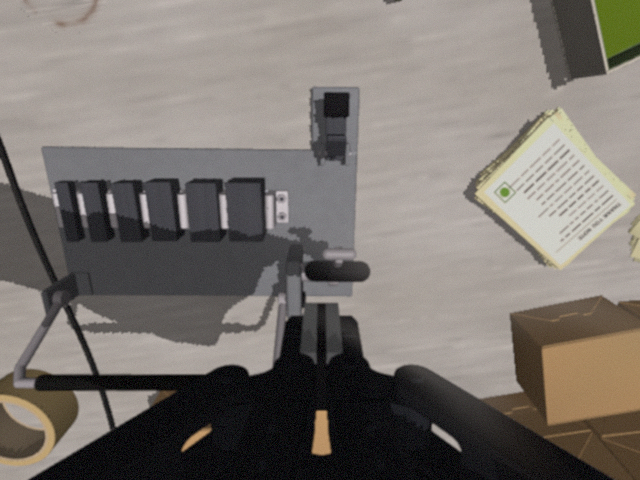

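View pics/ak3.png

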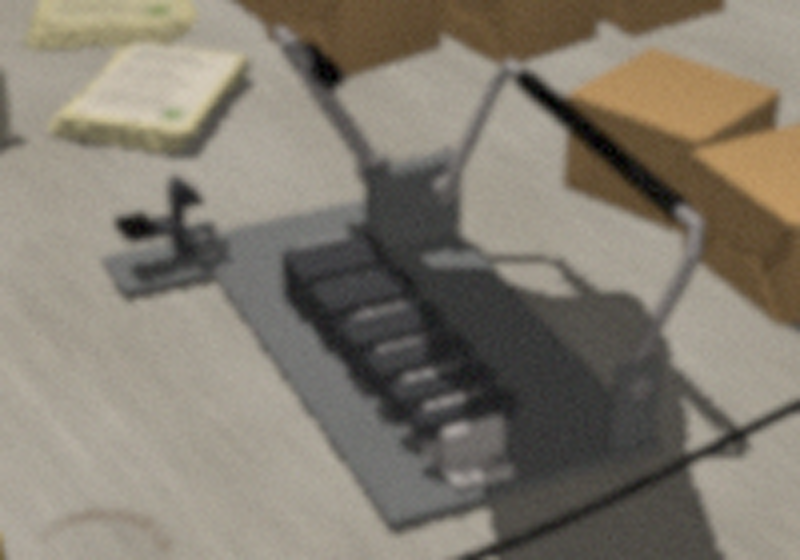

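Run:
```python
from look import *
p=robot.get_image("wrist"); sc=robot.get_image("scene")
def tri(*obs):
    A=[];b=[]
    for q,uv in obs:
        n=undist(q,[uv])[0]; Rr,tt=q["R"],q["t"]
        A+=[Rr[0]-n[0]*Rr[2],Rr[1]-n[1]*Rr[2]]; b+=[n[0]*tt[2]-tt[0],n[1]*tt[2]-tt[1]]
    return np.linalg.lstsq(np.array(A),np.array(b),rcond=None)[0]
print(tri((p,(337,270.5)),(sc,(299.5,205.5))))
print(onz(p,[(305,270.5),(369,270.5),(337,270.5)],.1136).round(4))
save(p,"al1",(270,220,420,310),5)
```

```text
[0.59296462 0.33654993 0.11762287]
[[0.5918 0.3118 0.1136]
 [0.5997 0.3603 0.1136]
 [0.5957 0.3361 0.1136]]
```

View pics/al1.png

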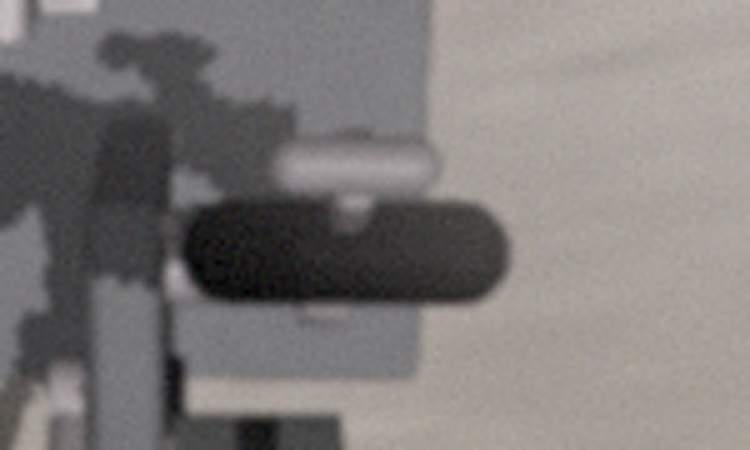

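Run:
```python
from look import *
rx=np.array([.987,-.162]);ry=np.array([.162,.987])
g=np.array([.595,.336])
T=g+.022*ry+.004*rx
go((*T,.155),170.7); go((*T,.124),170.7)
```

```text
shift first: [ 0.0331  0.0958 -0.0373] dist 0.108 turn [-0.0001  0.0009 -0.    ] | turn first, shift: [ 0.0331  0.0958 -0.0372]
shift first: [ 0.0331  0.1268 -0.0373] dist 0.1362 turn [-0.0001  0.0009 -0.    ] | turn first, shift: [ 0.0331  0.1268 -0.0372]
```

Request:
arm_command --rows '[-1, 0.0331, 0, -0.0373, 0, 0, 0, -1, 0, 0.03, 0, 0, 0, 0, -1, 0, 0.04, 0, 0, 0, 0, -1, 0, 0.025, 0, 0, 0, 0, -1, 0, 0, 0, 0, 0, 0]'

```text
clock: 67.18
position: [0.6019, 0.3566, 0.1542]
orientation: [0.539, -0.538, -0.457, 0.459]
wrist_force: [-0.9, -0.1, 0.1]
gripper_width: 0.002
```

Run:
```python
from look import *
p=robot.get_image("wrist"); save(p,"am1",(220,180,420,340),4); print(pose()[0],yawnow())
sc=robot.get_image("scene"); save(sc,"am3",(240,150,360,270),5)
```

```text
[0.6024638  0.35715882 0.15586625] 170.740964446569
```

View pics/am1.png

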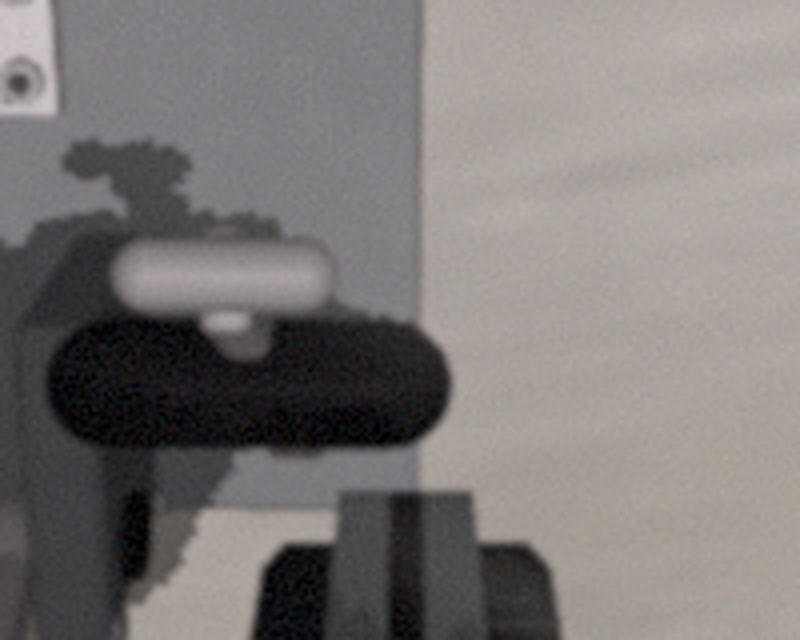

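View pics/am3.png

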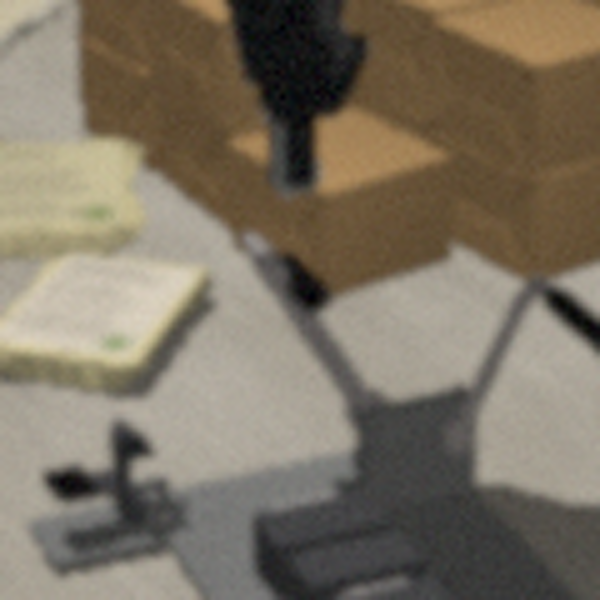

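Run:
```python
from look import *
p=robot.get_image("wrist"); pos,R,s=pose()
for z in(.1216,.1136):
    P=[pos+R.apply([a,pos[2]-z,b]) for a,b in[(-.0145,.011),(.0145,.011),(.0145,-.011),(-.0145,-.011),(0,0)]]
    print(z,((proj(p,P)-[220,180]+.5)*4).round())
```

```text
0.1216 [[297. 342.]
 [536. 342.]
 [531. 505.]
 [301. 505.]
 [416. 425.]]
0.1136 [[301. 319.]
 [531. 319.]
 [526. 476.]
 [305. 476.]
 [416. 399.]]
```

Run:
```python
import numpy as np
e=np.radians([60,54,48,42,36,30,24,18,12,6,2,-2]);z=.085*np.cos(e);y=-.085*np.sin(e)
for a,b,c in zip(np.degrees(e[1:]),np.diff(y),np.diff(z)): print(round(a),round(b,4),round(c,4))
```

```text
54 0.0048 0.0075
48 0.0056 0.0069
42 0.0063 0.0063
36 0.0069 0.0056
30 0.0075 0.0048
24 0.0079 0.004
18 0.0083 0.0032
12 0.0086 0.0023
6 0.0088 0.0014
2 0.0059 0.0004
-2 0.0059 0.0
```

Request:
arm_command --rows '[-1, 0, 0.015, 0.003, 0, 0, 0, -1, 0, 0.013, 0, 0, 0, 0, -1, 0, 0.003, 0, 0, 0, 0, -1, 0, 0.003, 0, 0, 0, 0, -1, 0, 0, 0, 0, 0, 0]'

```text
clock: 67.95
position: [0.5988, 0.3584, 0.1242]
orientation: [0.539, -0.539, -0.458, 0.458]
wrist_force: [-15.0, -9.4, 38.9]
gripper_width: 0.001
```

Request:
arm_command --rows '[-1, 0, -0.001, 0.003, 0, 0, 0, -1, 0, 0, 0, 0, 0, 0]'

```text
clock: 68.2
position: [0.5965, 0.3584, 0.1238]
orientation: [-0.539, 0.539, 0.458, -0.458]
wrist_force: [-6.5, -4.8, 19.5]
gripper_width: -0.0
```

Run:
```python
from look import *
p=robot.get_image("wrist"); save(p,"an1",(220,180,420,340),4); print(pose()[0],yawnow(),pose()[2]["wrist_force"])
sc=robot.get_image("scene"); save(sc,"an3",(240,150,360,270),5)
```

```text
[0.59649947 0.35840552 0.12380506] 170.7399186220059 [-5.33788912 -3.57122503 18.97365865]
```

View pics/an1.png

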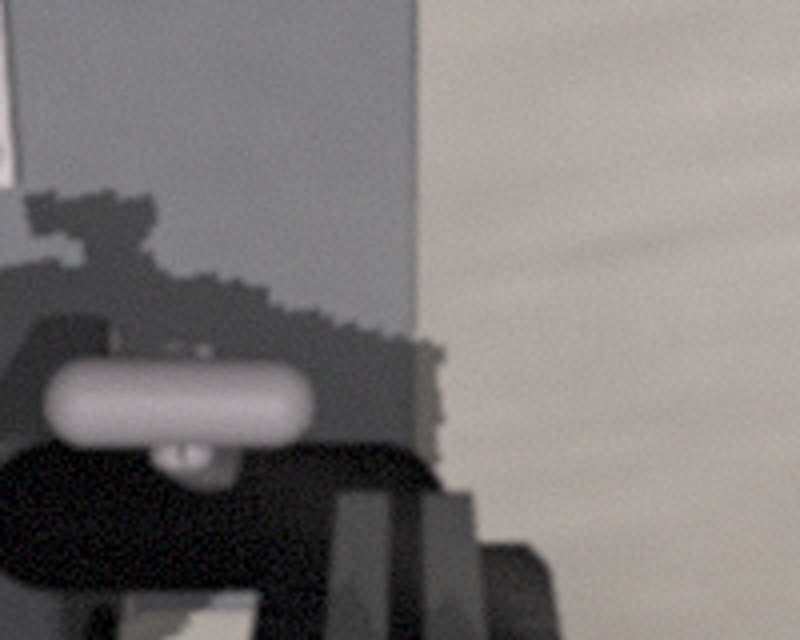

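View pics/an3.png

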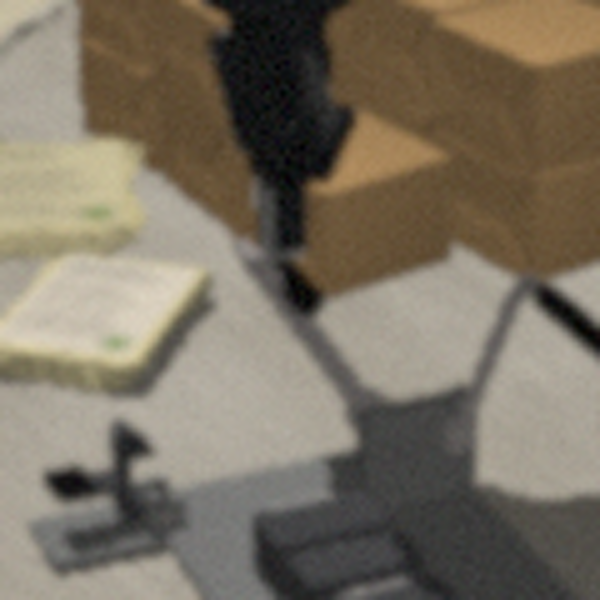

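Request:
arm_command --rows '[-1, 0, 0.0048, 0.0085, 0, 0, 0, -1, 0, 0.0056, 0.008, 0, 0, 0, -1, 0, 0.0063, 0.0073, 0, 0, 0, -1, 0, 0, 0, 0, 0, 0]'

```text
clock: 68.8
position: [0.5708, 0.3628, 0.1063]
orientation: [0.539, -0.538, -0.458, 0.459]
wrist_force: [-15.5, -2.7, 20.1]
gripper_width: 0.001
```

Run:
```python
from look import *
p=robot.get_image("wrist"); save(p,"ao1",(180,180,420,400),3); print(pose()[0],yawnow(),pose()[2]["wrist_force"])
sc=robot.get_image("scene"); save(sc,"ao3",(230,150,390,290),5)
```

```text
[0.57114992 0.36274853 0.10652331] 170.8120448487327 [-14.56517156  -3.38816856  20.91645625]
```

View pics/ao1.png

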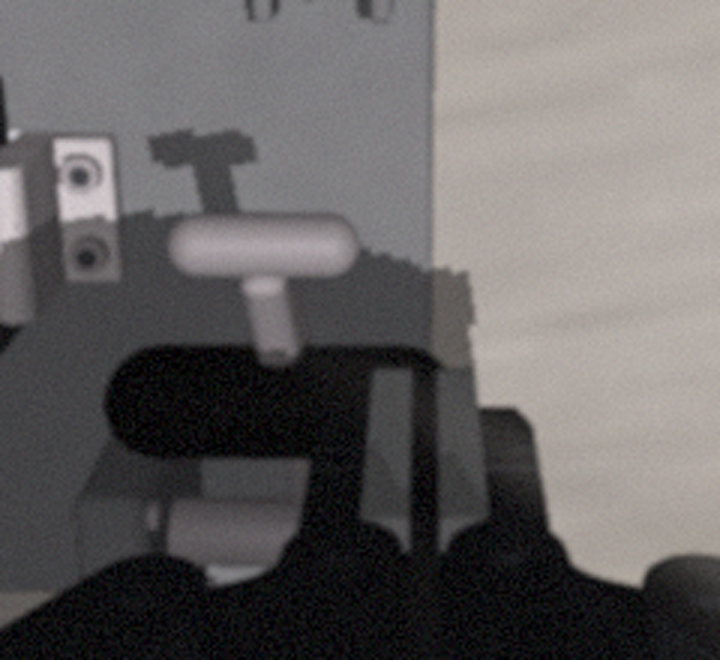

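View pics/ao3.png

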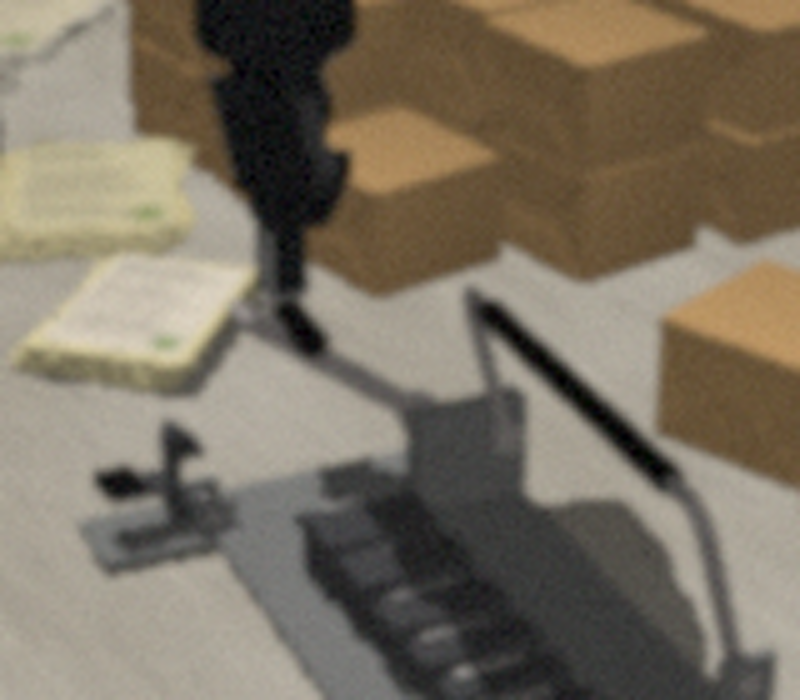

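Request:
arm_command --rows '[-1, 0, 0.0069, 0.0056, 0, 0, 0, -1, 0, 0.0075, 0.0048, 0, 0, 0, -1, 0, 0.0079, 0.004, 0, 0, 0, -1, 0, 0.0083, 0.0032, 0, 0, 0, -1, 0, 0.0086, 0.0023, 0, 0, 0, -1, 0, 0, 0, 0, 0, 0]'

```text
clock: 69.65
position: [0.5527, 0.3659, 0.0665]
orientation: [0.539, -0.538, -0.458, 0.458]
wrist_force: [-3.4, 2.3, 6.5]
gripper_width: -0.0
```

Run:
```python
from look import *
p=robot.get_image("wrist"); save(p,"ap1",(180,180,420,400),3); print(pose()[0],yawnow(),pose()[2]["wrist_force"])
```

```text
[0.55281031 0.36587732 0.06666877] 170.7717288205689 [-2.56301529  1.10134135  6.55658009]
```

View pics/ap1.png

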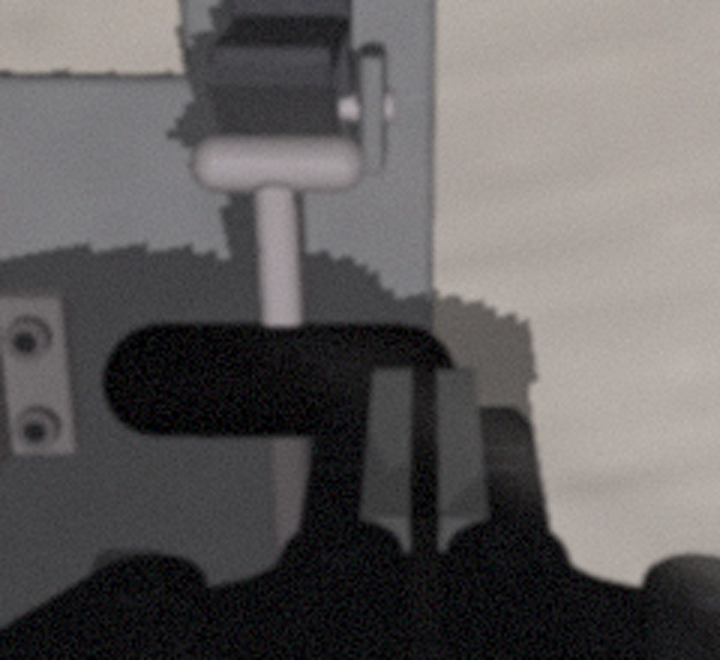

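Request:
arm_command --rows '[-1, 0, 0.006, 0.004, 0, 0, 0, -1, 0, 0.006, 0.002, 0, 0, 0, -1, 0, 0.005, 0, 0, 0, 0, -1, 0, 0.003, 0, 0, 0, 0, -1, 0, 0, 0, 0, 0, 0]'

```text
clock: 70.32
position: [0.5487, 0.3675, 0.0519]
orientation: [-0.538, 0.539, 0.459, -0.456]
wrist_force: [-17.9, -17.0, 77.7]
gripper_width: 0.001
```

Run:
```python
from look import *
p=robot.get_image("wrist"); save(p,"aq1",(120,120,440,400),2.5); print(pose()[0],yawnow(),pose()[2]["wrist_force"])
t=robot.get_image("scene"); save(t,"aq3",(220,210,400,330),4.4)
```

```text
[0.54867562 0.36745435 0.05194452] 170.71225507545373 [-17.17793504 -16.29736915  78.16386213]
```

View pics/aq1.png

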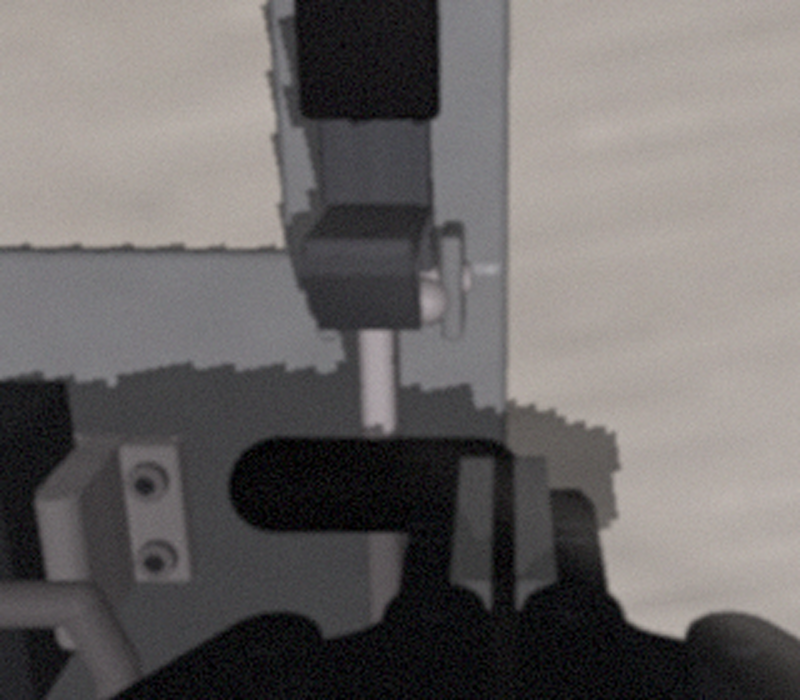

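View pics/aq3.png

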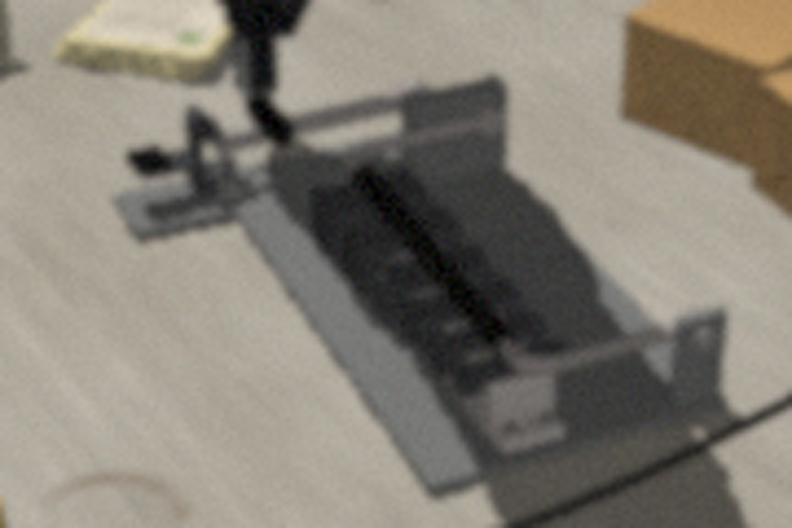

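Request:
arm_command --rows '[-1, 0, -0.003, 0, 0, 0, 0, -1, 0, -0.003, 0, 0, 0, 0, -1, 0, -0.003, 0, 0, 0, 0, -1, 0, 0, 0, 0, 0, 0]'

```text
clock: 70.92
position: [0.5482, 0.3664, 0.0562]
orientation: [-0.539, 0.539, 0.458, -0.457]
wrist_force: [2.8, 0.2, 4.3]
gripper_width: 0.001
```

Request:
arm_command --rows '[-1, 0, -0.01, 0, 0, 0, 0, -1, 0, -0.03, 0, 0, 0, 0, -1, 0, -0.05, 0, 0, 0, 0, -1, 0, -0.05, 0, 0, 0, 0, -1, 0, -0.05, 0, 0, 0, 0, -1, -0.05, 0, 0, 0, 0, 0, -1, -0.05, 0, 0, 0, 0, 0, -1, 0, 0, 0, 0, 0, 0]'

```text
clock: 71.92
position: [0.5317, 0.2634, 0.2462]
orientation: [-0.539, 0.54, 0.456, -0.457]
wrist_force: [0.3, 1.2, -0.4]
gripper_width: -0.001
```

Run:
```python
from look import *
p=robot.get_image("wrist"); save(p,"ar1",(160,60,480,340),2.5); print(pose()[0],yawnow(),pose()[2]["wrist_force"])
t=robot.get_image("scene"); save(t,"ar3",(220,210,400,330),4.4)
```

```text
[0.5315643  0.26570794 0.2463358 ] 170.60802252731673 [0.45384296 1.62131972 0.09173066]
```

View pics/ar1.png

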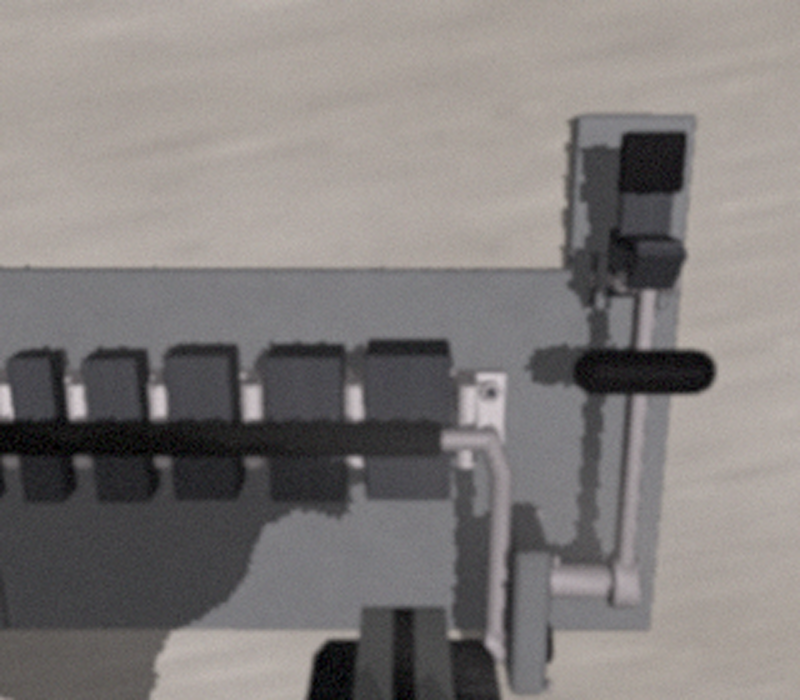

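View pics/ar3.png

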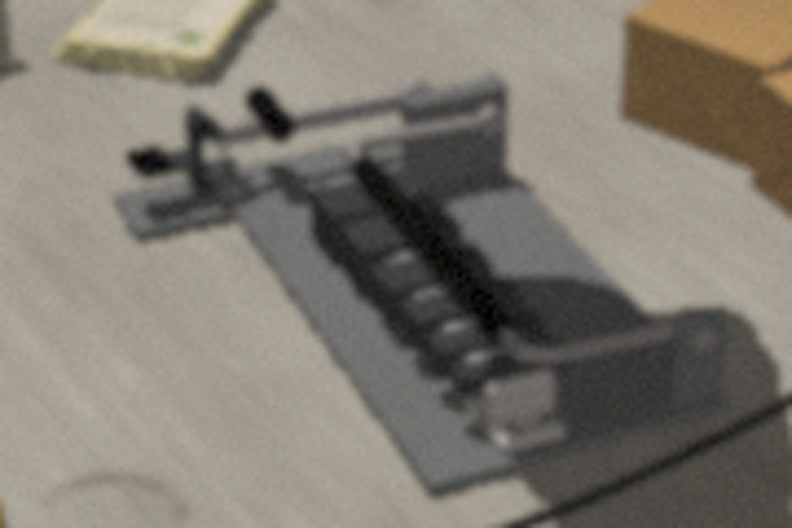

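Request:
arm_command --rows '[-1, -0.05, -0.02, 0, 0, 0, 0, -1, -0.05, -0.02, 0.02, 0, 0, 0, -1, 0, 0, 0.02, 0, 0, 0, -1, 0, 0, 0, 0, 0, 0]'

```text
clock: 72.53
position: [0.4751, 0.1762, 0.2865]
orientation: [-0.538, 0.538, 0.459, -0.458]
wrist_force: [0.3, -0.1, -1.0]
gripper_width: 0.003
```

Run:
```python
from look import *
p=robot.get_image("wrist"); save(p,"as1",(160,180,480,400),2.5)
```

```text
(no output)
```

View pics/as1.png

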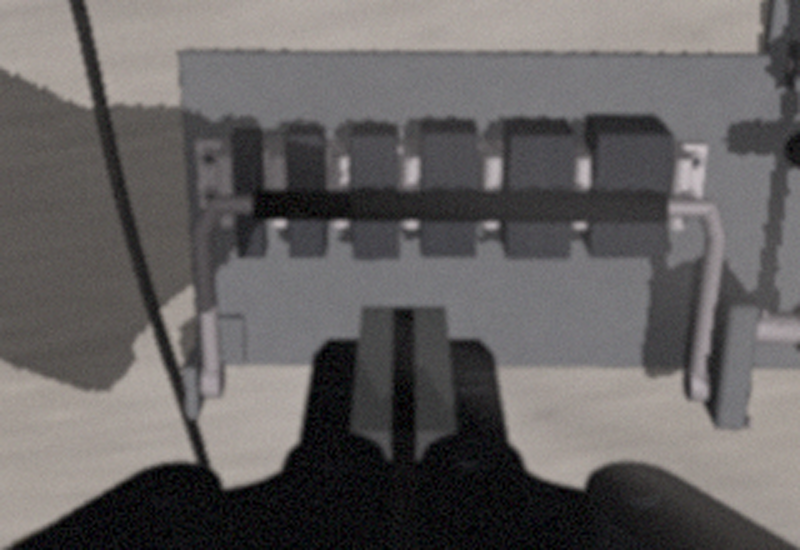

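All six bars lie in their own grooves with the rail across them, and the robot is clear of everything. I'm handing in the job.

Run:
```python
from plant import robot
print(robot.close_job())
```

```text
the job is handed in; nothing more can be done
None
```

I released the catch, laid all six bars (24, 20, 28, 16, 12 and 32 mm, in that order) in their own grooves, and pressed the lever down until the catch held it. I handed the job in at about 73 s on the robot's clock, and no verdict was reported.

**Last checks:**
- **Bars:** the final wrist picture shows all six in the grooves of their own size with the rail across them. In the pictures taken before shutting, they looked centred to about 1 mm. The tool heights at release matched the groove floors.
- **Lever and catch:** after I let go, the pictures showed the hook over the lever's nose and the lever staying level. I judged the joint angles by eye, as the state gives no reading for them.
- **Clearance:** the arm stood clear with near-zero wrist force. I did not touch the tape, coasters, pen or the yellow and orange look-alikes. I did not re-measure their positions at the end.

**Doubtful points:**
- **Wrist force:** it reached 78 N at the lever's bottom stop, about 6 mm higher than I had worked out. That is under the 120 N wrist limit. Only the fingertips pressed, so I took it that the 40 N limit for the arm and gripper body did not apply.
- **Sideways force:** bars 24, 16 and 32 pressed lightly on their groove walls on the way in, at about 7 N or less. I eased each one over slightly before it touched the floor.

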